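Refit the loose peg, hang the stone gauges and clear the offcuts

ROBOT

A 7-joint arm with a two-finger parallel gripper is mounted at the origin on a cart in front of the work surface, level with it; the furniture and walls round the work are solid. World frame = base frame: x ahead of the robot, y to its left, z up, the work surface at z = 0. Lengths are in m, angles in rad, forces in N, time in s.
With the tool pointing down it reaches from about 0.35 to 0.9 m from the base axis. Payload 19.9 kg.
Tool frame: the origin (TCP) lies at the centre of the arm's flange, where the gripper is bolted on; the fingertips stand 173 mm ahead of it and the grasp point (between the pads) lies manip.tcp_to_grasp ahead of it (manip.tcp_to_grasp is the distance from the TCP to the grasp point, in m); x points along the fingers, z is the direction in which the jaws open and shut, and the axes are right-handed (so a half turn about x gives the same grasp; the last joint's range is limited). The gripper opens to 85 mm and grips with 20 to 120 N. Pads are 22 mm wide; open, the fingers measure 114 mm over their backs; the gripper's body (76 mm by 85 mm) begins 54 mm behind the grasp point. The pads swing forward as they close: fully open they stand 13 mm farther back than shut.
Start: joints at [1.071, 0.417, -0.01, 1.614, 0.005, 1.111, -0.053], TCP at [0.276, -0.561, 0.405] pointing down, gripper open.
Joint ranges: [-2.81, 2.81], [-0.39, 2.02], [-1.27, 1.25], [0.06, 2.57], [-1.19, 4.33], [0.19, 2], [-2.82, 2.82]. Speed limits (rad/s): [1.89, 1.89, 2.39, 2.39, 3.01, 3.01, 3.01].

INTERFACE

Orientations are given as a rotation vector (axis times angle).
In Python, from workcell import manip, optics, order gives the robot as it stands.
- The arm moves only by the tool drive_tool, never from a script. Its argument "deltas" is a list of rows, each a list of 3 entries, a list of its own where there are three numbers: the finger opening in mm, from 0 to 85.4, then the shift along the tool's x, y, z in mm, then the turn, a rotation vector about the tool's x, y, z in rad. In form: [[fingers, [tx, ty, tz], [wx, wy, wz]], ...]. A call has 1 to 8 rows; each row is the pose to reach, as a shift and turn from the pose measured when the call began, along the tool's axes at that moment; what a row does not reach only later rows make up. A row lasts 1/12 s, in which the tool goes at most 41.7 mm and 7.16 degrees, less where a joint would pass 70% of its speed; a pose out of reach is approached as far as the arm can. A call with a gripper value outside its range is refused whole. The fingers move at their own pace and stop on an object; "squeeze" is the grip in N (left out, the last holds). Time passes only in rows, so rows that repeat a pose let the fingers close. It gives the time, the measured TCP pose, the force and the opening at its end, in the units of the state.
- manip.state(): the state, without advancing time (a new reading comes with each control period).
- optics.read_camera(name): name is "scene" or "top" or "wrist"; returns (picture, depth): 480x640x3 uint8, blue, green, red; 480x640 float32, m along the optical axis (not along the pixel's ray), 0 where there is no reading.
- optics.camera_info(name): a dict with "fx", "fy", "cx", "cy" (pixels), "distortion" ([k1, k2, p1, p2, k3] as OpenCV has them; the pictures are not rectified), "world_from_camera" (4x4, takes a point from camera to world coordinates). Camera axes: x right, y up, looking along -z (the intrinsics and any distortion apply to the point x, -y, -z); pixel columns grow to the right and rows downward; lengths in m; the calibration is good to about 2 mm. A picture is of the moment at which its call begins: read the wrist's pose just before it. camera_info takes no time and is no camera call; for the wrist camera it gives the pose at the moment of the call.
- order.finish_job(): hands the job in, once; it reports no verdict.
The state is a dict: "time_s": time; "q": joint angles; "qd": joint speeds; "joint_efforts": joint torques, N m; "eef_pos": TCP position; "ee_rot": TCP orientation; "ft_force": force on the tool from outside, world axes, zero at the start; "ft_torque": the same for the moment, N m; "opening": finger opening in m.
Only numpy, scipy, OpenCV 4.12 (cv2) and the standard library are available. Lean on these libraries where they do the work, as an engineer would, in place of code of your own. Each camera call takes 0.05 s, during which the arm holds its last target.

TASK

Put the bench in order for the next job. First push the yellow peg's tapered shank fully home in the empty socket of the sloping tool board, so that its collar meets the board and it holds by itself; then hang each stone gauge that is out, by its eye, on the peg of its own colour, so that it lies down on the board. Put every chunky offcut lying about (brass, copper, green wax, wood) into the scrap pan, leave the pan standing level on the bench, and do not disturb the brass tin, the steel block or the loupe.

Things in the scene. Friction and masses are not known exactly. Their poses are not given: they have to be found in the camera images.
- tool_board: fixed wooden board, 250 mm wide, 126 mm up the slope, rising at 25 degrees away from the robot, edges about 18 and 72 mm above the bench. In a row 27 mm up from its middle: red peg (left), empty socket (middle), blue peg (right), 78 mm apart. Origin: bench level under its middle; x uphill, y left, z up; may be turned a little
- peg_red: red peg fixed on the sloping board: red collar 20 mm across, 4 mm thick, then a 9 mm steel shaft, rounded end 34 mm off the board. Origin: on the board's face; z along the peg off the board (up and to the robot, 25 degrees from vertical), x up the slope, y to the left. A hung gauge rests on the collar
- peg_blue: blue peg fixed on the sloping board: blue collar 20 mm across, 4 mm thick, then a 9 mm steel shaft, rounded end 34 mm off the board. Origin: on the board's face; z along the peg off the board (up and to the robot, 25 degrees from vertical), x up the slope, y to the left. A hung gauge rests on the collar
- socket: empty 13 mm square socket in mid board, brass rim. Two sprung bars 9 mm down, 7 mm apart (left, right) grip the shank, two fixed bars 19 mm down, 8 mm apart (uphill, downhill) steady its tip. It enters freely until the collar is about 9 mm off, then needs 5 to 15 N until the collar meets the board; friction holds it. Origin: centre, on the face; z out of the board on the axis, x upslope, y left
- peg_yellow: loose yellow peg, 30 g: collar 20 mm across, 4 mm thick; above it a 9 mm steel shaft (grip here), rounded end 34 mm above the collar's underside; below it a round tapered shank 24 mm long, 11 mm thick at the collar, 4.5 mm at the tip. First stands upright in the rest block. Origin: centre of the collar's underside; z along the shaft away from the shank. At the socket's origin when home
- rest_block: fixed dark wooden block 50 x 50 x 30 mm with a loose 14 mm square hole, where the yellow peg stands at the start, its collar on the block's top. Origin: centre of the underside
- gauge_red: flat steel gauge, 7 mm thick, 103 mm long, 45 g, both faces alike, lying flat: a 30 x 30 mm head with a 16 mm round eye, a handle 14 mm wide and 50 mm long, a red end 28 mm wide. Origin: centre of the eye, mid thickness; x from the handle out through the head (handle's middle and balance at x = -38 mm, red end to -88 mm), z normal to the plate. May be absent
- gauge_yellow: flat steel gauge, 7 mm thick, 103 mm long, 45 g, both faces alike, lying flat: a 30 x 30 mm head with a 16 mm round eye, a handle 14 mm wide and 50 mm long, a yellow end 28 mm wide. Origin: centre of the eye, mid thickness; x from the handle out through the head (handle's middle and balance at x = -38 mm, yellow end to -88 mm), z normal to the plate. May be absent
- gauge_blue: flat steel gauge, 7 mm thick, 103 mm long, 45 g, both faces alike, lying flat: a 30 x 30 mm head with a 16 mm round eye, a handle 14 mm wide and 50 mm long, a blue end 28 mm wide. Origin: centre of the eye, mid thickness; x from the handle out through the head (handle's middle and balance at x = -38 mm, blue end to -88 mm), z normal to the plate. May be absent
- offcut_brass: brass bar offcut, 30 mm (x) by 18 mm (y), 16 mm high with a step to 22 mm over the +x end; loose, 20 to 40 g. Origin: centre of its underside as it first lies, z up. May be absent
- offcut_copper: copper bar offcut, 34 mm (x) by 16 mm (y) by 18 mm high; loose, 20 to 40 g. Origin: centre of its underside as it first lies, z up. May be absent
- offcut_wax: green carving wax offcut, 26 mm (x) by 22 mm (y) by 20 mm high; loose, 20 to 40 g. Origin: centre of its underside as it first lies, z up. May be absent
- offcut_wood: brown wood offcut, 36 mm (x) by 20 mm (y), 14 mm high with a step to 23 mm over the -x end; loose, 20 to 40 g. Origin: centre of its underside as it first lies, z up. May be absent
- scrap_pan: shallow round tin pan with metal filings stuck to its bottom, 115 mm across the rim, 28 mm high, open; the sloping wall leaves a flat floor 70 mm across, 2 mm above the bench. Loose, 350 g. Origin: centre of the underside, z up
- gold_tin: low round brass tin, 67 mm across, 20 mm high, bystander, loose. Origin: centre of the underside
- steel_block: dark steel bench block, 38 x 44 x 22 mm, bystander, loose. Origin: centre of the underside
- loupe: folding loupe, 25 x 50 x 21 mm, bystander, loose. Origin: centre of the underside
- handpiece_tip (a point): pointed tip of a grey flexible-shaft handpiece that belongs to the room, fixed; do not run into it. From the tip it runs 250 mm to the right (-y), nearly straight, its middle at most 15 mm further from the robot than the tip, up to 20 mm thick; its underside is about 30 mm and its top 35 (tip) to 75 mm above the bench; a wooden rest 36 x 24 mm stands under it, 117 mm from the tip

How it is judged:
On the way:
1. the yellow peg is fully home in the socket (z of peg_yellow in the frame of socket between -0.003 and 0.002 m and x of peg_yellow in the frame of socket between -0.0035 and 0.0035 m and y of peg_yellow in the frame of socket between -0.0035 and 0.0035 m and angle between the z axis of peg_yellow and the z axis of socket, either way round below 0.12 rad), for 0.2 s.
At the end, for the whole second after the job is handed in: Yellow peg's collar within 2 mm of the board, centred within 3.5 mm, square; each gauge on the peg of its colour, eye centre within 8 mm of the peg's axis and 16 mm of the board; each offcut within 45 mm of the pan's centre and 40 mm of its underside; pan level; all at rest (all of step 1 and x of gauge_red in the frame of peg_red between -0.008 and 0.008 m and y of gauge_red in the frame of peg_red between -0.008 and 0.008 m and z of gauge_red in the frame of peg_red between 0 and 0.016 m and linear speed of each of gauge_red, gauge_yellow, gauge_blue, offcut_brass, offcut_copper, offcut_wax, offcut_wood below 0.02 m/s and x of gauge_yellow in the frame of peg_yellow between -0.008 and 0.008 m and y of gauge_yellow in the frame of peg_yellow between -0.008 and 0.008 m and z of gauge_yellow in the frame of peg_yellow between 0 and 0.016 m and x of gauge_blue in the frame of peg_blue between -0.008 and 0.008 m and y of gauge_blue in the frame of peg_blue between -0.008 and 0.008 m and z of gauge_blue in the frame of peg_blue between 0 and 0.016 m and horizontal distance between each of offcut_brass, offcut_copper, offcut_wax, offcut_wood and scrap_pan below 0.045 m and z of each of offcut_brass, offcut_copper, offcut_wax, offcut_wood in the frame of scrap_pan below 0.04 m and angle between scrap_pan's own z axis and vertical below 0.15 rad); the robot touches nothing.
It fails at once if the brass tin is pushed more than 30 mm from its place (distance of gold_tin from where it was at the start of the episode above 0.03 m).
It fails at once if the steel block is pushed more than 30 mm from its place (distance of steel_block from where it was at the start of the episode above 0.03 m).
It fails at once if the loupe is pushed more than 30 mm from its place (distance of loupe from where it was at the start of the episode above 0.03 m).
Of gauge_red, gauge_yellow, gauge_blue only 2 to 3 are there at a start; the rules pass over those that are not, and their reading is None.
Of offcut_brass, offcut_copper, offcut_wax, offcut_wood only 2 to 4 are there at a start; the rules pass over those that are not, and their reading is None.
At some moment in a run one of gauge_red, gauge_yellow, gauge_blue may be knocked a few centimetres aside while the robot is not near it.
It also fails if it takes over 210 s, if anything falls off the work surface, if the arm or the gripper's body presses on something with over 40 N, if the wrist force passes 120 N, or if a joint passes its speed limit or range.

## Working session

There is one attempt and no reset: what is moved stays moved. The work goes in short steps, Python scripts to look and compute and a tool call to move; the robot and the scene stay as the last step left them, time stands still between calls to the robot, and variables do not carry over. Pictures are saved under pics/ and viewed, and the job is handed in when it is done.

Besides the shell and the picture viewer there is one more tool, called after "Call:" in YAML: its name, and indented under it one key for each argument. drive_tool: Moves the arm, as the interface text tells. Its arguments: {"type":"object","properties":{"deltas":{"type":"array"},"squeeze":{"type":"number"}},"required":["deltas"]}

```bash
ls -la; mkdir -p pics; python3 - <<'E'
from workcell import manip, optics, order
import cv2, numpy as np
np.set_printoptions(precision=4,suppress=True)
print(manip.tcp_to_grasp); print(manip.state())
for n in ["scene","top","wrist"]:
    i=optics.camera_info(n); print(n,i)
for n in ["scene","top"]:
    p,d=optics.read_camera(n); cv2.imwrite(f"pics/{n}0.png",p); np.save(f"pics/{n}0_d.npy",d); 
E
```

```text
total 12
drwxr-xr-x  3 agent agent 4096 Dec  7 16:37 .
drwxr-xr-x 23 root  root  4096 Dec  7 16:37 ..
drwxr-xr-x  2 agent agent 4096 Dec  7 16:37 pics
0.1547
{'time_s': 0.0, 'q': array([ 1.0715,  0.418 , -0.0103,  1.6142,  0.0047,  1.1107, -0.053 ]), 'qd': array([ 0.0008,  0.001 ,  0.0009, -0.0007,  0.0014,  0.001 ,  0.0003]), 'joint_efforts': array([ -0.0023, -86.444 ,   0.677 , -43.4887,   0.0189,   0.0075,
        -0.    ]), 'eef_pos': array([ 0.2762, -0.5605,  0.4041]), 'ee_rot': array([ 0.8663,  1.3928, -0.8654]), 'ft_force': array([-0.4587, -0.8028,  0.7308]), 'ft_torque': array([ 0.0048,  0.0075, -0.0075]), 'opening': 0.08530586095354353}
scene {'fx': 473.32957191178383, 'fy': 473.32957191178383, 'cx': 318.7272421071123, 'cy': 235.26402570600942, 'distortion': array([-0.0414,  0.    ,  0.    ,  0.    ,  0.    ]), 'world_from_camera': array([[-0.5213,  0.4906, -0.6982, -0.1781],
       [-0.8533, -0.287 ,  0.4354,  0.3799],
       [ 0.0132,  0.8228,  0.5682,  0.6138],
       [ 0.    ,  0.    ,  0.    ,  1.    ]])}
top {'fx': 504.65191126049433, 'fy': 504.65191126049433, 'cx': 323.00014688371306, 'cy': 235.51156619705856, 'distortion': array([-0.0758,  0.    ,  0.    ,  0.    ,  0.    ]), 'world_from_camera': array([[-0.0206,  0.9797, -0.1994,  0.2859],
       [-0.9998, -0.021 ,  0.    , -0.0739],
       [-0.0041,  0.1993,  0.9799,  1.1292],
       [ 0.    ,  0.    ,  0.    ,  1.    ]])}
wrist {'fx': 330.48121226865004, 'fy': 330.48121226865004, 'cx': 317.3880363623954, 'cy': 238.705406869519, 'distortion': array([-0.0218,  0.    ,  0.    ,  0.    ,  0.    ]), 'world_from_camera': array([[ 0.4427,  0.8485,  0.29  ,  0.3497],
       [-0.8967,  0.4199,  0.1404, -0.5232],
       [-0.0026, -0.3222,  0.9467,  0.3735],
       [ 0.    ,  0.    ,  0.    ,  1.    ]])}
```

View pics/top0.png

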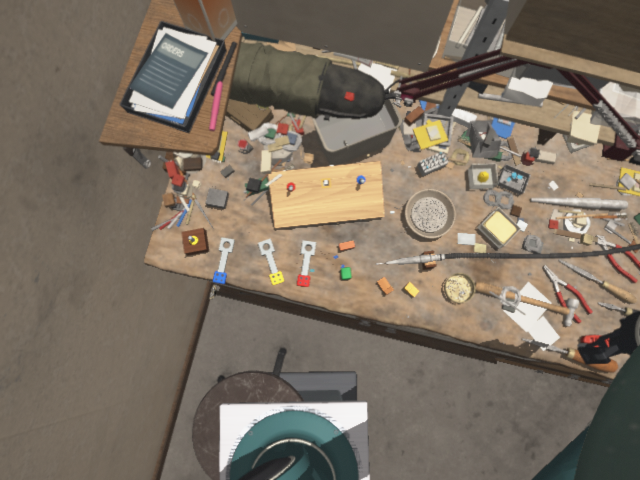

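View pics/scene0.png

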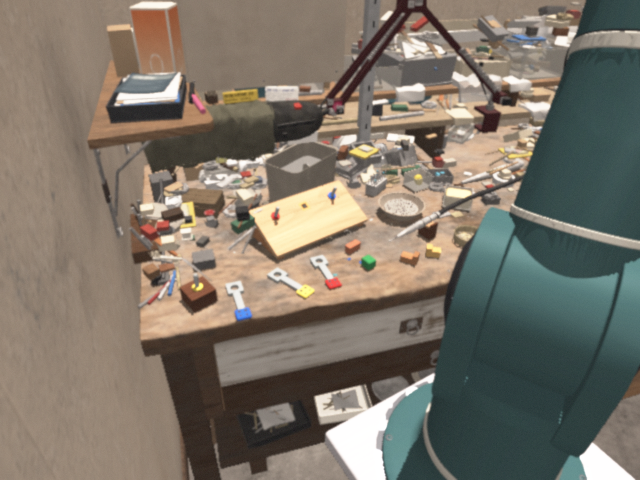

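```bash
cat > h.py <<'E'
from workcell import manip, optics, order
import cv2, numpy as np
from scipy.spatial.transform import Rotation as Ro
np.set_printoptions(precision=4,suppress=True)
def undist(i,uv):
    K=np.array([[i['fx'],0,i['cx']],[0,i['fy'],i['cy']],[0,0,1]])
    return cv2.undistortPoints(np.array(uv,float).reshape(-1,1,2),K,np.array(i['distortion'])).reshape(-1,2)
def rays(i,uv):
    p=undist(i,uv); d=np.c_[p[:,0],-p[:,1],-np.ones(len(p))]
    T=i['world_from_camera']; return T[:3,3], d@T[:3,:3].T
def onz(i,uv,z):
    o,d=rays(i,uv); return o+d*((z-o[2])/d[:,2])[:,None]
def onplane(i,uv,p0,n):
    o,d=rays(i,uv); return o+d*(((p0-o)@n)/(d@n))[:,None]
def depthpts(i,d,uv):
    uv=np.array(uv).reshape(-1,2); z=d[uv[:,1].astype(int),uv[:,0].astype(int)]
    o,r=rays(i,uv); return o+r*z[:,None]
def proj(i,P):
    T=np.linalg.inv(i['world_from_camera']); P=np.atleast_2d(P)@T[:3,:3].T+T[:3,3]
    K=np.array([[i['fx'],0,i['cx']],[0,i['fy'],i['cy']],[0,0,1]])
    q=np.c_[P[:,0],-P[:,1],-P[:,2]]
    return cv2.projectPoints(q,np.zeros(3),np.zeros(3),K,np.array(i['distortion']))[0].reshape(-1,2)
def shot(name,f=None):
    i=optics.camera_info(name); p,d=optics.read_camera(name)
    if f: cv2.imwrite('pics/'+f,p)
    return i,p,d
def crop(p,f,x0,y0,x1,y1,s):
    cv2.imwrite('pics/'+f,cv2.resize(p[y0:y1,x0:x1],None,fx=s,fy=s,interpolation=cv2.INTER_CUBIC))
def down(yaw,tilt=0):
    """tool x down; jaw axis (tool z) horizontal at world angle yaw"""
    x=np.array([0,0,-1.]); z=np.array([np.cos(yaw),np.sin(yaw),0]); y=np.cross(z,x)
    return np.c_[x,y,z]
def board(jaw,n):
    """tool x = -n, jaw axis z nearest jaw"""
    x=-n/np.linalg.norm(n); z=jaw-x*(jaw@x); z/=np.linalg.norm(z)
    return np.c_[x,np.cross(z,x),z]
def move(grasp,R,off=None):
    """print delta (tool axes, mm; rotvec) to place grasp point at 'grasp' with R (picks nearer half-turn)"""
    s=manip.state(); R0=Ro.from_rotvec(s['ee_rot']).as_matrix(); p0=s['eef_pos']
    alt=R@np.diag([1,-1,-1])
    best=min([R,alt],key=lambda Q:Ro.from_matrix(R0.T@Q).magnitude())
    tcp=np.array(grasp)-best[:,0]*(manip.tcp_to_grasp if off is None else off)
    d=R0.T@(tcp-p0)*1000; w=Ro.from_matrix(R0.T@best).as_rotvec()
    print('delta',d.round(1),'rot',w.round(3),'dist',np.linalg.norm(d).round(0),'ang',np.linalg.norm(w).round(2), 'rows',int(max(np.ceil(np.linalg.norm(d)/41.7),np.ceil(np.linalg.norm(w)/.125))))
    return d,w
def st():
    s=manip.state(); R0=Ro.from_rotvec(s['ee_rot']).as_matrix()
    print('t',round(s['time_s'],2),'tcp',s['eef_pos'],'grasp',s['eef_pos']+R0[:,0]*manip.tcp_to_grasp,'open',round(s['opening'],4),'F',s['ft_force'],'q',s['q'].round(2))
    print('x',R0[:,0],'z',R0[:,2])
    return s,R0
E
python3 - <<'E'
from h import *
p=cv2.imread('pics/top0.png'); 
crop(p,'c1.png',150,150,350,300,4); crop(p,'c2.png',330,140,530,300,4)
st()
i=optics.camera_info('top'); d=np.load('pics/top0_d.npy')
for n,u in dict(rest=(194,241),blue=(222,260),yel=(272,262),red=(306,263),cop=(346,245),wax=(346,272),wood=(384,286),brass=(411,289),pan=(430,214),tin=(458,289),steel=(217,198),redpeg=(291,187),sock=(326,183),bluepeg=(361,180),htip=(380,263)).items():
    print(n,onz(i,[u],0.0)[0],depthpts(i,d,u)[0])
E
```

```text
t 0.1 tcp [ 0.2762 -0.5605  0.4041] grasp [ 0.2761 -0.5604  0.2494] open 0.0856 F [-0.1285  0.1917  0.1182] q [ 1.07  0.42 -0.01  1.61  0.    1.11 -0.05]
x [-0.0006  0.0009 -1.    ] z [ 0.442  -0.897  -0.0011]
rest [0.5091 0.2219 0.    ] [0.5021 0.2126 0.0357]
blue [0.4638 0.1564 0.    ] [0.4634 0.1559 0.0027]
yel [0.4569 0.0426 0.    ] [0.4557 0.0418 0.0083]
red [ 0.4531 -0.0343  0.    ] [ 0.4519 -0.0346  0.008 ]
cop [ 0.4925 -0.1258  0.    ] [ 0.4888 -0.1249  0.0199]
wax [ 0.4307 -0.124   0.    ] [ 0.4283 -0.1232  0.0186]
wood [ 0.3972 -0.2083  0.    ] [ 0.3957 -0.2064  0.0159]
brass [ 0.3891 -0.2686  0.    ] [ 0.3878 -0.2661  0.0146]
pan [ 0.561  -0.3221  0.    ] [ 0.5554 -0.317   0.0232]
tin [ 0.3865 -0.3747  0.    ] [ 0.3861 -0.3737  0.0039]
steel [0.6101 0.1711 0.    ] [0.6038 0.1663 0.0219]
redpeg [ 0.6326 -0.0018  0.    ] [ 0.6058 -0.0073  0.0874]
sock [ 0.6405 -0.0836  0.    ] [ 0.6397 -0.0835  0.0027]
bluepeg [ 0.6461 -0.1655  0.    ] [ 0.6174 -0.1582  0.0901]
htip [ 0.4495 -0.2015  0.    ] [ 0.4448 -0.1978  0.0324]
```

View pics/c1.png

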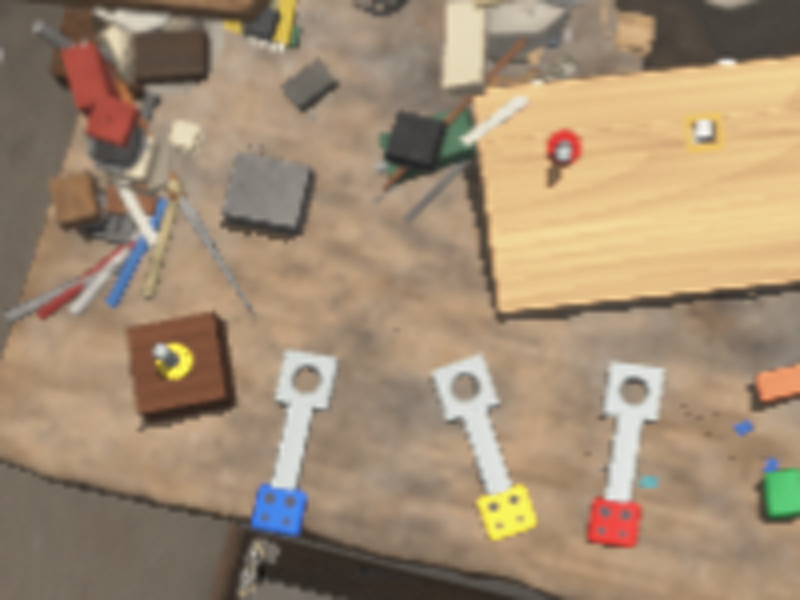

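View pics/c2.png

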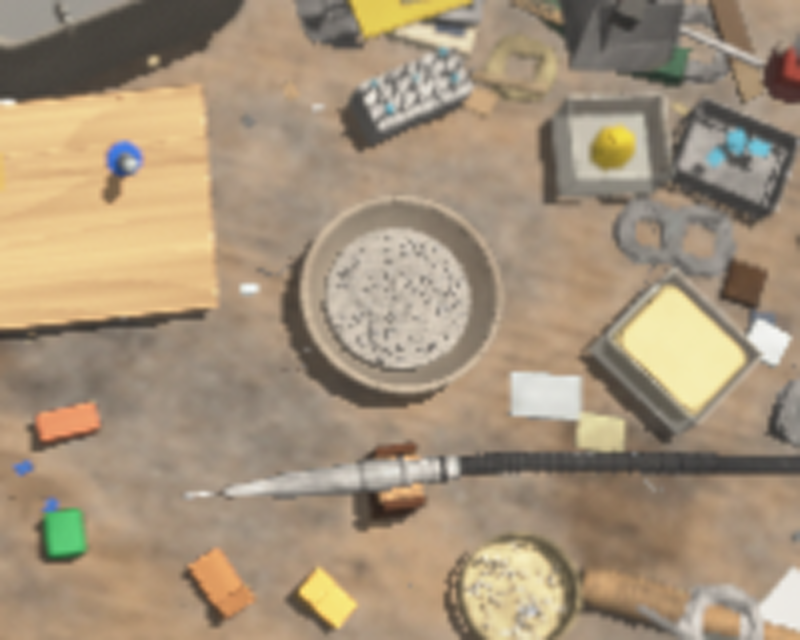

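```bash
python3 - <<'E'
from h import *
move([0.47,-0.0,0.27],down(-np.pi/2))
move([0.47,-0.0,0.27],down(0))
E
```

```text
delta [ -20.2  421.6 -417.2] rot [ 0.458 -0.001  0.   ] dist 593.0 ang 0.46 rows 15
delta [ -20.2  421.6 -417.2] rot [-1.113 -0.001 -0.001] dist 593.0 ang 1.11 rows 15
```

Call:
drive_tool:
  deltas:
    - [85,[-20,422,-417],[0.458,0,0]]
    - [85,[-20,422,-417],[0.458,0,0]]
    - [85,[-20,422,-417],[0.458,0,0]]
    - [85,[-20,422,-417],[0.458,0,0]]
    - [85,[-20,422,-417],[0.458,0,0]]
    - [85,[-20,422,-417],[0.458,0,0]]
    - [85,[-20,422,-417],[0.458,0,0]]
    - [85,[-20,422,-417],[0.458,0,0]]

```text
time_s: 0.77
eef_pos: [0.3843, -0.247, 0.4158]
ee_rot: [1.21, 1.21, -1.21]
ft_force: [1.4, -0.0, -0.5]
opening: 0.0849
```

```bash
python3 - <<'E'
from h import *
st()
move([0.47,-0.0,0.27],down(-np.pi/2))
E
```

```text
t 0.77 tcp [ 0.3843 -0.247   0.4158] grasp [ 0.3842 -0.2468  0.2611] open 0.0849 F [ 1.3975 -0.0268 -0.5405] q [ 0.62  0.11 -0.12  2.    0.01  1.04 -1.08]
x [-0.0007  0.0007 -1.    ] z [-0.0002 -1.     -0.0007]
delta [  -8.8   85.6 -247. ] rot [-0.    -0.001  0.001] dist 262.0 ang 0.0 rows 7
```

Call:
drive_tool:
  deltas:
    - [85,[-9,86,-247],[0,0,0]]
    - [85,[-9,86,-247],[0,0,0]]
    - [85,[-9,86,-247],[0,0,0]]
    - [85,[-9,86,-247],[0,0,0]]
    - [85,[-9,86,-247],[0,0,0]]
    - [85,[-9,86,-247],[0,0,0]]
    - [85,[-9,86,-247],[0,0,0]]
    - [85,[-9,86,-247],[0,0,0]]

```text
time_s: 1.43
eef_pos: [0.471, 0.0037, 0.4249]
ee_rot: [1.206, 1.213, -1.205]
ft_force: [-0.1, -0.1, -1.0]
opening: 0.0848
```

```bash
python3 - <<'E'
from h import *
s,R=st()
i,p,d=shot('wrist','w1.png'); np.save('pics/w1_d.npy',d); np.save('pics/w1_i.npy',i,allow_pickle=True)
print(i['world_from_camera'])
E
```

```text
t 1.43 tcp [0.471  0.0037 0.4249] grasp [0.4709 0.004  0.2702] open 0.0848 F [-0.1345 -0.1146 -0.9749] q [ 0.27  0.13 -0.37  1.95  0.05  1.07 -1.69]
x [-0.0006  0.0018 -1.    ] z [ 0.0052 -1.     -0.0018]
[[ 0.006   0.9463  0.3232  0.553 ]
 [-1.      0.0066 -0.0006  0.0049]
 [-0.0027 -0.3232  0.9463  0.3943]
 [ 0.      0.      0.      1.    ]]
```

View pics/w1.png

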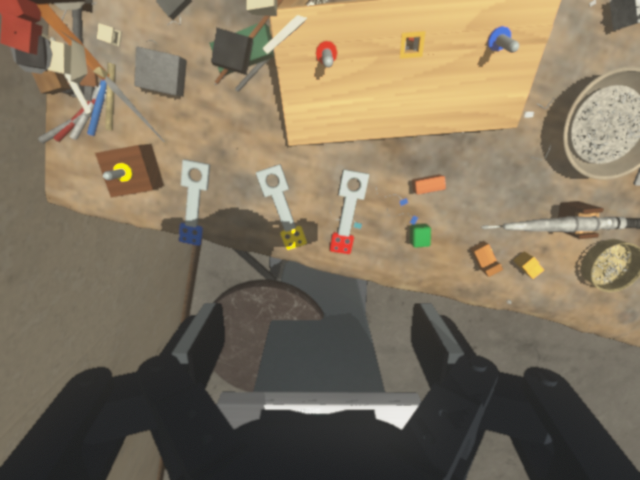

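```bash
cat >> h.py <<'E'
def blob(p,lo,hi,box=None,n=1,minA=15):
    hsv=cv2.cvtColor(p,cv2.COLOR_BGR2HSV); m=cv2.inRange(hsv,np.array(lo),np.array(hi))
    if box:
        k=np.zeros_like(m); k[box[1]:box[3],box[0]:box[2]]=255; m&=k
    c,_=cv2.findContours(m,cv2.RETR_EXTERNAL,cv2.CHAIN_APPROX_NONE)
    c=[a for a in sorted(c,key=cv2.contourArea,reverse=True) if cv2.contourArea(a)>minA][:n]
    return c,m
def hullc(c):
    (x,y),r=cv2.minEnclosingCircle(c); return (x,y),r
E
python3 - <<'E'
from h import *
i=np.load('pics/w1_i.npy',allow_pickle=True).item(); p=cv2.imread('pics/w1.png')
it=optics.camera_info('top'); pt=cv2.imread('pics/top0.png')
for ii,pp,b in((i,p,(90,140,170,200)),(it,pt,(180,225,210,255))):
    c,m=blob(pp,(20,120,100),(35,255,255),b)
    e=cv2.fitEllipse(cv2.convexHull(c[0])); print(e, onz(ii,[e[0]],0.034))
crop(p,'c3.png',80,130,180,210,6)
move([0.503,0.214,0.20],down(-np.pi/2))
E
```

```text
((122.53250122070312, 171.52626037597656), (18.080976486206055, 21.445941925048828), 136.36187744140625) [[0.5057 0.2176 0.034 ]]
((193.45469665527344, 240.03907775878906), (8.341970443725586, 9.305257797241211), 54.46240234375) [[0.5046 0.2143 0.034 ]]
delta [  70.2   33.2 -212.3] rot [ 0.003 -0.001  0.001] dist 226.0 ang 0.0 rows 6
```

View pics/c3.png

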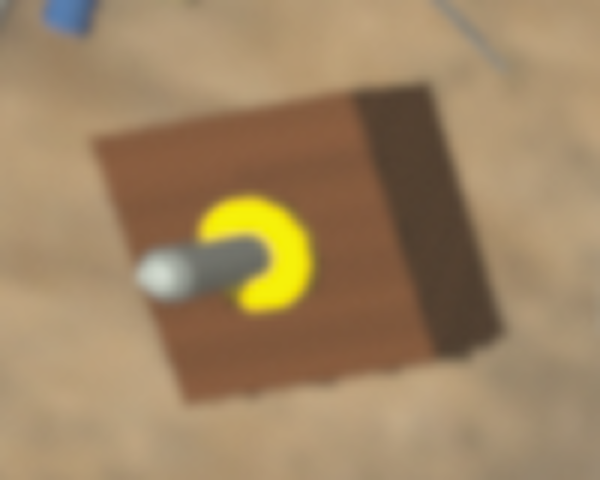

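Call:
drive_tool:
  deltas:
    - [85,[55,33,-212],[0,0,0]]
    - [85,[55,33,-212],[0,0,0]]
    - [85,[55,33,-212],[0,0,0]]
    - [85,[55,33,-212],[0,0,0]]
    - [85,[55,33,-212],[0,0,0]]
    - [85,[55,33,-212],[0,0,0]]
    - [85,[55,33,-212],[0,0,0]]

```text
time_s: 2.07
eef_pos: [0.5025, 0.2163, 0.3685]
ee_rot: [1.204, 1.216, -1.206]
ft_force: [-0.9, 0.0, -0.1]
opening: 0.0852
```

```bash
python3 - <<'E'
from h import *
s,R=st()
i,p,d=shot('wrist','w2.png'); np.save('pics/w2_i.npy',i,allow_pickle=True)
print(i['world_from_camera'])
c,m=blob(p,(20,120,100),(35,255,255),None)
e=cv2.fitEllipse(cv2.convexHull(c[0])); print(e, onz(i,[e[0]],0.034))
E
```

```text
t 2.07 tcp [0.5025 0.2163 0.3685] grasp [0.502  0.2166 0.2138] open 0.0852 F [-0.8996  0.0225 -0.0705] q [-0.07  0.36 -0.48  1.83  0.19  1.   -2.19]
x [-0.0034  0.0017 -1.    ] z [ 0.0065 -1.     -0.0018]
[[ 0.0073  0.9454  0.3258  0.5845]
 [-1.      0.0078 -0.0002  0.2176]
 [-0.0027 -0.3258  0.9454  0.3376]
 [ 0.      0.      0.      1.    ]]
((480.2915344238281, 280.5087585449219), (27.441707611083984, 31.157148361206055), 59.884273529052734) [[0.4361 0.0511 0.034 ]]
```

View pics/w2.png

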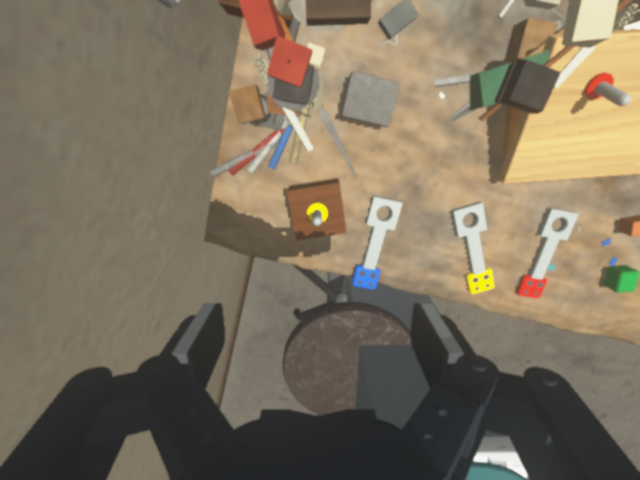

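```bash
python3 - <<'E'
from h import *
i=np.load('pics/w2_i.npy',allow_pickle=True).item(); p=cv2.imread('pics/w2.png')
c,m=blob(p,(20,120,100),(35,255,255),(290,190,345,235))
e=cv2.fitEllipse(cv2.convexHull(c[0])); print(e, onz(i,[e[0]],0.034))
crop(p,'c4.png',270,170,370,250,6)
# blue collar/red collar etc. check of other items on this view
E
```

```text
((317.13385009765625, 212.42506408691406), (21.43136215209961, 22.36160659790039), 106.9947509765625) [[0.5062 0.2181 0.034 ]]
```

View pics/c4.png

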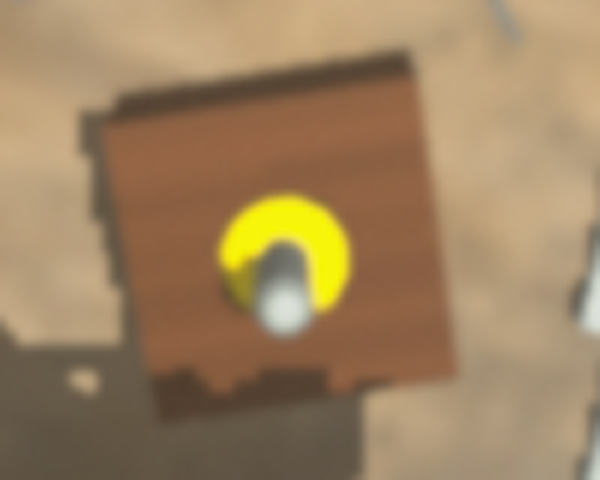

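```bash
python3 - <<'E'
from h import *
st();move([0.5055,0.218,0.057],down(-np.pi/2))
E
```

```text
t 2.12 tcp [0.5028 0.2142 0.3689] grasp [0.5023 0.2143 0.2142] open 0.085 F [-0.1875 -0.4156  0.1644] q [-0.06  0.35 -0.48  1.83  0.19  1.   -2.19]
x [-0.0029  0.0008 -1.    ] z [ 0.0045 -1.     -0.0009]
delta [157.2   3.2  -3.6] rot [ 0.005 -0.001  0.003] dist 157.0 ang 0.01 rows 4
```

Call:
drive_tool:
  deltas:
    - [60,[95,3,-3],[0.005,0,0.003]]
    - [60,[95,3,-3],[0.005,0,0.003]]
    - [60,[95,3,-3],[0.005,0,0.003]]
    - [60,[95,3,-3],[0.005,0,0.003]]
    - [60,[95,3,-3],[0.005,0,0.003]]
    - [60,[95,3,-3],[0.005,0,0.003]]

```text
time_s: 2.62
eef_pos: [0.5062, 0.2171, 0.2761]
ee_rot: [1.212, 1.208, -1.208]
ft_force: [0.3, -0.2, -0.3]
opening: 0.0598
```

```bash
python3 - <<'E'
from h import *
s,R=st()
i,p,d=shot('wrist','w3.png')
c,m=blob(p,(20,120,100),(35,255,255),(270,120,370,330))
e=cv2.fitEllipse(cv2.convexHull(c[0])); print(e, onz(i,[e[0]],0.034))
E
```

```text
t 2.62 tcp [0.5062 0.2171 0.2761] grasp [0.5066 0.2173 0.1214] open 0.0598 F [ 0.3415 -0.2321 -0.3209] q [-0.11  0.48 -0.44  1.9   0.28  0.82 -2.27]
x [ 0.0025  0.0015 -1.    ] z [-0.0012 -1.     -0.0015]
((317.4672546386719, 253.19326782226562), (28.293350219726562, 30.63373565673828), 89.88019561767578) [[0.5063 0.2182 0.034 ]]
```

View pics/w3.png

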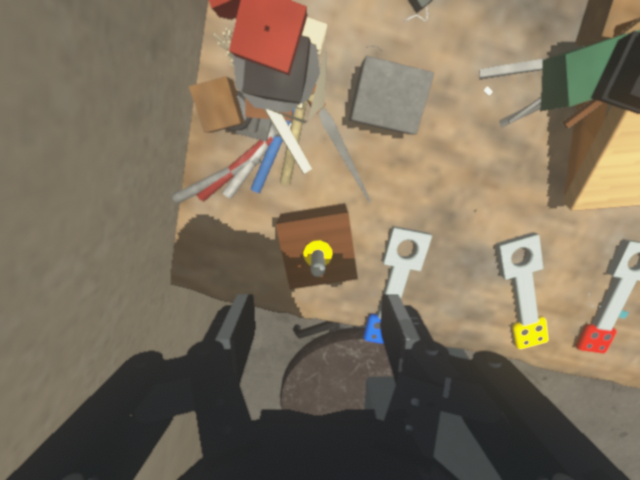

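Call:
drive_tool:
  deltas:
    - [40,[33,0,-1],[0,0,-0.002]]
    - [40,[64,0,-1],[0,0,-0.002]]
    - [40,[64,0,-1],[0,0,-0.002]]
    - [40,[64,0,-1],[0,0,-0.002]]
  squeeze: 60

```text
time_s: 3.0
eef_pos: [0.5065, 0.2183, 0.2129]
ee_rot: [1.211, 1.209, -1.209]
ft_force: [-0.2, -0.1, 0.1]
opening: 0.0399
```

Call:
drive_tool:
  deltas:
    - [4,[0,0,0],[0,0,0]]
    - [4,[0,0,0],[0,0,0]]
    - [4,[0,0,0],[0,0,0]]
    - [4,[0,0,0],[0,0,0]]
    - [4,[0,0,0],[0,0,0]]
    - [4,[0,0,0],[0,0,0]]
  squeeze: 60

```text
time_s: 3.5
eef_pos: [0.5072, 0.2185, 0.2149]
ee_rot: [1.213, 1.208, -1.207]
ft_force: [-2.2, -1.0, 13.8]
opening: 0.0061
```

```bash
python3 - <<'E'
from h import *
s,R=st()
E
```

```text
t 3.5 tcp [0.5072 0.2185 0.2149] grasp [0.5077 0.2189 0.0602] open 0.0061 F [-2.1634 -1.0347 13.8363] q [-0.14  0.58 -0.4   1.92  0.33  0.71 -2.32]
x [ 0.0031  0.0021 -1.    ] z [-0.0013 -1.     -0.0021]
```

```bash
python3 - <<'E'
from h import *
i,p,d=shot('wrist','w4.png')
crop(p,'c5.png',220,200,420,350,4)
E
```

```text
(no output)
```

View pics/c5.png

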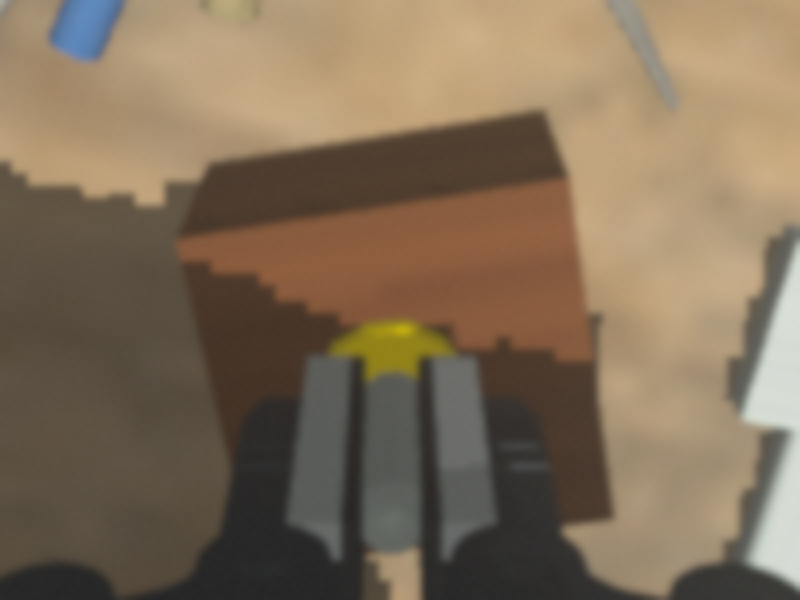

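Call:
drive_tool:
  deltas:
    - [4,[-30,0,0],[0,0,0]]
    - [4,[-70,0,0],[0,0,0]]
    - [4,[-110,0,0],[0,0,0]]
    - [4,[-140,0,0],[0,0,0]]
    - [4,[-140,0,0],[0,0,0]]
    - [4,[-140,0,0],[0,0,0]]
  squeeze: 60

```text
time_s: 4.05
eef_pos: [0.5069, 0.2184, 0.3576]
ee_rot: [1.216, 1.205, -1.203]
ft_force: [0.0, -0.3, -0.0]
opening: 0.0063
```

```bash
python3 - <<'E'
from h import *
s,R=st()
i,p,d=shot('wrist','w5.png')
crop(p,'c6.png',240,240,400,360,5)
E
```

```text
t 4.05 tcp [0.5069 0.2184 0.3576] grasp [0.508  0.2188 0.2029] open 0.0063 F [ 0.0219 -0.2996 -0.0478] q [-0.07  0.38 -0.48  1.83  0.21  0.97 -2.21]
x [ 0.0074  0.0031 -1.    ] z [-0.0015 -1.     -0.0031]
```

View pics/c6.png

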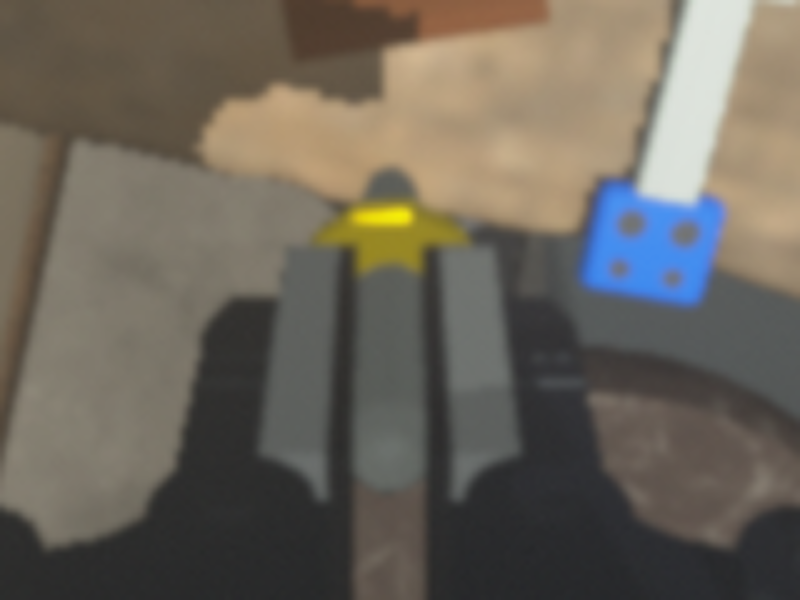

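View pics/w5.png

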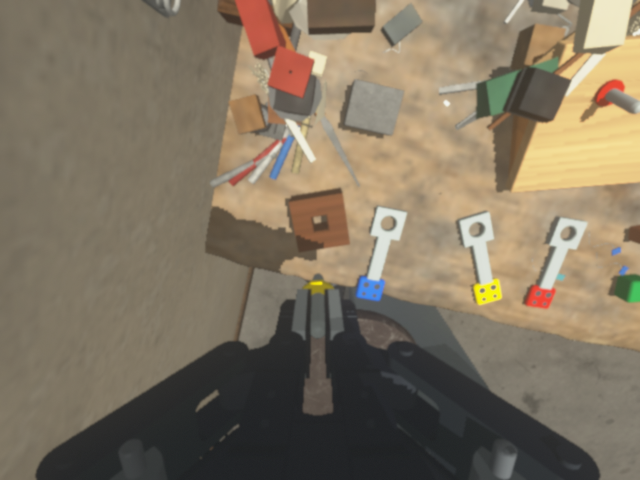

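```bash
cat >> h.py <<'E'
A=np.radians(25)
def boardframe(yaw):
    up=np.array([np.cos(A)*np.cos(yaw),np.cos(A)*np.sin(yaw),np.sin(A)]); y=np.array([-np.sin(yaw),np.cos(yaw),0]); n=np.cross(up,y)
    return np.c_[up,y,n]
def collars(i,p,boxr=None,boxb=None):
    out={}
    for k,lo,hi,b in(('red',(0,150,80),(6,255,255),boxr),('blue',(105,130,80),(125,255,255),boxb)):
        c,m=blob(p,lo,hi,b)
        if c:
            e=cv2.fitEllipse(cv2.convexHull(c[0])); out[k]=(np.array(e[0]),e[1])
    return out
E
python3 - <<'E'
from h import *
i=np.load('pics/w1_i.npy',allow_pickle=True).item(); p=cv2.imread('pics/w1.png')
it=optics.camera_info('top'); pt=cv2.imread('pics/top0.png')
for ii,pp,br,bb,bs in((i,p,(300,30,345,75),(480,20,525,60),(395,28,430,60)),(it,pt,(280,175,300,200),(350,170,372,195),(315,175,337,192))):
    c=collars(ii,pp,br,bb); r=onz(ii,[c['red'][0]],.058)[0]; b=onz(ii,[c['blue'][0]],.058)[0]
    print(c); print(r,b,'mid',(r+b)/2,'yaw',np.degrees(np.arctan2(-(r-b)[0],(r-b)[1])),np.linalg.norm(r-b))
    k,m=blob(pp,(18,110,100),(32,255,255),bs)
    if k:
        x,y,w,h=cv2.boundingRect(k[0]); print('sock',x,y,w,h,onz(ii,[(x+w/2-.5,y+h/2-.5)],.0564))
E
```

```text
{'red': (array([325.9876,  52.1876]), (19.785648345947266, 21.537431716918945)), 'blue': (array([499.0952,  37.3447]), (15.562541007995605, 23.716554641723633))}
[ 0.617  -0.0016  0.058 ] [ 0.6309 -0.1573  0.058 ] mid [ 0.6239 -0.0794  0.058 ] yaw 5.097223499242101 0.15630715609125578
sock 395 28 35 32 [[ 0.6251 -0.0794  0.0564]]Traceback (most recent call last):
  File "<stdin>", line 5, in <module>
KeyError: 'red'
```

```bash
python3 - <<'E'
from h import *
B=boardframe(np.radians(5.1)); s=np.array([.6245,-.0794,.0564]); n=B[:,2]
R=board(-B[:,1],n)
move(s+n*.09,R,0.185)
E
```

```text
delta [ 49.6   2.4 308. ] rot [-0.09   0.018  0.431] dist 312.0 ang 0.44 rows 8
```

Call:
drive_tool:
  deltas:
    - [4,[50,2,308],[-0.09,0.018,0.431]]
    - [4,[50,2,308],[-0.09,0.018,0.431]]
    - [4,[50,2,308],[-0.09,0.018,0.431]]
    - [4,[50,2,308],[-0.09,0.018,0.431]]
    - [4,[50,2,308],[-0.09,0.018,0.431]]
    - [4,[50,2,308],[-0.09,0.018,0.431]]
    - [4,[50,2,308],[-0.09,0.018,0.431]]
    - [4,[50,2,308],[-0.09,0.018,0.431]]
  squeeze: 60

```text
time_s: 4.77
eef_pos: [0.5074, -0.0932, 0.3039]
ee_rot: [1.336, 0.937, -0.817]
ft_force: [0.4, -0.1, -1.2]
opening: 0.0064
```

```bash
python3 - <<'E'
from h import *
B=boardframe(np.radians(5.1)); s=np.array([.6245,-.0794,.0564]); n=B[:,2]
R=board(-B[:,1],n)
st();move(s+n*.05,R,0.185)
E
```

```text
t 4.77 tcp [ 0.5074 -0.0932  0.3039] grasp [ 0.5723 -0.0874  0.1636] open 0.0064 F [ 0.4273 -0.0532 -1.1712] q [ 0.59  0.32 -0.5   2.09  0.18  0.34 -1.5 ]
x [ 0.4194  0.037  -0.9071] z [ 0.0871 -0.9962 -0.0004]
delta [39.1  2.2 -3.3] rot [-0.002  0.     0.002] dist 39.0 ang 0.0 rows 1
```

Call:
drive_tool:
  deltas:
    - [4,[20,2,-3],[0,0,0]]
    - [4,[39,2,-3],[0,0,0]]
    - [4,[39,2,-3],[0,0,0]]
    - [4,[39,2,-3],[0,0,0]]
  squeeze: 60

```text
time_s: 5.1
eef_pos: [0.5249, -0.0881, 0.2683]
ee_rot: [1.335, 0.94, -0.818]
ft_force: [0.1, 0.0, 0.6]
opening: 0.0063
```

```bash
python3 - <<'E'
from h import *
s,R=st()
i,p,d=shot('wrist','w6.png'); np.save('pics/w6_i.npy',i,allow_pickle=True)
E
```

```text
t 5.1 tcp [ 0.5249 -0.0881  0.2683] grasp [ 0.5894 -0.0821  0.1278] open 0.0063 F [0.1434 0.0111 0.5888] q [ 0.49  0.4  -0.42  2.08  0.25  0.27 -1.58]
x [ 0.4167  0.0384 -0.9082] z [ 0.088  -0.9961 -0.0017]
```

View pics/w6.png

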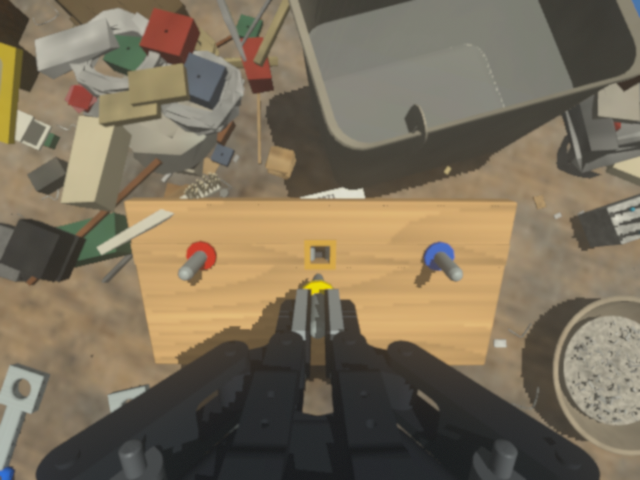

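```bash
python3 - <<'E'
from h import *
i=np.load('pics/w6_i.npy',allow_pickle=True).item(); p=cv2.imread('pics/w6.png')
crop(p,'c7.png',270,230,370,305,8)
B=boardframe(np.radians(5.1)); s0=np.array([.6245,-.0794,.0564]); n=B[:,2]
# board corners / edges by depth-free: intersect visible far edge (known 63 up)
c=collars(i,p,(180,235,222,285),(415,235,465,285)); print(c)
hsv=cv2.cvtColor(p,cv2.COLOR_BGR2HSV); print(hsv[246:262:2,305:337:2].tolist()[0][:8])
for k in c: print(k,onplane(i,[c[k][0]],s0+.003*n,n))
k,m=blob(p,(18,140,100),(32,255,255),(298,236,342,272))
if k:
    x,y,w,h=cv2.boundingRect(k[0]); print('sock',x,y,w,h,onplane(i,[(x+w/2-.5,y+h/2-.5)],s0,n))
E
```

```text
{'red': (array([200.9066, 255.178 ]), (26.264131546020508, 28.88015365600586)), 'blue': (array([438.6581, 255.7139]), (24.406604766845703, 27.775224685668945))}
[[20, 162, 210], [20, 166, 212], [20, 160, 201], [20, 120, 155], [19, 112, 141], [20, 128, 135], [20, 138, 135], [19, 137, 136]]
red [[ 0.6166 -0.0019  0.0593]]
blue [[ 0.6301 -0.1572  0.0591]]
sock 304 240 32 30 [[ 0.6242 -0.0793  0.0562]]
```

View pics/c7.png

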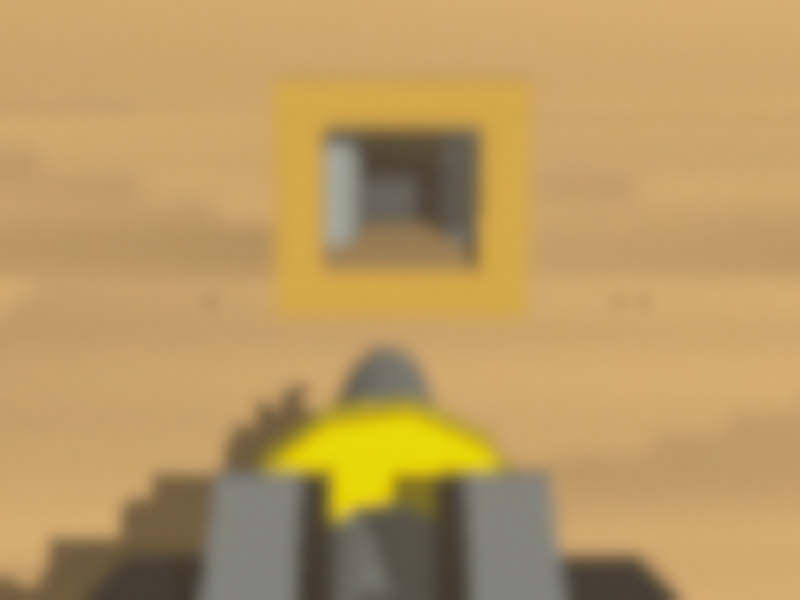

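```bash
python3 - <<'E'
from h import *
i=np.load('pics/w6_i.npy',allow_pickle=True).item()
p0=np.array([0.5249,-0.0881,0.2683]); R=Ro.from_rotvec([1.335,.94,-.818]).as_matrix()
W=i['world_from_camera']; print('cam in tool',R.T@(W[:3,3]-p0)); print(R.T@W[:3,:3])
s=manip.state(); R=Ro.from_rotvec(s['ee_rot']).as_matrix(); p0=s['eef_pos']
i2=optics.camera_info('wrist'); W=i2['world_from_camera']; print('cam in tool',R.T@(W[:3,3]-p0))
for dy in(-.003,-.001,.001):
    f=lambda x,y,z=0: proj(i2,p0+R@np.array([x,y,z]))[0]
    print(dy,'front under',f(.185,dy+.01),'front top',f(.181,dy+.01),'tip',f(.209,dy),f(.209,dy+.00225))
d=np.load('pics/top0_d.npy'); it=optics.camera_info('top')
P=depthpts(it,d,[(300,210),(340,205),(340,190),(375,210),(310,180)]); B=boardframe(np.radians(5.1)); print((P-[.6242,-.0793,.0562])@B)
E
```

```text
cam in tool [ 0.0303  0.0823 -0.0008]
[[ 0.0017  0.3226 -0.9465]
 [ 0.0002  0.9465  0.3226]
 [ 1.     -0.0008  0.0016]]
cam in tool [ 0.0303  0.0823 -0.0008]
-0.003 front under [319.2556 280.1227] front top [319.2876 283.6127] tip [319.0572 277.5564] [319.0645 274.1112]
-0.001 front under [319.2639 276.6048] front top [319.2962 280.0289] tip [319.0637 274.4953] [319.0711 271.0269]
0.001 front under [319.2723 273.0596] front top [319.3049 276.4166] tip [319.0703 271.4136] [319.0777 267.9218]
[[-0.0559  0.0604 -0.0002]
 [-0.0547 -0.0302 -0.0025]
 [-0.0202 -0.0331  0.0017]
 [-0.0744 -0.1079 -0.0012]
 [ 0.0086  0.0309 -0.0021]]
```

```bash
cat >> h.py <<'E'
def movept(P,R,t):
    """tool-frame point t to world P with orientation R (exact, no half-turn)"""
    s=manip.state(); R0=Ro.from_rotvec(s['ee_rot']).as_matrix(); p0=s['eef_pos']
    tcp=np.array(P)-R@np.array(t)
    d=R0.T@(tcp-p0)*1000; w=Ro.from_matrix(R0.T@R).as_rotvec()
    print('delta',d.round(1),'rot',w.round(3),'dist',np.linalg.norm(d).round(0),'ang',np.linalg.norm(w).round(2)); return d,w
S=np.array([.6242,-.0793,.0562]); YAW=np.radians(5.1); BF=boardframe(YAW); N=BF[:,2]; RB=board(-BF[:,1],N)
E
python3 - <<'E'
from h import *
st()
for h in (.012,0): movept(S+N*h,RB,[.185,-.0025,-.0003])
E
```

```text
t 5.15 tcp [ 0.525  -0.0879  0.2692] grasp [ 0.5897 -0.082   0.1288] open 0.0065 F [0.364  0.111  0.8586] q [ 0.49  0.4  -0.42  2.08  0.25  0.27 -1.58]
x [ 0.4181  0.0381 -0.9076] z [ 0.0884 -0.9961 -0.0011]
delta [38.1  2.8  0.6] rot [-0.001 -0.001  0.003] dist 38.0 ang 0.0
delta [50.1  2.9  0.6] rot [-0.001 -0.001  0.003] dist 50.0 ang 0.0
```

Call:
drive_tool:
  deltas:
    - [4,[8,3,0.6],[0,0,0.003]]
    - [4,[20,3,0.6],[0,0,0.003]]
    - [4,[30,3,0.6],[0,0,0.003]]
    - [4,[38,3,0.6],[0,0,0.003]]
    - [4,[38,3,0.6],[0,0,0.003]]
    - [4,[38,3,0.6],[0,0,0.003]]
  squeeze: 80

```text
time_s: 5.65
eef_pos: [0.5437, -0.0865, 0.2353]
ee_rot: [1.336, 0.938, -0.815]
ft_force: [-0.1, 0.3, -0.8]
opening: 0.0055
```

```bash
python3 - <<'E'
from h import *
st()
movept(S+N*0,RB,[.185,-.0025,-.0003])
i,p,d=shot('wrist')
crop(p,'c8.png',270,230,370,305,8)
E
```

```text
t 5.65 tcp [ 0.5437 -0.0865  0.2353] grasp [ 0.6086 -0.0805  0.095 ] open 0.0055 F [-0.095   0.3044 -0.791 ] q [ 0.42  0.48 -0.35  2.05  0.31  0.22 -1.63]
x [ 0.4196  0.0388 -0.9069] z [ 0.0889 -0.996  -0.0015]
delta [11.4  0.1  0.3] rot [-0.001 -0.001  0.001] dist 11.0 ang 0.0
```

View pics/c8.png

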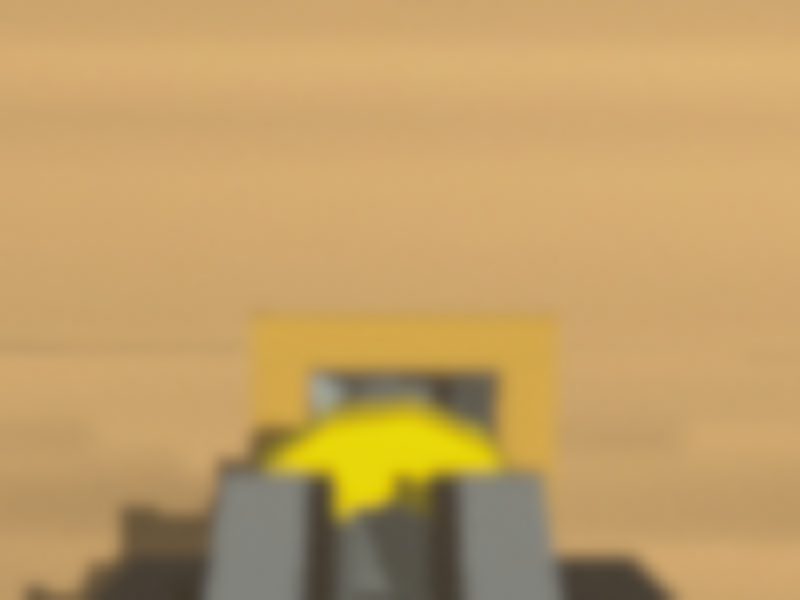

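Call:
drive_tool:
  deltas:
    - [4,[2,0.3,1],[0,0,0]]
    - [4,[4,0.3,1],[0,0,0]]
    - [4,[6,0.3,1],[0,0,0]]
    - [4,[8,0.3,1],[0,0,0]]
    - [4,[10,0.3,1],[0,0,0]]
    - [4,[12,0.3,1],[0,0,0]]
    - [4,[12,0.3,1],[0,0,0]]
  squeeze: 80

```text
time_s: 6.28
eef_pos: [0.5492, -0.0871, 0.225]
ee_rot: [1.336, 0.937, -0.814]
ft_force: [-3.0, -0.7, 4.9]
opening: 0.0057
```

```bash
python3 - <<'E'
from h import *
s,R=st(); print('axial',s['ft_force']@N)
movept(S+N*0,RB,[.185,-.0025,-.0003])
i,p,d=shot('wrist')
crop(p,'c9.png',270,230,370,305,8)
E
```

```text
t 6.28 tcp [ 0.5492 -0.0871  0.225 ] grasp [ 0.6142 -0.0812  0.0848] open 0.0057 F [-3.0258 -0.7352  4.9014] q [ 0.41  0.51 -0.35  2.04  0.35  0.2  -1.67]
x [ 0.4204  0.0384 -0.9065] z [ 0.0887 -0.9961 -0.0011]
axial 5.743513766446042
delta [-0.1 -0.5 -0.8] rot [-0.001 -0.001  0.001] dist 1.0 ang 0.0
```

View pics/c9.png

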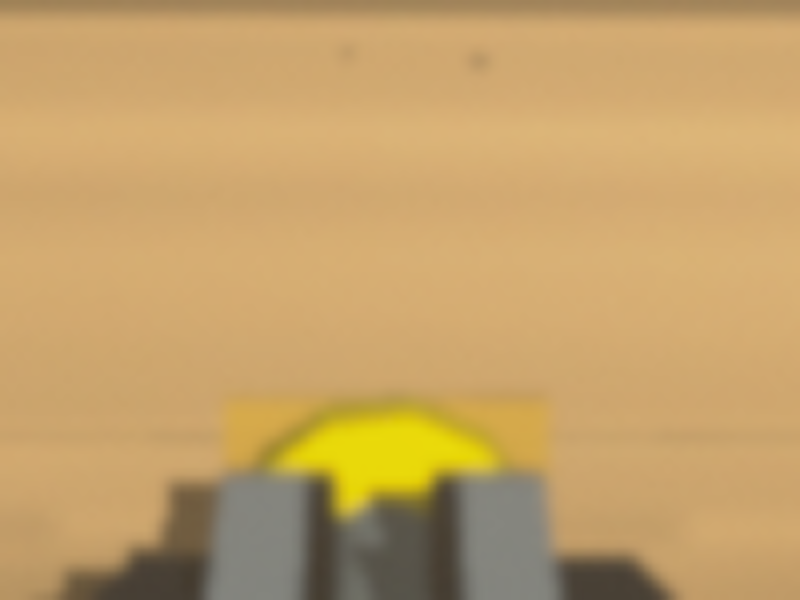

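Call:
drive_tool:
  deltas:
    - [4,[2,0,0],[0,0,0]]
    - [4,[3,0,0],[0,0,0]]
    - [4,[4,0,0],[0,0,0]]
    - [4,[5,0,0],[0,0,0]]
    - [4,[5,0,0],[0,0,0]]
  squeeze: 80

```text
time_s: 6.75
eef_pos: [0.551, -0.087, 0.2233]
ee_rot: [1.335, 0.934, -0.814]
ft_force: [-52.1, -0.4, 80.8]
opening: 0.0056
```

```bash
python3 - <<'E'
from h import *
s,R=st(); print('axial',s['ft_force']@N, 'q6',s['q'][5])
movept(S+N*0,RB,[.185,-.0025,-.0003])
E
```

```text
t 6.75 tcp [ 0.551  -0.087   0.2233] grasp [ 0.6164 -0.0814  0.0832] open 0.0056 F [-52.0774  -0.4201  80.7753] q [ 0.42  0.51 -0.35  2.04  0.4   0.2  -1.71]
x [ 0.4226  0.0362 -0.9056] z [ 0.0885 -0.9961  0.0015]
axial 95.14475306932654 q6 0.1978817838511936
delta [-2.4 -1.4 -0.9] rot [ 0.     0.002 -0.002] dist 3.0 ang 0.0
```

Call:
drive_tool:
  deltas:
    - [4,[-2,0,0],[0,0,0]]
    - [4,[-2,0,0],[0,0,0]]
    - [20,[-2,0,0],[0,0,0]]
    - [20,[-2,0,0],[0,0,0]]
    - [20,[-4,0,0],[0,0,0]]
    - [20,[-20,0,0],[0,0,0]]
    - [20,[-50,0,0],[0,0,0]]
    - [20,[-50,0,0],[0,0,0]]

```text
time_s: 7.42
eef_pos: [0.5294, -0.0891, 0.2715]
ee_rot: [1.335, 0.932, -0.812]
ft_force: [1.9, -0.3, 0.6]
opening: 0.0203
```

```bash
python3 - <<'E'
from h import *
s,R=st(); 
i,p,d=shot('wrist','w10.png')
np.save('pics/w10_i.npy',i,allow_pickle=True)
E
```

```text
t 7.42 tcp [ 0.5294 -0.0891  0.2715] grasp [ 0.5951 -0.0836  0.1316] open 0.0203 F [ 1.9366 -0.3097  0.5706] q [ 0.53  0.41 -0.47  2.07  0.34  0.28 -1.65]
x [ 0.4248  0.0351 -0.9046] z [ 0.0883 -0.9961  0.0028]
```

View pics/w10.png

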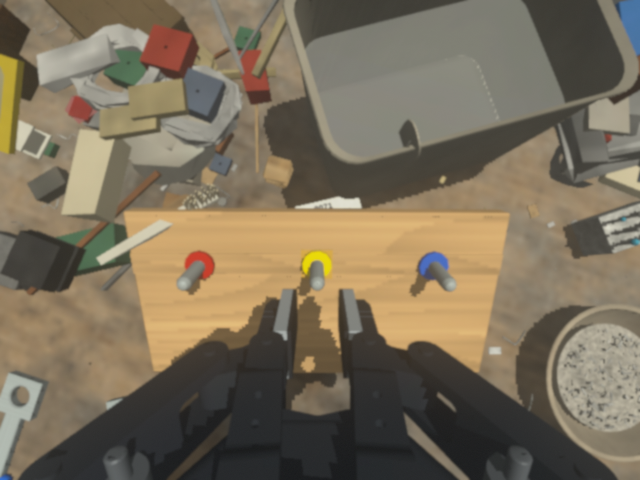

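```bash
python3 - <<'E'
from h import *
i=np.load('pics/w10_i.npy',allow_pickle=True).item(); p=cv2.imread('pics/w10.png')
c=collars(i,p,(170,240,225,300),(410,240,465,300)); 
k,m=blob(p,(23,160,100),(35,255,255),(295,240,340,300)); c['yel']=(np.array(cv2.fitEllipse(cv2.convexHull(k[0]))[0]),cv2.fitEllipse(cv2.convexHull(k[0]))[1])
for k in c: 
    P=onplane(i,[c[k][0]],S+.003*N,N)[0]; print(k,c[k],P,(P-S)@BF)
E
python3 - <<'E'
from h import *
i,p,d=shot('top','top1.png'); np.save('pics/top1_d.npy',d)
move([0.44,0.10,0.16],down(-np.pi/2))
crop(p,'c10.png',180,160,420,300,3)
E
```

```text
red (array([199.1853, 264.5964]), (25.61119842529297, 28.594820022583008)) [ 0.6167 -0.0019  0.0592] [0.0008 0.0778 0.003 ]
blue (array([433.1312, 265.2148]), (23.34174346923828, 27.070354461669922)) [ 0.6302 -0.1571  0.0591] [ 0.0004 -0.0781  0.003 ]
yel (array([316.396 , 264.3778]), (29.24397850036621, 30.680252075195312)) [ 0.6239 -0.0796  0.0593] [ 0.001  -0.0003  0.003 ]
delta [ -72.5  -46.5 -196.3] rot [ 0.087 -0.017 -0.439] dist 214.0 ang 0.45 rows 6
```

View pics/c10.png

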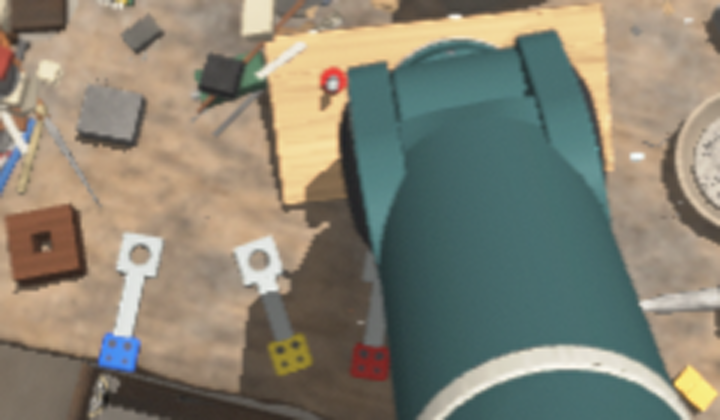

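Call:
drive_tool:
  deltas:
    - [60,[-40,-10,0],[0.0,0,-0.1]]
    - [60,[-72,-46,-196],[0.087,-0.017,-0.439]]
    - [60,[-72,-46,-196],[0.087,-0.017,-0.439]]
    - [60,[-72,-46,-196],[0.087,-0.017,-0.439]]
    - [60,[-72,-46,-196],[0.087,-0.017,-0.439]]
    - [60,[-72,-46,-196],[0.087,-0.017,-0.439]]
    - [60,[-72,-46,-196],[0.087,-0.017,-0.439]]
    - [60,[-72,-46,-196],[0.087,-0.017,-0.439]]

```text
time_s: 8.18
eef_pos: [0.4403, 0.1014, 0.314]
ee_rot: [1.207, 1.212, -1.207]
ft_force: [-0.0, -0.8, -0.4]
opening: 0.06
```

```bash
python3 - <<'E'
from h import *
s,R=st(); 
i,p,d=shot('wrist','w11.png')
np.save('pics/w11_i.npy',i,allow_pickle=True)
E
```

```text
t 8.18 tcp [0.4403 0.1014 0.314 ] grasp [0.4402 0.1015 0.1593] open 0.06 F [-0.0204 -0.7778 -0.4437] q [ 0.25  0.28 -0.62  2.1   0.22  0.82 -2.07]
x [-0.0005  0.0006 -1.    ] z [ 0.0035 -1.     -0.0006]
```

View pics/w11.png

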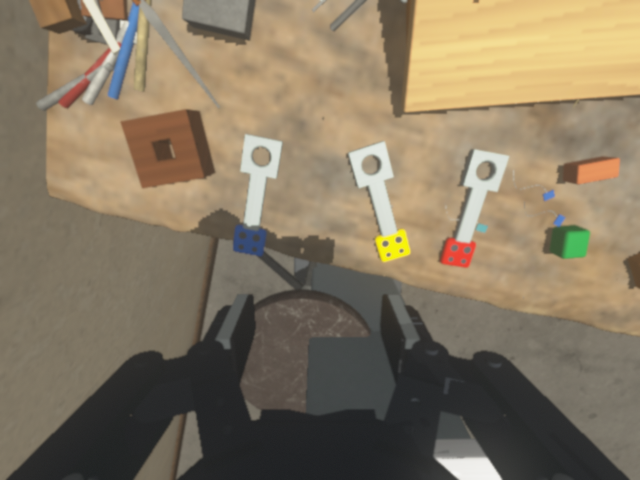

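```bash
cat >> h.py <<'E'
COL={'red':((0,150,60),(6,255,255)),'blue':((105,130,50),(125,255,255)),'yellow':((23,150,80),(35,255,255))}
def gauges(i,p,z=0.0035,zt=.007,box=None):
    """eyes: holes in light grey mask. end: colour blob centroid nearest 74mm from the eye"""
    hsv=cv2.cvtColor(p,cv2.COLOR_BGR2HSV); m=cv2.inRange(hsv,np.array((0,0,120)),np.array((180,40,255)))
    if box is not None:
        k=np.zeros_like(m); k[box[1]:box[3],box[0]:box[2]]=255; m&=k
    c,h=cv2.findContours(m,cv2.RETR_CCOMP,cv2.CHAIN_APPROX_NONE)
    out={}; eyes=[]
    for j,a in enumerate(c):
        if h[0][j][3]>=0 and len(a)>=8:
            e=cv2.fitEllipse(a); P=onz(i,[e[0]],zt)[0]; r=onz(i,[(e[0][0]+np.mean(e[1])/2,e[0][1])],zt)[0]; rr=np.linalg.norm(r-P)
            if .005<rr<.0105 and min(e[1])/max(e[1])>.6: eyes.append((P,e[0],rr))
    for k,(lo,hi) in COL.items():
        cs,_=blob(p,lo,hi,box,n=6,minA=60)
        best=None
        for a in cs:
            M=cv2.moments(a); px=(M['m10']/M['m00'],M['m01']/M['m00']); E=onz(i,[px],zt)[0]
            for P,q,rr in eyes:
                L=np.linalg.norm(P-E)
                if abs(L-.075)<.008: best=(P,E,q,px,rr,L)
        if best:
            P,E,q,px,rr,L=best; u=(P-E)/L; out[k]=dict(eye=P,end=E,ang=np.arctan2(u[1],u[0]),mid=P-.038*u,px=q,endpx=px,r=rr,L=L)
    return out
E
python3 - <<'E'
from h import *
i=np.load('pics/w11_i.npy',allow_pickle=True).item(); p=cv2.imread('pics/w11.png')
for k,g in gauges(i,p).items(): print(k,g)
E
```

```text
red {'eye': array([ 0.4887, -0.0366,  0.007 ]), 'end': array([ 0.4151, -0.0234,  0.007 ]), 'ang': np.float64(-0.17606341971368183), 'mid': array([ 0.4513, -0.0299,  0.007 ]), 'px': (485.2475280761719, 170.2355194091797), 'endpx': (457.2548158985613, 252.97805413313827), 'r': np.float64(0.007752144046752638), 'L': np.float64(0.07483867988949026)}
blue {'eye': array([0.4991, 0.1488, 0.007 ]), 'end': array([0.423 , 0.1629, 0.007 ]), 'ang': np.float64(-0.18311572791072409), 'mid': array([0.4618, 0.1557, 0.007 ]), 'px': (261.04376220703125, 155.97422790527344), 'endpx': (249.4820143884892, 243.77857713828934), 'r': np.float64(0.007769933969341693), 'L': np.float64(0.0774601814828665)}
yellow {'eye': array([0.493 , 0.0589, 0.007 ]), 'end': array([0.4216, 0.0356, 0.007 ]), 'ang': np.float64(0.3161799470510859), 'mid': array([0.4569, 0.0471, 0.007 ]), 'px': (370.76422119140625, 164.1253204345703), 'endpx': (392.466078697422, 245.86182722749885), 'r': np.float64(0.007637765795407559), 'L': np.float64(0.07509941943603007)}
```

```bash
python3 - <<'E'
from h import *
move([.4618,.1557,.06],down(-.183-np.pi/2))
move([.4618,.1557,.0193],down(-.183-np.pi/2))
E
```

```text
delta [ 99.2  21.2 -55.6] rot [ 0.184 -0.     0.001] dist 116.0 ang 0.18 rows 3
delta [139.9  21.2 -55.6] rot [ 0.184 -0.     0.001] dist 152.0 ang 0.18 rows 4
```

Call:
drive_tool:
  deltas:
    - [40,[30,21,-56],[0.184,0,0]]
    - [40,[70,21,-56],[0.184,0,0]]
    - [40,[99,21,-56],[0.184,0,0]]
    - [40,[99,21,-56],[0.184,0,0]]
    - [40,[125,21,-56],[0.184,0,0]]
    - [40,[140,21,-56],[0.184,0,0]]
    - [40,[140,21,-56],[0.184,0,0]]
  squeeze: 40

```text
time_s: 8.82
eef_pos: [0.4617, 0.1551, 0.1729]
ee_rot: [1.34, 1.118, -1.346]
ft_force: [-0.1, -0.5, 1.0]
opening: 0.0398
```

```bash
python3 - <<'E'
from h import *
st()
move([.4618,.1557,.0193],down(-.183-np.pi/2))
i,p,d=shot('wrist','w12.png')
E
```

```text
t 8.82 tcp [0.4617 0.1551 0.1729] grasp [0.4612 0.1549 0.0182] open 0.0398 F [-0.1213 -0.4836  0.9992] q [-0.02  0.59 -0.45  2.08  0.46  0.57 -2.54]
x [-0.0028 -0.0014 -1.    ] z [-0.1823 -0.9832  0.0019]
delta [-1.1  0.  -0.6] rot [-0.     0.002  0.003] dist 1.0 ang 0.0 rows 1
```

View pics/w12.png

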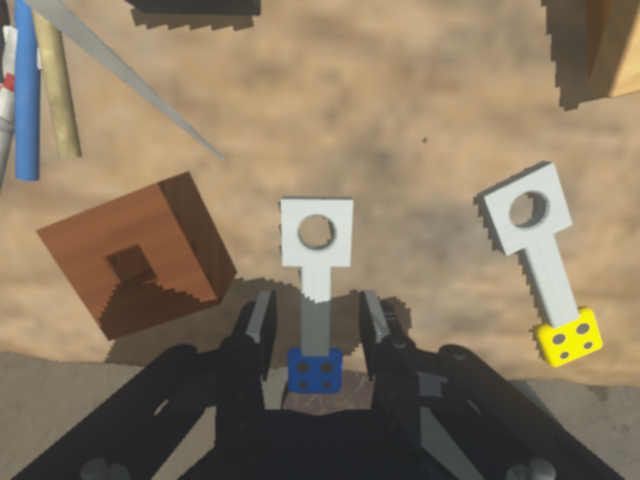

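Call:
drive_tool:
  deltas:
    - [30,[-2,0,0],[0,0,0]]
    - [10,[-2,0,0],[0,0,0]]
    - [10,[-2,0,0],[0,0,0]]
    - [10,[-2,0,0],[0,0,0]]
    - [10,[-2,0,0],[0,0,0]]
    - [10,[-2,0,0],[0,0,0]]
    - [10,[-2,0,0],[0,0,0]]
  squeeze: 50

```text
time_s: 9.45
eef_pos: [0.4623, 0.1542, 0.1763]
ee_rot: [1.342, 1.116, -1.346]
ft_force: [-2.3, -3.9, 10.9]
opening: 0.0117
```

```bash
python3 - <<'E'
from h import *
st()
E
```

```text
t 9.45 tcp [0.4623 0.1542 0.1763] grasp [0.4621 0.1539 0.0216] open 0.0117 F [-2.2625 -3.8621 10.8798] q [-0.01  0.58 -0.45  2.08  0.45  0.58 -2.54]
x [-0.0012 -0.0018 -1.    ] z [-0.1835 -0.983   0.002 ]
```

Call:
drive_tool:
  deltas:
    - [8,[-20,0,0],[0,0,0]]
    - [8,[-60,0,0],[0,0,0]]
    - [8,[-100,0,0],[0,0,0]]
    - [8,[-140,0,0],[0,0,0]]
    - [8,[-140,0,0],[0,0,0]]
    - [8,[-140,0,0],[0,0,0]]
  squeeze: 50

```text
time_s: 9.95
eef_pos: [0.463, 0.154, 0.3187]
ee_rot: [1.345, 1.112, -1.343]
ft_force: [0.1, -0.4, -1.3]
opening: 0.0115
```

```bash
python3 - <<'E'
from h import *
st()
i,p,d=shot('wrist','w13.png')
E
```

```text
t 9.95 tcp [0.463  0.154  0.3187] grasp [0.4635 0.1538 0.164 ] open 0.0115 F [ 0.0883 -0.3599 -1.3089] q [ 0.13  0.34 -0.6   2.01  0.25  0.86 -2.37]
x [ 0.0032 -0.0016 -1.    ] z [-0.1845 -0.9828  0.001 ]
```

View pics/w13.png

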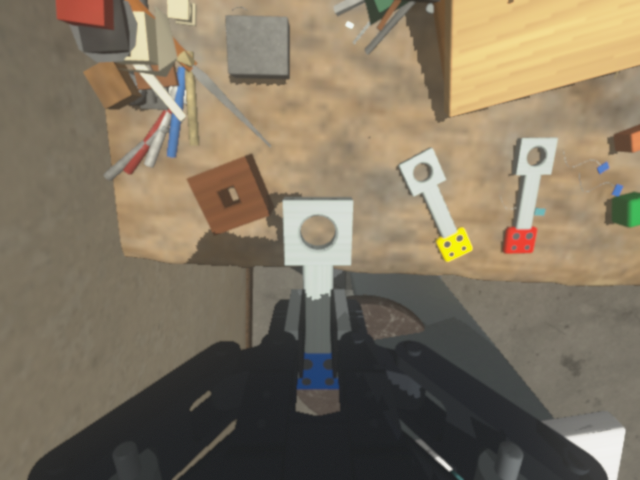

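```bash
cat >> h.py <<'E'
def eyetool(i,p0,R0,px,x):
    """point on ray of px with tool x coordinate = x"""
    o,d=rays(i,[px]); o=R0.T@(o-p0); d=R0.T@d[0]; return o+d*(x-o[0])/d[0]
def tiltR(deg,yaw=YAW):
    a=np.radians(deg); n=np.array([-np.sin(a)*np.cos(yaw),-np.sin(a)*np.sin(yaw),np.cos(a)])
    return board(-BF[:,1],n)
PEG={'red':S+BF@[.0006,.078,0],'yellow':S+BF@[.0006,0,0],'blue':S+BF@[.0006,-.078,0]}
def findeye(p,box=(270,190,370,275)):
    hsv=cv2.cvtColor(p,cv2.COLOR_BGR2HSV); m=cv2.inRange(hsv,np.array((0,0,130)),np.array((180,40,255)))
    k=np.zeros_like(m); k[box[1]:box[3],box[0]:box[2]]=255; m&=k
    c,h=cv2.findContours(m,cv2.RETR_CCOMP,cv2.CHAIN_APPROX_NONE)
    c=[a for j,a in enumerate(c) if h[0][j][3]>=0]; a=max(c,key=len); return cv2.fitEllipse(a)
E
python3 - <<'E'
from h import *
s,R=st(); i=optics.camera_info('wrist'); p=cv2.imread('pics/w13.png')
e=findeye(p); print(e)
t=eyetool(i,s['eef_pos'],R,e[0],.1693); t[0]=.1728; print('eye tool',t)
print('pegs',PEG)
for h,tl in((.075,20),(.05,20)): movept(PEG['blue']+N*h,tiltR(tl),t)
E
```

```text
t 10.0 tcp [0.4626 0.1538 0.317 ] grasp [0.4627 0.1534 0.1623] open 0.0119 F [ 0.7007 -0.3176 -0.934 ] q [ 0.13  0.34 -0.6   2.01  0.25  0.86 -2.37]
x [ 0.0004 -0.0021 -1.    ] z [-0.1845 -0.9828  0.002 ]
((317.94769287109375, 231.72933959960938), (33.2302360534668, 35.618377685546875), 119.76287841796875)
eye tool [ 0.1728  0.0379 -0.0004]
pegs {'red': array([ 0.6178, -0.0016,  0.0565]), 'yellow': array([ 0.6247, -0.0793,  0.0565]), 'blue': array([ 0.6317, -0.1569,  0.0565])}
delta [ 43.9 101.9 308.8] rot [-0.271  0.05   0.346] dist 328.0 ang 0.44
delta [ 66.6 112.  305.9] rot [-0.271  0.05   0.346] dist 332.0 ang 0.44
```

Call:
drive_tool:
  deltas:
    - [8,[20,40,100],[-0.1,0.02,0.12]]
    - [8,[44,102,309],[-0.271,0.05,0.346]]
    - [8,[44,102,309],[-0.271,0.05,0.346]]
    - [8,[44,102,309],[-0.271,0.05,0.346]]
    - [8,[44,102,309],[-0.271,0.05,0.346]]
    - [8,[44,102,309],[-0.271,0.05,0.346]]
    - [8,[44,102,309],[-0.271,0.05,0.346]]
    - [8,[44,102,309],[-0.271,0.05,0.346]]

```text
time_s: 10.67
eef_pos: [0.5051, -0.1717, 0.2722]
ee_rot: [1.302, 1.002, -0.883]
ft_force: [0.9, -0.4, -0.6]
opening: 0.0116
```

```bash
python3 - <<'E'
from h import *
s,R=st(); movept(PEG['blue']+N*.05,tiltR(20),[.1728,.0379,-.0004])
E
```

```text
t 10.67 tcp [ 0.5051 -0.1717  0.2722] grasp [ 0.5575 -0.1669  0.1267] open 0.0116 F [ 0.9113 -0.3776 -0.6192] q [ 0.82  0.45 -0.62  2.04  0.32  0.42 -1.47]
x [ 0.3387  0.0308 -0.9404] z [ 0.0875 -0.9962 -0.0012]
delta [23.7  3.7 -3. ] rot [-0.002 -0.001  0.002] dist 24.0 ang 0.0
```

Call:
drive_tool:
  deltas:
    - [8,[12,4,-3],[0,0,0]]
    - [8,[24,4,-3],[0,0,0]]
    - [8,[24,4,-3],[0,0,0]]
    - [8,[24,4,-3],[0,0,0]]

```text
time_s: 11.0
eef_pos: [0.5164, -0.166, 0.2499]
ee_rot: [1.301, 1.006, -0.882]
ft_force: [0.4, -0.1, 0.3]
opening: 0.0117
```

```bash
python3 - <<'E'
from h import *
s,R=st(); i,p,d=shot('wrist','w14.png'); movept(PEG['blue']+N*.05,tiltR(20),[.1728,.0379,-.0004])
E
```

```text
t 11.0 tcp [ 0.5164 -0.166   0.2499] grasp [ 0.5685 -0.1609  0.1043] open 0.0117 F [ 0.3712 -0.0893  0.2945] q [ 0.76  0.49 -0.57  2.03  0.36  0.38 -1.51]
x [ 0.3366  0.0331 -0.9411] z [ 0.0902 -0.9959 -0.0028]
delta [-0.6 -0.2  1.7] rot [ 0.001 -0.002  0.003] dist 2.0 ang 0.0
```

View pics/w14.png

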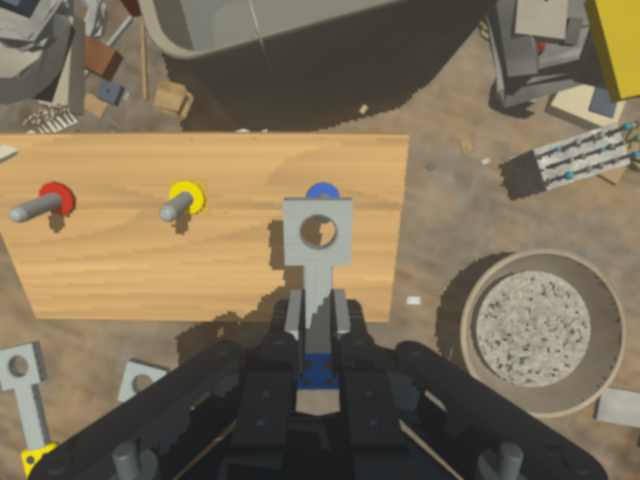

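```bash
python3 - <<'E'
from h import *
i=optics.camera_info('wrist'); p=cv2.imread('pics/w14.png')
for h in(.004,.034): print(proj(i,PEG['blue']+N*h))
crop(p,'c11.png',280,175,370,265,7)
movept(PEG['blue']+N*.05,tiltR(20),[.1728,.0379,-.0004])
E
```

```text
[[322.3225 199.3009]]
[[322.927 217.402]]
delta [-0.6 -0.2  1.7] rot [ 0.001 -0.002  0.003] dist 2.0 ang 0.0
```

View pics/c11.png

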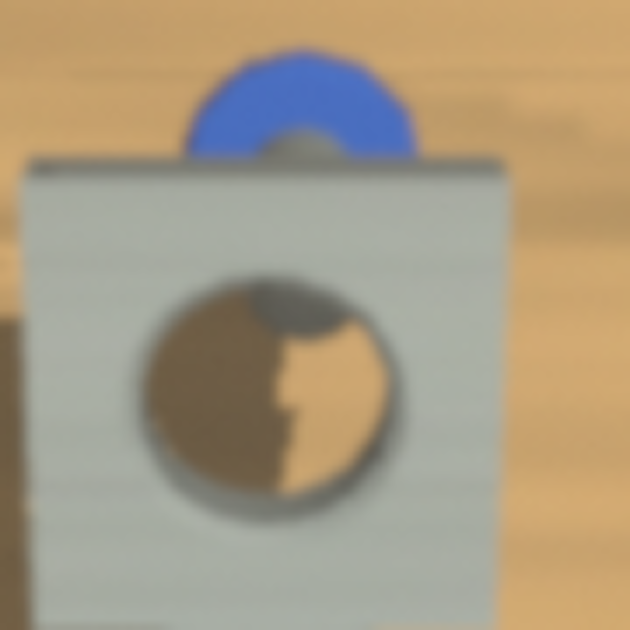

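```bash
python3 - <<'E'
from h import *
for h in(.042,.030,.020,.010): movept(PEG['blue']+N*h,tiltR(20),[.1728,.0379,-.0004])
E
```

```text
delta [7.3 0.5 1.7] rot [ 0.001 -0.002  0.003] dist 8.0 ang 0.0
delta [19.3  1.6  1.7] rot [ 0.001 -0.002  0.003] dist 19.0 ang 0.0
delta [29.2  2.5  1.7] rot [ 0.001 -0.002  0.003] dist 29.0 ang 0.0
delta [39.2  3.4  1.8] rot [ 0.001 -0.002  0.003] dist 39.0 ang 0.0
```

Call:
drive_tool:
  deltas:
    - [8,[0,0,1.7],[0,0,0.003]]
    - [8,[7,0.5,1.7],[0,0,0.003]]
    - [8,[13,1,1.7],[0,0,0.003]]
    - [8,[19,1.6,1.7],[0,0,0.003]]
    - [8,[24,2,1.7],[0,0,0.003]]
    - [8,[29,2.5,1.7],[0,0,0.003]]

```text
time_s: 11.55
eef_pos: [0.5291, -0.1663, 0.2236]
ee_rot: [1.302, 1.003, -0.879]
ft_force: [0.5, -0.2, -0.7]
opening: 0.0115
```

```bash
python3 - <<'E'
from h import *
st()
for h in(.020,.010): movept(PEG['blue']+N*h,tiltR(20),[.1728,.0379,-.0004])
i,p,d=shot('wrist'); crop(p,'c12.png',260,185,380,305,5)
E
```

```text
t 11.55 tcp [ 0.5291 -0.1663  0.2236] grasp [ 0.5817 -0.1612  0.0782] open 0.0115 F [ 0.5114 -0.2238 -0.6733] q [ 0.7   0.55 -0.52  2.01  0.4   0.34 -1.55]
x [ 0.34    0.0329 -0.9398] z [ 0.0907 -0.9959 -0.0021]
delta [-0.5  0.   0.2] rot [ 0.001 -0.003  0.   ] dist 1.0 ang 0.0
delta [9.5 0.9 0.3] rot [ 0.001 -0.003  0.   ] dist 10.0 ang 0.0
```

View pics/c12.png

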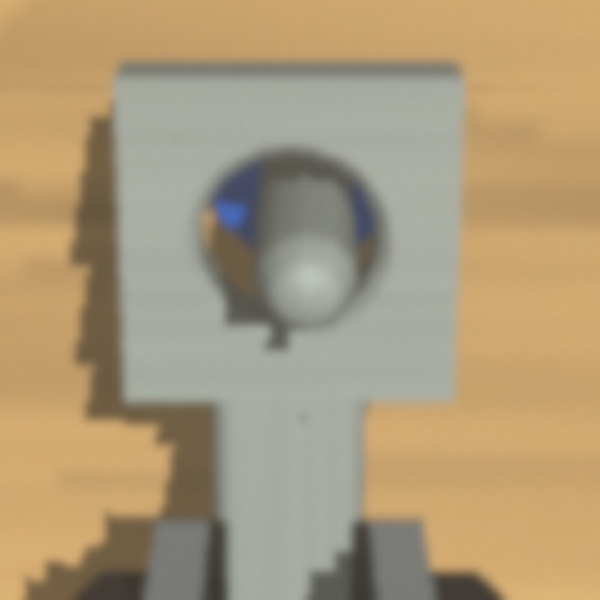

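Call:
drive_tool:
  deltas:
    - [8,[5,0.5,0.3],[0,0,0]]
    - [8,[9,0.9,0.3],[0,0,0]]
    - [8,[9,0.9,0.3],[0,0,0]]
    - [30,[9,0.9,0.3],[0,0,0]]
    - [30,[9,0.9,0.3],[0,0,0]]
    - [30,[9,0.9,0.3],[0,0,0]]
    - [30,[-10,0,0],[0,0,0]]
    - [30,[-50,0,0],[0,0,0]]

```text
time_s: 12.27
eef_pos: [0.5117, -0.1672, 0.2678]
ee_rot: [1.302, 1.009, -0.88]
ft_force: [-0.9, -0.8, 0.4]
opening: 0.0295
```

Call:
drive_tool:
  deltas:
    - [50,[-40,0,0],[0,0,0]]
    - [50,[-40,0,0],[0,0,0]]
    - [50,[-40,0,0],[0,0,0]]

```text
time_s: 12.52
eef_pos: [0.498, -0.1695, 0.3074]
ee_rot: [1.302, 1.004, -0.881]
ft_force: [-0.3, 0.6, -0.4]
opening: 0.0499
```

```bash
python3 - <<'E'
from h import *
st(); i,p,d=shot('wrist','w15.png')
move([0.44,0.03,0.16],down(-np.pi/2))
E
```

```text
t 12.52 tcp [ 0.498  -0.1695  0.3074] grasp [ 0.5503 -0.1644  0.1619] open 0.0499 F [-0.2503  0.6079 -0.3635] q [ 0.9   0.39 -0.7   2.03  0.27  0.49 -1.42]
x [ 0.3383  0.0333 -0.9404] z [ 0.09   -0.9959 -0.0029]
delta [ -20.8  -34.8 -203.7] rot [ 0.089 -0.02  -0.345] dist 208.0 ang 0.36 rows 5
```

View pics/w15.png

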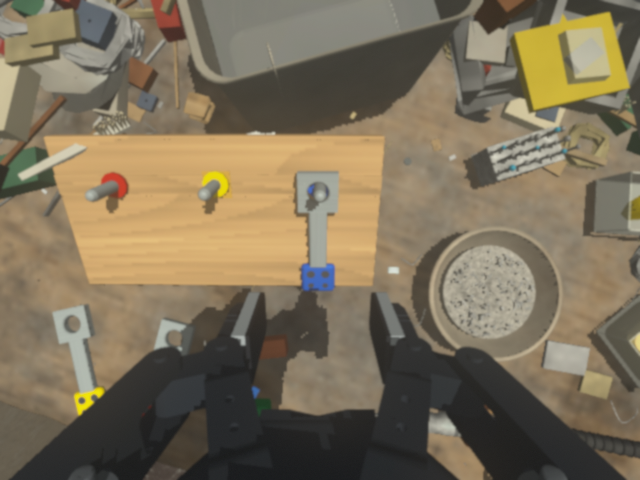

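Blue gauge hangs on the blue peg at (318,190), lying on the board. Next the yellow one.

Call:
drive_tool:
  deltas:
    - [60,[-21,-35,-204],[0.089,-0.02,-0.345]]
    - [60,[-21,-35,-204],[0.089,-0.02,-0.345]]
    - [60,[-21,-35,-204],[0.089,-0.02,-0.345]]
    - [60,[-21,-35,-204],[0.089,-0.02,-0.345]]
    - [60,[-21,-35,-204],[0.089,-0.02,-0.345]]
    - [60,[-21,-35,-204],[0.089,-0.02,-0.345]]
    - [60,[-21,-35,-204],[0.089,-0.02,-0.345]]

```text
time_s: 13.15
eef_pos: [0.4392, 0.0324, 0.3144]
ee_rot: [1.205, 1.212, -1.206]
ft_force: [-0.3, -0.3, -0.4]
opening: 0.0597
```

```bash
python3 - <<'E'
from h import *
st(); i,p,d=shot('wrist','w16.png')
G=gauges(i,p)
for k,g in G.items(): print(k,g['eye'],g['mid'],g['ang'],g['L'],g['px'])
g=G['yellow']
for z in(.06,.0203): move([*g['mid'][:2],z],down(g['ang']-np.pi/2))
E
```

```text
t 13.15 tcp [0.4392 0.0324 0.3144] grasp [0.4391 0.0323 0.1597] open 0.0597 F [-0.2953 -0.2822 -0.4186] q [ 0.49  0.28 -0.71  2.12  0.25  0.82 -1.94]
x [-0.0007 -0.0002 -1.    ] z [ 0.0048 -1.      0.0002]
red [ 0.4887 -0.0367  0.007 ] [ 0.4512 -0.0303  0.007 ] -0.16850733004563412 0.07487394283545329 (402.320556640625, 168.25289916992188)
yellow [0.4929 0.0587 0.007 ] [0.4568 0.0467 0.007 ] 0.32172698721502185 0.07477623209183744 (286.7560119628906, 162.29429626464844)
delta [ 99.5  17.3 -15.8] rot [-0.32   0.     0.001] dist 102.0 ang 0.32 rows 3
delta [139.2  17.4 -15.8] rot [-0.32   0.     0.001] dist 141.0 ang 0.32 rows 4
```

View pics/w16.png

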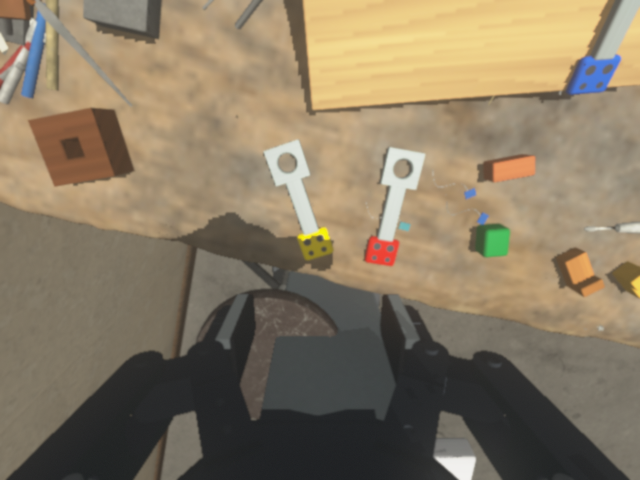

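Call:
drive_tool:
  deltas:
    - [40,[30,17,-16],[-0.32,0,0]]
    - [40,[70,17,-16],[-0.32,0,0]]
    - [40,[99,17,-16],[-0.32,0,0]]
    - [40,[99,17,-16],[-0.32,0,0]]
    - [40,[125,17,-16],[-0.32,0,0]]
    - [40,[139,17,-16],[-0.32,0,0]]
    - [40,[139,17,-16],[-0.32,0,0]]
  squeeze: 50

```text
time_s: 13.78
eef_pos: [0.4563, 0.0459, 0.1741]
ee_rot: [0.97, 1.346, -0.975]
ft_force: [-2.2, -0.3, -0.3]
opening: 0.0403
```

```bash
python3 - <<'E'
from h import *
st(); move([.4568,.0467,.0203],down(.3217-np.pi/2))
i,p,d=shot('wrist','w17.png')
E
```

```text
t 13.78 tcp [0.4563 0.0459 0.1741] grasp [0.4557 0.0458 0.0194] open 0.0403 F [-2.211  -0.3289 -0.3173] q [ 0.32  0.58 -0.58  2.14  0.59  0.58 -1.94]
x [-0.0037 -0.0008 -1.    ] z [ 0.3126 -0.9499 -0.0004]
delta [-0.9  0.7 -0.6] rot [-0.004 -0.     0.004] dist 1.0 ang 0.01 rows 1
```

View pics/w17.png

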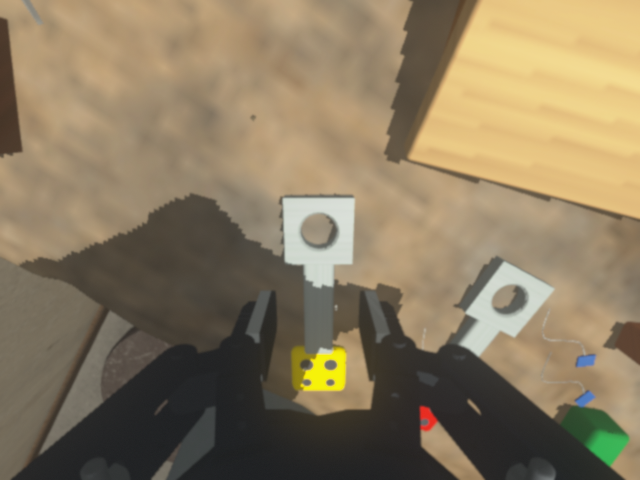

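Call:
drive_tool:
  deltas:
    - [30,[-1,0.7,-0.6],[0,0,0.004]]
    - [8,[-1,0.7,-0.6],[0,0,0.004]]
    - [8,[-1,0.7,-0.6],[0,0,0.004]]
    - [8,[-1,0.7,-0.6],[0,0,0.004]]
    - [8,[-1,0.7,-0.6],[0,0,0.004]]
    - [8,[-1,0.7,-0.6],[0,0,0.004]]
    - [8,[-1,0.7,-0.6],[0,0,0.004]]
  squeeze: 50

```text
time_s: 14.42
eef_pos: [0.4578, 0.0469, 0.178]
ee_rot: [0.973, 1.34, -0.97]
ft_force: [-2.4, -0.7, 15.9]
opening: 0.0113
```

Call:
drive_tool:
  deltas:
    - [8,[-20,0,0],[0,0,0]]
    - [8,[-60,0,0],[0,0,0]]
    - [8,[-100,0,0],[0,0,0]]
    - [8,[-140,0,0],[0,0,0]]
    - [8,[-140,0,0],[0,0,0]]
    - [8,[-140,0,0],[0,0,0]]
  squeeze: 50

```text
time_s: 14.92
eef_pos: [0.4576, 0.0467, 0.3206]
ee_rot: [0.975, 1.334, -0.968]
ft_force: [-0.1, -0.6, -1.0]
opening: 0.0114
```

```bash
python3 - <<'E'
from h import *
s,R=st(); i,p,d=shot('wrist','w18.png')
e=findeye(p); print(e)
t=eyetool(i,s['eef_pos'],R,e[0],.1693-.0015); t[0]+=.0035; print('eye tool',t)
for h,tl in((.075,20),(.05,20)): movept(PEG['yellow']+N*h,tiltR(tl),t)
E
```

```text
t 14.92 tcp [0.4576 0.0467 0.3206] grasp [0.459  0.0465 0.1659] open 0.0114 F [-0.0681 -0.5705 -0.9569] q [ 0.53  0.33 -0.8   2.07  0.31  0.85 -1.71]
x [ 0.0088 -0.0015 -1.    ] z [ 0.3114 -0.9503  0.0042]
((317.764404296875, 233.91378784179688), (34.07835388183594, 35.44005584716797), 104.19104766845703)
eye tool [ 0.1713  0.0378 -0.0009]
delta [ 47.  -3. 144.] rot [ 0.226 -0.037  0.342] dist 152.0 ang 0.41
delta [ 69.7   7.2 146.3] rot [ 0.226 -0.037  0.342] dist 162.0 ang 0.41
```

View pics/w18.png

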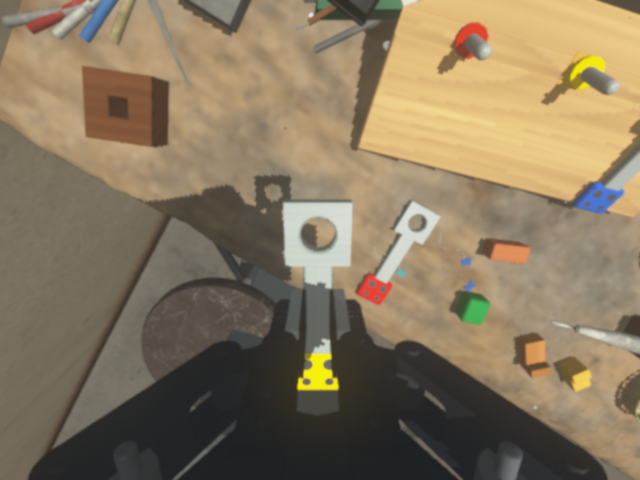

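Call:
drive_tool:
  deltas:
    - [8,[10,-3,40],[0.1,-0.01,0.1]]
    - [8,[45,-3,144],[0.226,-0.037,0.342]]
    - [8,[45,-3,144],[0.226,-0.037,0.342]]
    - [8,[45,-3,144],[0.226,-0.037,0.342]]
    - [8,[45,-3,144],[0.226,-0.037,0.342]]
    - [8,[45,-3,144],[0.226,-0.037,0.342]]
    - [8,[45,-3,144],[0.226,-0.037,0.342]]

```text
time_s: 15.55
eef_pos: [0.4991, -0.0906, 0.2739]
ee_rot: [1.301, 1.003, -0.881]
ft_force: [-0.1, 1.4, 0.0]
opening: 0.0111
```

```bash
python3 - <<'E'
from h import *
s,R=st(); i,p,d=shot('wrist','w19.png')
e=findeye(p); print(e)
t=eyetool(i,s['eef_pos'],R,e[0],.171); t[0]+=.0035; print('eye tool',t)
for h in (.05,.02): movept(PEG['yellow']+N*h,tiltR(20),t)
i=optics.camera_info('wrist')
# check peg position as seen
k,m=blob(p,(23,160,100),(35,255,255),(260,130,380,260)); E=cv2.fitEllipse(cv2.convexHull(k[0])); print(E, (onplane(i,[E[0]],S+.003*N,N)[0]-S)@BF)
crop(p,'c13.png',260,145,380,265,5)
E
```

```text
t 15.55 tcp [ 0.4991 -0.0906  0.2739] grasp [ 0.5516 -0.0856  0.1284] open 0.0111 F [-0.0666  1.4476  0.0089] q [ 0.68  0.4  -0.64  2.1   0.43  0.39 -1.72]
x [ 0.339   0.0319 -0.9403] z [ 0.0898 -0.996  -0.0014]
((317.9462890625, 233.22451782226562), (34.180660247802734, 37.380043029785156), 103.05335998535156)
eye tool [ 0.1745  0.037  -0.0007]
delta [23.4  2.5  1. ] rot [ 0.001 -0.002  0.001] dist 24.0 ang 0.0
delta [53.3  5.2  1.1] rot [ 0.001 -0.002  0.001] dist 54.0 ang 0.0
((319.7650146484375, 186.79104614257812), (30.455602645874023, 31.51078987121582), 68.63172149658203) [0.0017 0.0002 0.003 ]
```

View pics/c13.png

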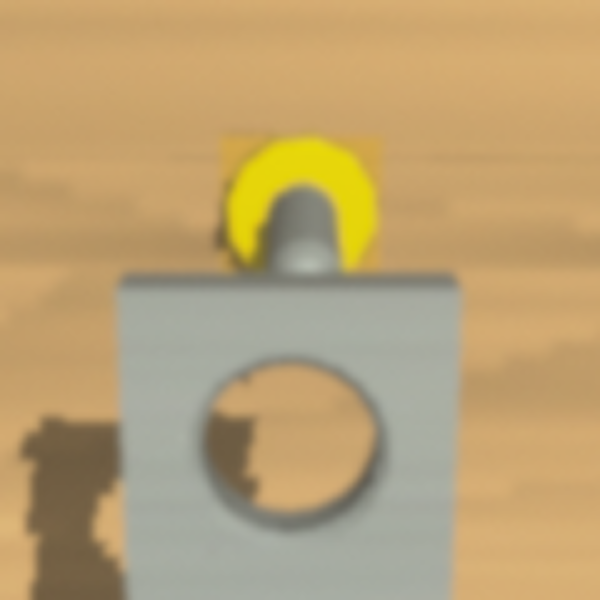

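Call:
drive_tool:
  deltas:
    - [8,[12,2,1],[0,0,0]]
    - [8,[23,3,1],[0,0,0]]
    - [8,[23,3,1],[0,0,0]]
    - [8,[23,3,1],[0,0,0]]

```text
time_s: 15.93
eef_pos: [0.5099, -0.089, 0.2537]
ee_rot: [1.3, 1.005, -0.879]
ft_force: [-0.3, 0.4, -1.3]
opening: 0.0113
```

```bash
python3 - <<'E'
from h import *
s,R=st(); i,p,d=shot('wrist','w20.png')
t=[.1745,.0372,-.0007]
for h in (.05,.03,.02,.01): movept(PEG['yellow']+N*h,tiltR(20),t)
print(proj(i,PEG['yellow']+N*.034))
crop(p,'c14.png',260,145,380,265,5)
E
```

```text
t 15.93 tcp [ 0.5099 -0.089   0.2537] grasp [ 0.5623 -0.0839  0.1082] open 0.0113 F [-0.3459  0.3752 -1.3406] q [ 0.63  0.45 -0.58  2.09  0.48  0.36 -1.77]
x [ 0.3387  0.0329 -0.9403] z [ 0.0926 -0.9957 -0.0015]
delta [ 0.7 -0.8  0.9] rot [ 0.003 -0.002  0.001] dist 1.0 ang 0.0
delta [20.7  1.   0.9] rot [ 0.003 -0.002  0.001] dist 21.0 ang 0.0
delta [30.6  1.9  1. ] rot [ 0.003 -0.002  0.001] dist 31.0 ang 0.0
delta [40.6  2.8  1. ] rot [ 0.003 -0.002  0.001] dist 41.0 ang 0.0
[[321.5136 218.706 ]]
```

View pics/c14.png

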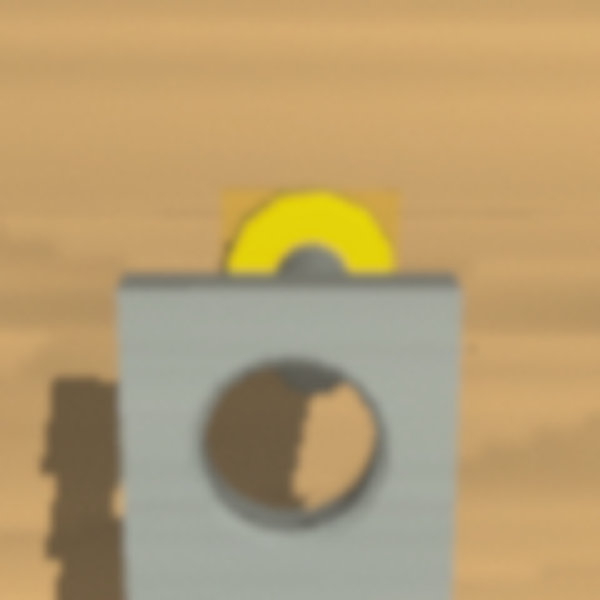

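Call:
drive_tool:
  deltas:
    - [8,[1,-0.5,1],[0.003,0,0]]
    - [8,[10,0,1],[0.003,0,0]]
    - [8,[20,1,1],[0.003,0,0]]
    - [8,[30,2,1],[0.003,0,0]]
    - [8,[30,2,1],[0.003,0,0]]

```text
time_s: 16.4
eef_pos: [0.5223, -0.0889, 0.2245]
ee_rot: [1.302, 1.005, -0.881]
ft_force: [-0.8, -0.2, -0.8]
opening: 0.0111
```

```bash
python3 - <<'E'
from h import *
s,R=st(); i,p,d=shot('wrist','w21.png')
t=[.1745,.0372,-.0007]
for h in (.02,.01): movept(PEG['yellow']+N*h,tiltR(20),t)
crop(p,'c15.png',260,185,380,305,5)
E
```

```text
t 16.4 tcp [ 0.5223 -0.0889  0.2245] grasp [ 0.5745 -0.0837  0.079 ] open 0.0111 F [-0.7626 -0.2225 -0.8087] q [ 0.55  0.51 -0.51  2.07  0.53  0.31 -1.82]
x [ 0.3375  0.0333 -0.9407] z [ 0.0897 -0.996  -0.003 ]
delta [-0.6  0.1  0.4] rot [ 0.    -0.003  0.003] dist 1.0 ang 0.0
delta [9.4 1.  0.4] rot [ 0.    -0.003  0.003] dist 9.0 ang 0.0
```

View pics/c15.png

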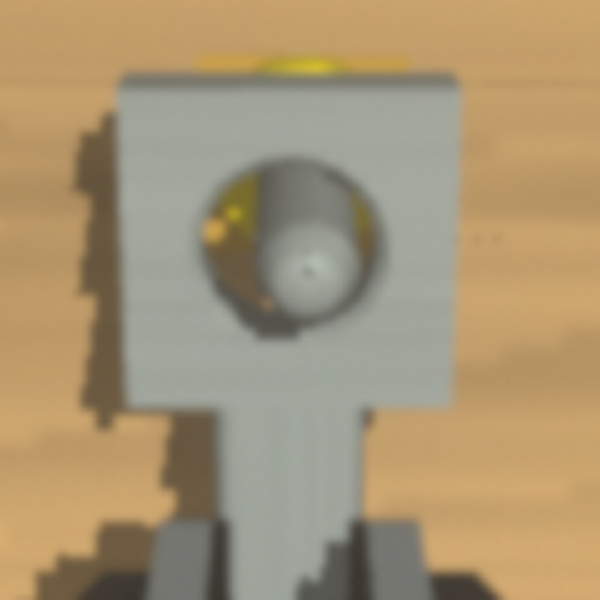

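Call:
drive_tool:
  deltas:
    - [8,[5,0.5,1],[0,0,0]]
    - [8,[9,1,1],[0,0,0]]
    - [8,[9,1,1],[0,0,0]]
    - [30,[9,1,1],[0,0,0]]
    - [30,[9,1,1],[0,0,0]]
    - [30,[9,1,1],[0,0,0]]
    - [30,[-10,0,1],[0,0,0]]
    - [30,[-50,0,1],[0,0,0]]

```text
time_s: 17.12
eef_pos: [0.5048, -0.0909, 0.2702]
ee_rot: [1.301, 1.01, -0.883]
ft_force: [-0.8, 0.3, 0.7]
opening: 0.0299
```

Call:
drive_tool:
  deltas:
    - [50,[-40,0,0],[0,0,0]]
    - [50,[-40,0,0],[0,0,0]]
    - [50,[-40,0,0],[0,0,0]]

```text
time_s: 17.37
eef_pos: [0.4913, -0.0934, 0.3097]
ee_rot: [1.302, 1.006, -0.883]
ft_force: [0.1, 0.1, -0.3]
opening: 0.0499
```

```bash
python3 - <<'E'
from h import *
st(); i,p,d=shot('wrist','w22.png')
move([0.44,-0.03,0.16],down(-np.pi/2))
E
```

```text
t 17.37 tcp [ 0.4913 -0.0934  0.3097] grasp [ 0.5433 -0.0883  0.1641] open 0.0499 F [ 0.1164  0.0873 -0.337 ] q [ 0.79  0.34 -0.74  2.09  0.35  0.47 -1.65]
x [ 0.3362  0.0329 -0.9412] z [ 0.0889 -0.996  -0.003 ]
delta [-20.8 -40.8 -67.4] rot [ 0.088 -0.019 -0.343] dist 82.0 ang 0.35 rows 3
```

View pics/w22.png

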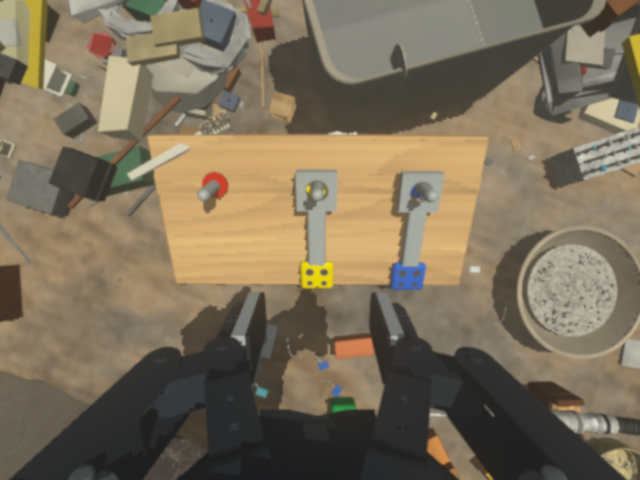

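Call:
drive_tool:
  deltas:
    - [60,[-21,-41,-67],[0.088,-0.019,-0.343]]
    - [60,[-21,-41,-67],[0.088,-0.019,-0.343]]
    - [60,[-21,-41,-67],[0.088,-0.019,-0.343]]
    - [60,[-21,-41,-67],[0.088,-0.019,-0.343]]
    - [60,[-21,-41,-67],[0.088,-0.019,-0.343]]
    - [60,[-21,-41,-67],[0.088,-0.019,-0.343]]

```text
time_s: 17.92
eef_pos: [0.4401, -0.0307, 0.3141]
ee_rot: [1.21, 1.209, -1.207]
ft_force: [0.1, 0.2, 0.3]
opening: 0.06
```

```bash
python3 - <<'E'
from h import *
st(); i,p,d=shot('wrist','w23.png'); np.save('pics/w23_i.npy',i,allow_pickle=True)
G=gauges(i,p)
for k,g in G.items(): print(k,g['eye'],g['mid'],g['ang'],g['L'],g['px'])
g=G['red']
for z in(.06,.0203): move([*g['mid'][:2],z],down(g['ang']-np.pi/2))
E
```

```text
t 17.92 tcp [ 0.4401 -0.0307  0.3141] grasp [ 0.4404 -0.0305  0.1594] open 0.06 F [0.1181 0.2004 0.2652] q [ 0.67  0.29 -0.75  2.12  0.27  0.82 -1.82]
x [ 0.002   0.0011 -1.    ] z [ 0.0009 -1.     -0.0011]
red [ 0.4886 -0.0369  0.007 ] [ 0.4512 -0.0304  0.007 ] -0.17188604195739804 0.0769202196711961 (326.5466003417969, 169.880615234375)
delta [99.5 11.1 -0.3] rot [ 0.172 -0.001 -0.001] dist 100.0 ang 0.17 rows 3
delta [139.2  11.   -0.3] rot [ 0.172 -0.001 -0.001] dist 140.0 ang 0.17 rows 4
```

View pics/w23.png

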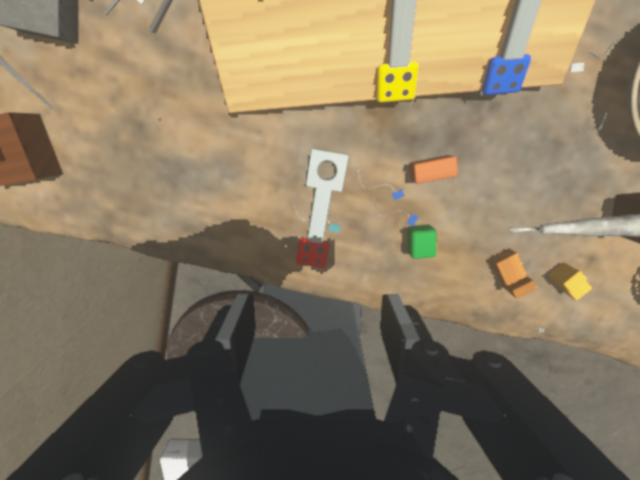

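Call:
drive_tool:
  deltas:
    - [40,[30,11,0],[0.172,0,0]]
    - [40,[70,11,0],[0.172,0,0]]
    - [40,[99,11,0],[0.172,0,0]]
    - [40,[125,11,0],[0.172,0,0]]
    - [40,[139,11,0],[0.172,0,0]]
    - [40,[139,11,0],[0.172,0,0]]
    - [40,[139,11,0],[0.172,0,0]]
  squeeze: 50

```text
time_s: 18.55
eef_pos: [0.451, -0.0309, 0.1743]
ee_rot: [1.337, 1.124, -1.332]
ft_force: [0.5, -1.2, -0.3]
opening: 0.0402
```

```bash
python3 - <<'E'
from h import *
st(); move([.4512,-.0304,.0203],down(-.1719-np.pi/2))
i,p,d=shot('wrist','w24.png')
E
```

```text
t 18.55 tcp [ 0.451  -0.0309  0.1743] grasp [ 0.4513 -0.0305  0.0196] open 0.0402 F [ 0.5262 -1.2345 -0.2959] q [ 0.45  0.56 -0.53  2.16  0.54  0.54 -2.22]
x [ 0.0015  0.0021 -1.    ] z [-0.1706 -0.9853 -0.0023]
delta [-0.7  0.1 -0.5] rot [ 0.    -0.002 -0.001] dist 1.0 ang 0.0 rows 1
```

View pics/w24.png

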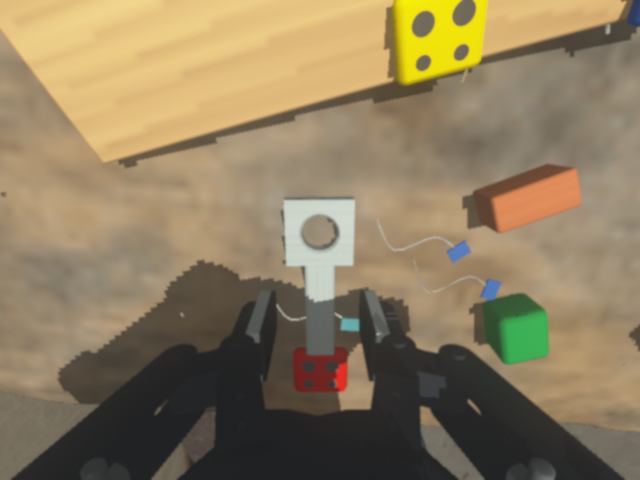

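Call:
drive_tool:
  deltas:
    - [30,[-1,0,-0.5],[0,0,0]]
    - [8,[-1,0,-0.5],[0,0,0]]
    - [8,[-1,0,-0.5],[0,0,0]]
    - [8,[-1,0,-0.5],[0,0,0]]
    - [8,[-1,0,-0.5],[0,0,0]]
    - [8,[-1,0,-0.5],[0,0,0]]
    - [8,[-1,0,-0.5],[0,0,0]]
  squeeze: 50

```text
time_s: 19.18
eef_pos: [0.4514, -0.0307, 0.176]
ee_rot: [1.338, 1.122, -1.332]
ft_force: [-1.6, 0.7, 4.7]
opening: 0.0117
```

Call:
drive_tool:
  deltas:
    - [8,[-20,0,0],[0,0,0]]
    - [8,[-60,0,0],[0,0,0]]
    - [8,[-100,0,0],[0,0,0]]
    - [8,[-140,0,0],[0,0,0]]
    - [8,[-140,0,0],[0,0,0]]
    - [8,[-140,0,0],[0,0,0]]
  squeeze: 50

```text
time_s: 19.68
eef_pos: [0.4513, -0.0313, 0.3179]
ee_rot: [1.339, 1.117, -1.33]
ft_force: [-0.3, -0.4, -1.4]
opening: 0.0118
```

```bash
python3 - <<'E'
from h import *
s,R=st(); i,p,d=shot('wrist','w25.png')
e=findeye(p); print(e)
t=eyetool(i,s['eef_pos'],R,e[0],.171); t[0]+=.0035; print('eye tool',t)
for h,tl in((.075,20),(.05,20)): movept(PEG['red']+N*h,tiltR(tl),t)
E
```

```text
t 19.68 tcp [ 0.4513 -0.0313  0.3179] grasp [ 0.4524 -0.0313  0.1632] open 0.0118 F [-0.2918 -0.3757 -1.38  ] q [ 0.64  0.3  -0.73  2.09  0.27  0.83 -1.99]
x [ 0.0075 -0.0001 -1.    ] z [-0.1722 -0.9851 -0.0012]
((317.8361511230469, 231.78184509277344), (34.25945281982422, 35.86232376098633), 114.29778289794922)
eye tool [ 0.1745  0.0373 -0.0005]
delta [ 41.   37.2 -24.8] rot [-0.259  0.045  0.342] dist 61.0 ang 0.43
delta [ 63.7  47.3 -27.5] rot [-0.259  0.045  0.342] dist 84.0 ang 0.43
```

View pics/w25.png

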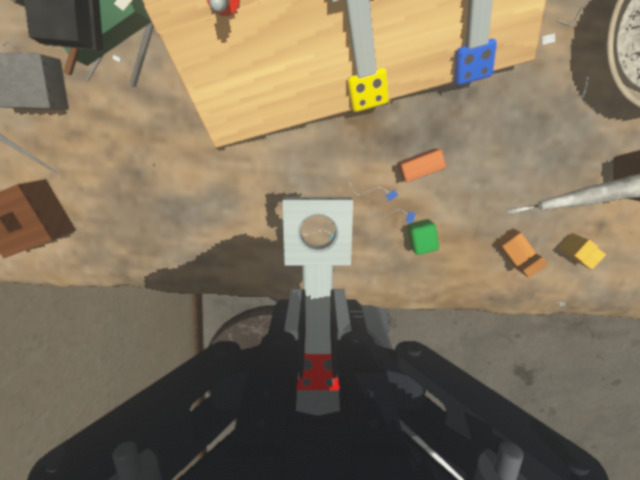

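Call:
drive_tool:
  deltas:
    - [8,[0,10,-8],[-0.07,0.012,0.09]]
    - [8,[15,20,-15],[-0.13,0.025,0.18]]
    - [8,[30,30,-20],[-0.2,0.035,0.27]]
    - [8,[41,37,-25],[-0.259,0.045,0.342]]
    - [8,[41,37,-25],[-0.259,0.045,0.342]]
    - [8,[41,37,-25],[-0.259,0.045,0.342]]
    - [8,[41,37,-25],[-0.259,0.045,0.342]]

```text
time_s: 20.32
eef_pos: [0.4915, -0.0131, 0.2755]
ee_rot: [1.302, 1.002, -0.885]
ft_force: [0.3, 0.9, 0.1]
opening: 0.0118
```

```bash
python3 - <<'E'
from h import *
s,R=st(); t=[.1732,.0373,-.0005]
for h in (.05,.02): movept(PEG['red']+N*h,tiltR(20),t)
E
```

```text
t 20.32 tcp [ 0.4915 -0.0131  0.2755] grasp [ 0.5436 -0.0084  0.13  ] open 0.0118 F [0.3146 0.9126 0.1196] q [ 0.54  0.37 -0.66  2.14  0.56  0.4  -2.01]
x [ 0.3372  0.0301 -0.941 ] z [ 0.0867 -0.9962 -0.0008]
delta [26.2  2.7  0.3] rot [-0.002  0.     0.004] dist 26.0 ang 0.0
delta [56.1  5.5  0.3] rot [-0.002  0.     0.004] dist 56.0 ang 0.0
```

Call:
drive_tool:
  deltas:
    - [8,[12,2,0.3],[0,0,0.004]]
    - [8,[26,2.7,0.3],[0,0,0.004]]
    - [8,[26,2.7,0.3],[0,0,0.004]]
    - [8,[26,2.7,0.3],[0,0,0.004]]

```text
time_s: 20.65
eef_pos: [0.5026, -0.0123, 0.2522]
ee_rot: [1.303, 1.0, -0.884]
ft_force: [-0.9, 0.1, 0.2]
opening: 0.012
```

```bash
python3 - <<'E'
from h import *
s,R=st(); t=[.1732,.0373,-.0005]; i,p,d=shot('wrist','w26.png')
for h in (.05,.03,.02,.01): movept(PEG['red']+N*h,tiltR(20),t)
print(proj(i,PEG['red']+N*.034))
crop(p,'c16.png',260,145,380,265,5)
E
```

```text
t 20.65 tcp [ 0.5026 -0.0123  0.2522] grasp [ 0.5551 -0.0077  0.1067] open 0.012 F [-0.9466  0.1064  0.1809] q [ 0.47  0.42 -0.58  2.13  0.63  0.36 -2.08]
x [ 0.3393  0.03   -0.9402] z [ 0.0858 -0.9963 -0.0009]
delta [ 0.9 -0.   0. ] rot [-0.003  0.     0.   ] dist 1.0 ang 0.0
delta [20.8  1.7 -0. ] rot [-0.003  0.     0.   ] dist 21.0 ang 0.0
delta [30.7  2.6 -0. ] rot [-0.003  0.     0.   ] dist 31.0 ang 0.0
delta [40.7  3.5 -0. ] rot [-0.003  0.     0.   ] dist 41.0 ang 0.0
[[317.9681 217.6966]]
```

View pics/c16.png

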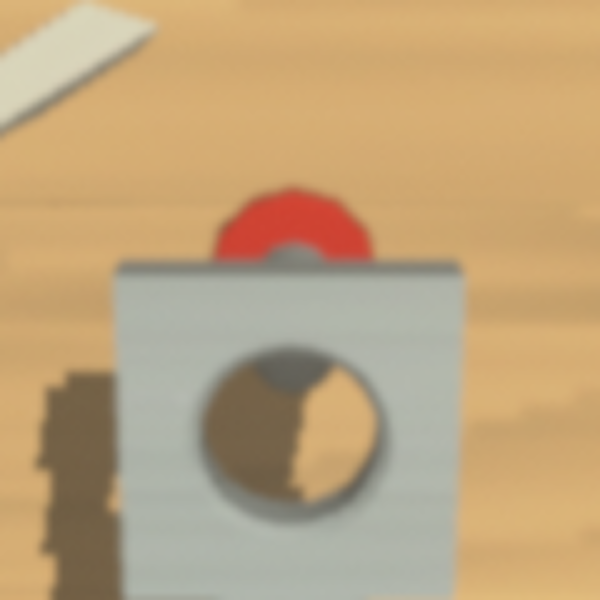

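Call:
drive_tool:
  deltas:
    - [8,[10,0.8,0],[0,0,0]]
    - [8,[20,1.6,0],[0,0,0]]
    - [8,[30,2.6,0],[0,0,0]]
    - [8,[30,2.6,0],[0,0,0]]
    - [8,[30,2.6,0],[0,0,0]]

```text
time_s: 21.12
eef_pos: [0.5151, -0.0112, 0.2258]
ee_rot: [1.304, 1.0, -0.884]
ft_force: [0.1, -0.2, -0.3]
opening: 0.012
```

```bash
python3 - <<'E'
from h import *
s,R=st(); t=[.1732,.0373,-.0005]; i,p,d=shot('wrist','w27.png')
for h in (.02,.01): movept(PEG['red']+N*h,tiltR(20),t)
crop(p,'c17.png',260,185,380,305,5)
E
```

```text
t 21.12 tcp [ 0.5151 -0.0112  0.2258] grasp [ 0.5677 -0.0065  0.0804] open 0.012 F [ 0.078  -0.2271 -0.2688] q [ 0.39  0.48 -0.5   2.11  0.7   0.32 -2.15]
x [ 0.3399  0.0299 -0.94  ] z [ 0.0858 -0.9963 -0.0007]
delta [ 1.5 -0.1  0. ] rot [-0.003  0.001  0.   ] dist 2.0 ang 0.0
delta [11.5  0.7  0. ] rot [-0.003  0.001  0.   ] dist 12.0 ang 0.0
```

View pics/c17.png

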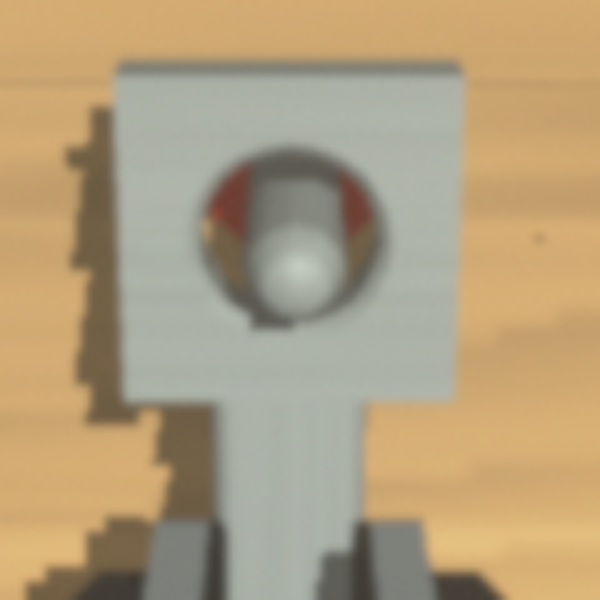

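Call:
drive_tool:
  deltas:
    - [8,[5,0.3,0],[0,0,0]]
    - [8,[11,0.7,0],[0,0,0]]
    - [8,[11,0.7,0],[0,0,0]]
    - [30,[11,0.7,0],[0,0,0]]
    - [30,[11,0.7,0],[0,0,0]]
    - [30,[11,0.7,0],[0,0,0]]
    - [30,[-10,0,0],[0,0,0]]
    - [30,[-50,0,0],[0,0,0]]

```text
time_s: 21.83
eef_pos: [0.4976, -0.0122, 0.2712]
ee_rot: [1.302, 1.004, -0.885]
ft_force: [0.3, -1.7, 0.6]
opening: 0.0301
```

Call:
drive_tool:
  deltas:
    - [50,[-40,0,0],[0,0,0]]
    - [50,[-40,0,0],[0,0,0]]
    - [50,[-40,0,0],[0,0,0]]

```text
time_s: 22.08
eef_pos: [0.4841, -0.0145, 0.3106]
ee_rot: [1.304, 1.0, -0.885]
ft_force: [-0.5, 0.2, -0.4]
opening: 0.0499
```

```bash
python3 - <<'E'
from h import *
st(); i,p,d=shot('wrist','w28.png')
move([0.42,-0.17,0.16],down(-np.pi/2))
j=np.load('pics/w23_i.npy',allow_pickle=True).item()
q=cv2.imread('pics/w23.png'); crop(q,'c18.png',390,140,640,310,3)
E
```

```text
t 22.08 tcp [ 0.4841 -0.0145  0.3106] grasp [ 0.5365 -0.01    0.1651] open 0.0499 F [-0.5412  0.2091 -0.407 ] q [ 0.64  0.31 -0.76  2.13  0.46  0.47 -1.93]
x [ 0.339   0.0293 -0.9403] z [ 0.0846 -0.9964 -0.0005]
delta [-31.3 -70.7 149.7] rot [ 0.084 -0.016 -0.345] dist 168.0 ang 0.36 rows 5
```

View pics/w28.png

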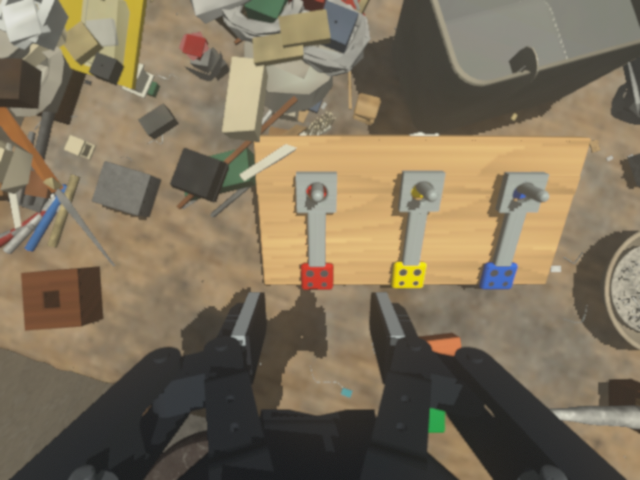

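View pics/c18.png

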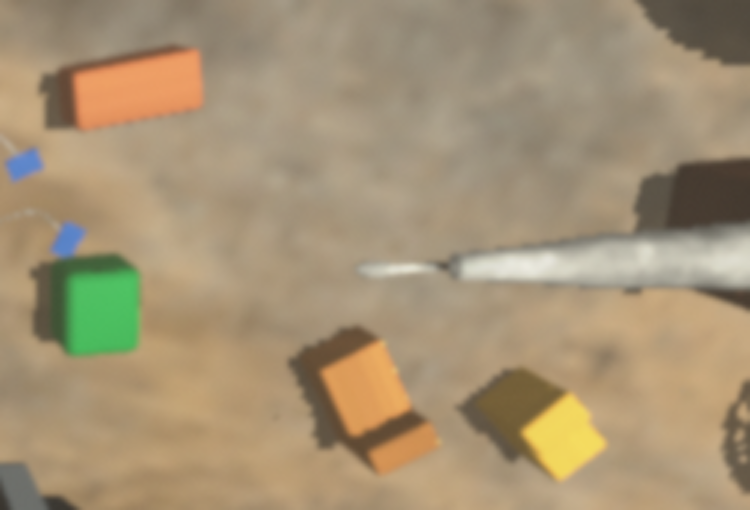

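Call:
drive_tool:
  deltas:
    - [70,[-31,-71,150],[0.084,-0.016,-0.345]]
    - [70,[-31,-71,150],[0.084,-0.016,-0.345]]
    - [70,[-31,-71,150],[0.084,-0.016,-0.345]]
    - [70,[-31,-71,150],[0.084,-0.016,-0.345]]
    - [70,[-31,-71,150],[0.084,-0.016,-0.345]]
    - [70,[-31,-71,150],[0.084,-0.016,-0.345]]
    - [70,[-31,-71,150],[0.084,-0.016,-0.345]]

```text
time_s: 22.72
eef_pos: [0.4199, -0.1703, 0.3136]
ee_rot: [1.209, 1.21, -1.209]
ft_force: [0.0, 0.3, 0.3]
opening: 0.0702
```

```bash
python3 - <<'E'
from h import *
st(); i,p,d=shot('wrist','w29.png'); np.save('pics/w29_i.npy',i,allow_pickle=True)
E
```

```text
t 22.72 tcp [ 0.4199 -0.1703  0.3136] grasp [ 0.4198 -0.1702  0.1589] open 0.0702 F [0.0212 0.3097 0.3261] q [ 0.99  0.32 -0.77  2.09  0.3   0.84 -1.53]
x [-0.0005  0.0004 -1.    ] z [-0.0001 -1.     -0.0004]
```

View pics/w29.png

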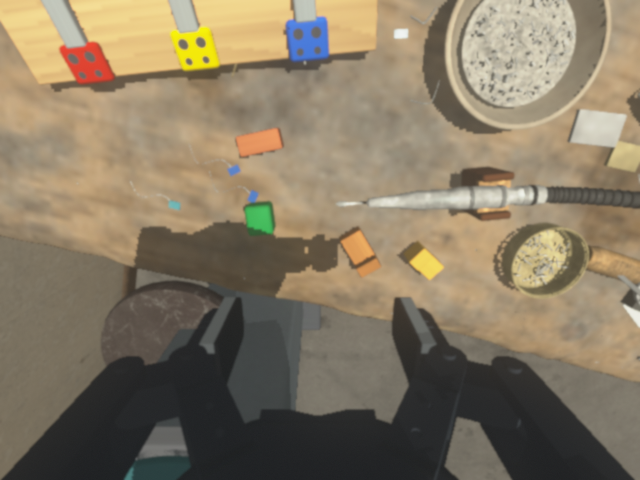

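```bash
cat >> h.py <<'E'
def block(i,p,lo,hi,box,z):
    c,m=blob(p,lo,hi,box,minA=40); 
    P=onz(i,c[0].reshape(-1,2).astype(float),z)[:,:2]
    r=cv2.minAreaRect((P*1000).astype(np.float32)); b=cv2.boxPoints(r)
    e=[b[1]-b[0],b[2]-b[1]]; L=max(e,key=np.linalg.norm); M=cv2.moments(c[0])
    return np.array(r[0])/1000, sorted(r[1]), np.arctan2(L[1],L[0]), (M['m10']/M['m00'],M['m01']/M['m00'])
E
python3 - <<'E'
from h import *
i=np.load('pics/w29_i.npy',allow_pickle=True).item(); p=cv2.imread('pics/w29.png')
hsv=cv2.cvtColor(p,cv2.COLOR_BGR2HSV)
for q in((260,142),(260,215),(355,245),(369,267),(428,265),(415,252)): print(q,hsv[q[1],q[0]])
crop(p,'c19.png',220,110,460,290,3)
for n,lo,hi,b,z in(('copper',(0,100,120),(14,255,255),(220,115,300,165),.018),('wax',(50,100,60),(80,255,255),(230,190,290,245),.02),('wood',(5,120,100),(20,255,255),(320,215,390,285),.018),('brass',(18,120,60),(35,255,255),(395,230,450,285),.018)):
    print(n,block(i,p,lo,hi,b,z))
print(onz(i,[(340,204)],.032), 'pan',onz(i,[(518,51)],.002))
E
```

```text
(260, 142) [ 12 147 232]
(260, 215) [ 66 159 191]
(355, 245) [ 15 150 222]
(369, 267) [ 15 153 211]
(428, 265) [ 25 154 243]
(415, 252) [ 20 132 118]
copper (array([ 0.4903, -0.1241]), [16.522781372070312, 35.57680892944336], np.float32(-1.3616931), (258.9032888888889, 142.00906666666666))
wax (array([ 0.4295, -0.1213]), [22.39399528503418, 25.8533878326416], np.float32(0.07560166), (259.3188896411645, 218.5477318889641))
wood (array([ 0.3988, -0.206 ]), [20.58316993713379, 41.809967041015625], np.float32(0.5261016), (359.95356719200134, 252.4580579562786))
brass (array([ 0.391 , -0.2609]), [19.427230834960938, 35.80565643310547], np.float32(0.8693107), (423.2657687991021, 260.8832772166105))
[[ 0.4447 -0.1868  0.032 ]] pan [[ 0.5573 -0.322   0.002 ]]
```

View pics/c19.png

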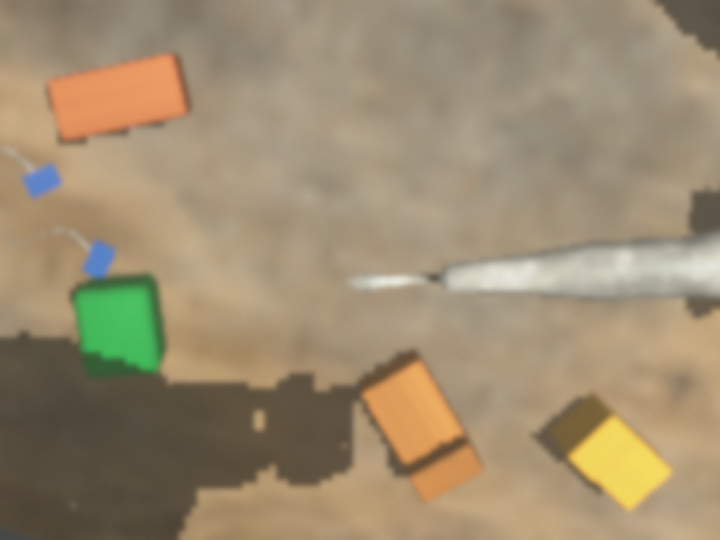

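```bash
python3 - <<'E'
from h import *
move([.4903,-.1241,.07],down(-1.3617)); move([.4903,-.1241,.025],down(-1.3617))
E
```

```text
delta [ 89.1  70.2 -45.4] rot [-0.208 -0.     0.   ] dist 122.0 ang 0.21 rows 3
delta [134.1  70.2 -45.3] rot [-0.208 -0.     0.   ] dist 158.0 ang 0.21 rows 4
```

Call:
drive_tool:
  deltas:
    - [60,[20,70,-45],[-0.208,0,0]]
    - [60,[55,70,-45],[-0.208,0,0]]
    - [60,[89,70,-45],[-0.208,0,0]]
    - [60,[89,70,-45],[-0.208,0,0]]
    - [60,[115,70,-45],[-0.208,0,0]]
    - [60,[134,70,-45],[-0.208,0,0]]
    - [60,[134,70,-45],[-0.208,0,0]]
  squeeze: 50

```text
time_s: 23.35
eef_pos: [0.4891, -0.1232, 0.1772]
ee_rot: [1.052, 1.307, -1.054]
ft_force: [-1.2, 0.6, -0.4]
opening: 0.0597
```

```bash
python3 - <<'E'
from h import *
st(); i,p,d=shot('wrist','w30.png'); move([.4903,-.1241,.025],down(-1.3617))
E
```

```text
t 23.35 tcp [ 0.4891 -0.1232  0.1772] grasp [ 0.4884 -0.1229  0.0225] open 0.0597 F [-1.2075  0.6138 -0.42  ] q [ 0.7   0.65 -0.63  2.03  0.62  0.66 -1.7 ]
x [-0.0045  0.0019 -1.    ] z [ 0.2095 -0.9778 -0.0028]
delta [-0.6  0.5  0.8] rot [ 0.002 -0.002  0.003] dist 1.0 ang 0.0 rows 1
```

View pics/w30.png

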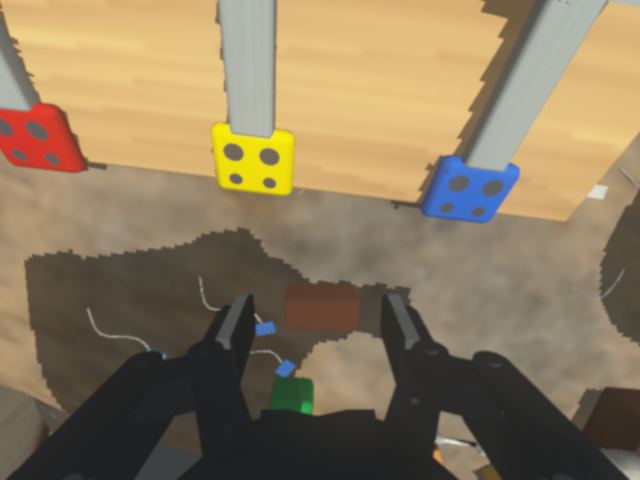

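Call:
drive_tool:
  deltas:
    - [28,[-1,0,1],[0,0,0]]
    - [28,[-1,0,1],[0,0,0]]
    - [28,[-1,0,1],[0,0,0]]
    - [28,[-1,0,1],[0,0,0]]
    - [28,[-1,0,1],[0,0,0]]
    - [28,[-1,0,1],[0,0,0]]
  squeeze: 50

```text
time_s: 23.9
eef_pos: [0.4903, -0.1244, 0.1819]
ee_rot: [1.053, 1.303, -1.053]
ft_force: [-3.1, 2.7, 12.8]
opening: 0.0322
```

Call:
drive_tool:
  deltas:
    - [28,[-30,0,0],[0,0,0]]
    - [28,[-70,0,0],[0,0,0]]
    - [28,[-110,0,0],[0,0,0]]
    - [28,[-130,0,0],[0,0,0]]
    - [28,[-130,0,0],[0,0,0]]
    - [28,[-130,0,0],[0,0,0]]
  squeeze: 50

```text
time_s: 24.4
eef_pos: [0.4905, -0.1247, 0.3138]
ee_rot: [1.053, 1.298, -1.053]
ft_force: [0.6, -0.8, -1.0]
opening: 0.0322
```

```bash
python3 - <<'E'
from h import *
st(); i,p,d=shot('wrist','w31.png')
move([.557,-.305,.14],down(-np.pi/2))
it,pt,dt=shot('top','top2.png'); crop(pt,'c20.png',390,170,470,250,7)
E
```

```text
t 24.4 tcp [ 0.4905 -0.1247  0.3138] grasp [ 0.4908 -0.1249  0.1591] open 0.0322 F [ 0.6001 -0.7895 -1.0492] q [ 0.85  0.43 -0.81  1.97  0.4   0.9  -1.52]
x [ 0.0021 -0.0017 -1.    ] z [ 0.2085 -0.978   0.0021]
delta [ 18.1  27.7 190.3] rot [ 0.21   0.001 -0.   ] dist 193.0 ang 0.21 rows 5
```

View pics/w31.png

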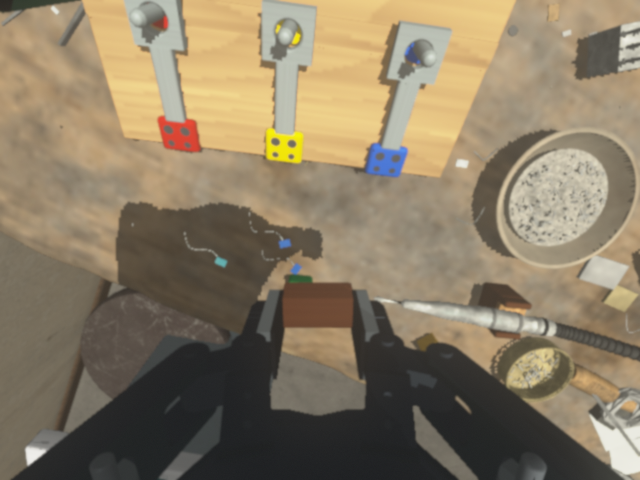

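View pics/c20.png

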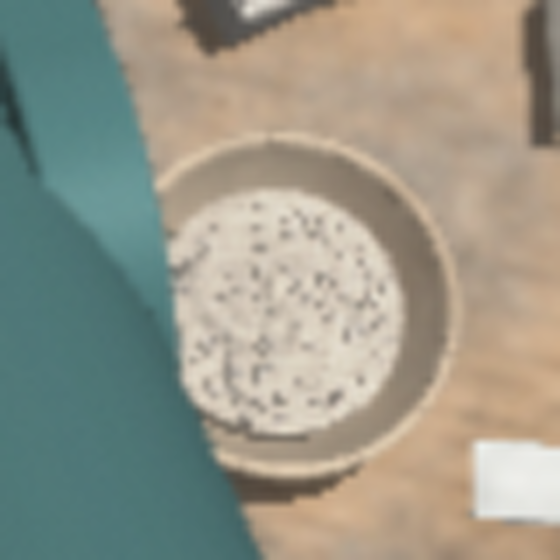

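```bash
python3 - <<'E'
from h import *
i=optics.camera_info('wrist'); it=optics.camera_info('top')
print(onz(i,[(558.5,197)],.002),onz(i,[(567,198)],.028),onz(it,[(430.2,214)],.028),onz(it,[(330+398/4,140+298/4)],.002))
C=np.array([.556,-.3185])
move([C[0]+.013,C[1]+.015,.14],down(-np.pi/2))
E
```

```text
[[ 0.5581 -0.3221  0.002 ]] [[ 0.5599 -0.3091  0.028 ]] [[ 0.5542 -0.3164  0.028 ]] [[ 0.5594 -0.3204  0.002 ]]
delta [ 17.1  39.8 191.5] rot [ 0.21  -0.     0.001] dist 196.0 ang 0.21 rows 5
```

Call:
drive_tool:
  deltas:
    - [28,[17,40,192],[0.21,0,0]]
    - [28,[17,40,192],[0.21,0,0]]
    - [28,[17,40,192],[0.21,0,0]]
    - [28,[17,40,192],[0.21,0,0]]
    - [28,[17,40,192],[0.21,0,0]]
    - [28,[17,40,192],[0.21,0,0]]
    - [28,[17,40,192],[0.21,0,0]]

```text
time_s: 25.08
eef_pos: [0.5691, -0.305, 0.2928]
ee_rot: [1.21, 1.212, -1.212]
ft_force: [0.2, 0.7, -0.6]
opening: 0.0323
```

```bash
python3 - <<'E'
from h import *
st(); i,p,d=shot('wrist','w32.png'); np.save('pics/w32_i.npy',i,allow_pickle=True)
E
```

```text
t 25.08 tcp [ 0.5691 -0.305   0.2928] grasp [ 0.5686 -0.3047  0.1381] open 0.0323 F [ 0.2266  0.6815 -0.6311] q [ 0.9   0.66 -0.65  1.63  0.46  1.01 -1.47]
x [-0.0031  0.0018 -1.    ] z [-0.0013 -1.     -0.0018]
```

View pics/w32.png

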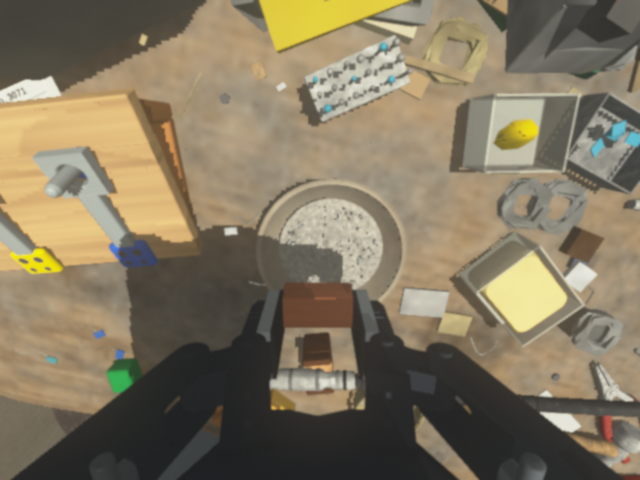

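```bash
python3 - <<'E'
from h import *
i=np.load('pics/w32_i.npy',allow_pickle=True).item()
print(onz(i,[(332,244)],.002),onz(i,[(257,248),(406,248),(331,180)],.028))
E
```

```text
[[ 0.5569 -0.3158  0.002 ]] [[ 0.5631 -0.258   0.028 ]
 [ 0.5631 -0.3707  0.028 ]
 [ 0.6144 -0.3133  0.028 ]]
```

Call:
drive_tool:
  deltas:
    - [28,[35,2,0],[0,0,0]]
    - [28,[70,2,0],[0,0,0]]
    - [28,[82,2,0],[0,0,0]]
    - [28,[82,2,0],[0,0,0]]
    - [50,[82,2,0],[0,0,0]]
    - [50,[82,2,0],[0,0,0]]
    - [50,[60,2,0],[0,0,0]]
    - [50,[20,2,0],[0,0,0]]

```text
time_s: 25.8
eef_pos: [0.5703, -0.3032, 0.2725]
ee_rot: [1.208, 1.217, -1.211]
ft_force: [0.6, -0.7, 0.2]
opening: 0.0501
```

```bash
python3 - <<'E'
from h import *
st(); i,p,d=shot('wrist','w33.png')
move([.4295,-.1213,.14],down(-1.495))
E
```

```text
t 25.8 tcp [ 0.5703 -0.3032  0.2725] grasp [ 0.5693 -0.3026  0.1178] open 0.0501 F [ 0.6001 -0.7499  0.2406] q [ 0.89  0.69 -0.64  1.64  0.47  0.98 -1.48]
x [-0.006   0.0037 -1.    ] z [ 0.0009 -1.     -0.0037]
delta [ -12.7 -143.1 -182.3] rot [-0.075  0.002 -0.004] dist 232.0 ang 0.07 rows 6
```

View pics/w33.png

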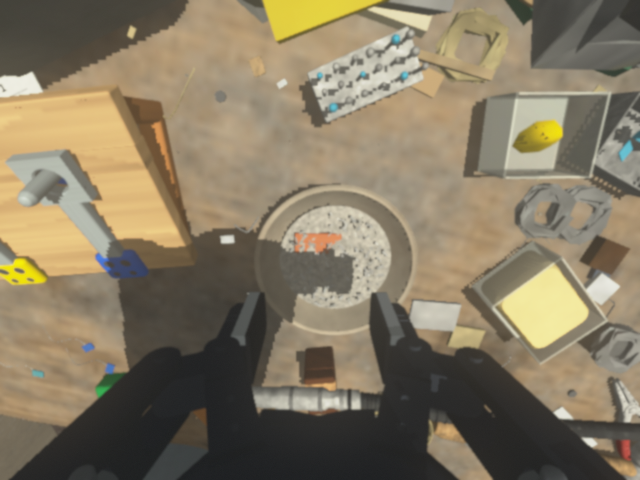

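Call:
drive_tool:
  deltas:
    - [50,[-13,-143,-182],[-0.075,0,0]]
    - [50,[-13,-143,-182],[-0.075,0,0]]
    - [50,[-13,-143,-182],[-0.075,0,0]]
    - [50,[-13,-143,-182],[-0.075,0,0]]
    - [50,[-13,-143,-182],[-0.075,0,0]]
    - [50,[-13,-143,-182],[-0.075,0,0]]
    - [50,[-13,-143,-182],[-0.075,0,0]]
    - [50,[-13,-143,-182],[-0.075,0,0]]

```text
time_s: 26.52
eef_pos: [0.4296, -0.1209, 0.2967]
ee_rot: [1.151, 1.237, -1.149]
ft_force: [0.3, -0.7, -0.4]
opening: 0.0504
```

```bash
python3 - <<'E'
from h import *
st(); i,p,d=shot('wrist','w34.png')
b=block(i,p,(50,100,60),(80,255,255),None,.02); print(b)
move([.4295,-.1213,.025],down(-1.495))
E
```

```text
t 26.52 tcp [ 0.4296 -0.1209  0.2967] grasp [ 0.4306 -0.1216  0.142 ] open 0.0504 F [ 0.2658 -0.6962 -0.4467] q [ 0.9   0.35 -0.8   2.12  0.36  0.8  -1.61]
x [ 0.0067 -0.0045 -1.    ] z [ 0.0775 -0.997   0.005 ]
(array([ 0.43  , -0.1201]), [21.175518035888672, 25.56336212158203], np.float32(0.12909423), (315.7416666666667, 237.46180555555554))
delta [116.7  -1.3  -0.9] rot [ 0.001  0.004 -0.006] dist 117.0 ang 0.01 rows 3
```

Call:
drive_tool:
  deltas:
    - [44,[40,-1,-1],[0,0.004,-0.006]]
    - [44,[80,-1,-1],[0,0.004,-0.006]]
    - [44,[105,-1,-1],[0,0.004,-0.006]]
    - [44,[116,-1,-1],[0,0.004,-0.006]]
    - [44,[116,-1,-1],[0,0.004,-0.006]]
    - [16,[114,-1,-1],[0,0.004,-0.006]]
    - [16,[114,-1,-1],[0,0.004,-0.006]]
    - [16,[114,-1,-1],[0,0.004,-0.006]]
  squeeze: 50

```text
time_s: 27.23
eef_pos: [0.4305, -0.1214, 0.1843]
ee_rot: [1.153, 1.241, -1.152]
ft_force: [-0.6, 2.1, 4.8]
opening: 0.0207
```

Call:
drive_tool:
  deltas:
    - [16,[0,0,0],[0,0,0]]
    - [16,[0,0,0],[0,0,0]]
    - [16,[-30,0,0],[0,0,0]]
    - [16,[-70,0,0],[0,0,0]]
    - [16,[-110,0,0],[0,0,0]]
    - [16,[-120,0,0],[0,0,0]]
    - [16,[-120,0,0],[0,0,0]]

```text
time_s: 27.82
eef_pos: [0.4309, -0.1215, 0.3078]
ee_rot: [1.154, 1.234, -1.15]
ft_force: [1.4, -0.3, -0.6]
opening: 0.0206
```

```bash
python3 - <<'E'
from h import *
st(); i,p,d=shot('wrist','w35.png')
move([.557+.014,-.315-.020,.14],down(-np.pi/2))
E
```

```text
t 27.82 tcp [ 0.4309 -0.1215  0.3078] grasp [ 0.4322 -0.1222  0.1531] open 0.0206 F [ 1.4206 -0.2586 -0.5519] q [ 0.93  0.33 -0.83  2.11  0.34  0.82 -1.6 ]
x [ 0.0082 -0.0049 -1.    ] z [ 0.0752 -0.9972  0.0055]
delta [ 13.  124.2 223.3] rot [ 0.075  0.004 -0.006] dist 256.0 ang 0.08 rows 7
```

View pics/w35.png

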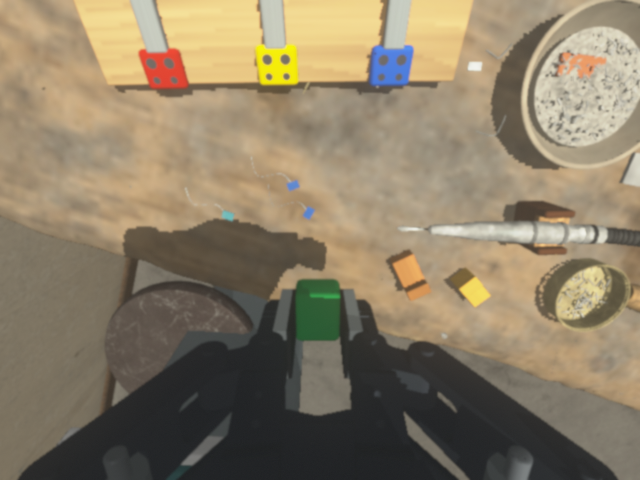

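Call:
drive_tool:
  deltas:
    - [16,[13,124,223],[0.075,0.004,-0.006]]
    - [16,[13,124,223],[0.075,0.004,-0.006]]
    - [16,[13,124,223],[0.075,0.004,-0.006]]
    - [16,[13,124,223],[0.075,0.004,-0.006]]
    - [16,[13,124,223],[0.075,0.004,-0.006]]
    - [16,[13,124,223],[0.075,0.004,-0.006]]
    - [16,[13,124,223],[0.075,0.004,-0.006]]
    - [16,[13,124,223],[0.075,0.004,-0.006]]

```text
time_s: 28.53
eef_pos: [0.5711, -0.337, 0.2925]
ee_rot: [1.211, 1.21, -1.212]
ft_force: [0.5, 0.6, -1.3]
opening: 0.0204
```

```bash
python3 - <<'E'
from h import *
st(); i,p,d=shot('wrist','w36.png')
move([.557+.014,-.315-.020,.058],down(-np.pi/2)); crop(p,'c21.png',240,160,440,310,4)
E
```

```text
t 28.53 tcp [ 0.5711 -0.337   0.2925] grasp [ 0.5709 -0.3368  0.1378] open 0.0204 F [ 0.4805  0.5839 -1.2905] q [ 0.94  0.69 -0.66  1.58  0.48  1.03 -1.43]
x [-0.0015  0.0008 -1.    ] z [-0.0027 -1.     -0.0008]
delta [80.2  0.4  0. ] rot [-0.001 -0.001  0.002] dist 80.0 ang 0.0 rows 2
```

View pics/c21.png

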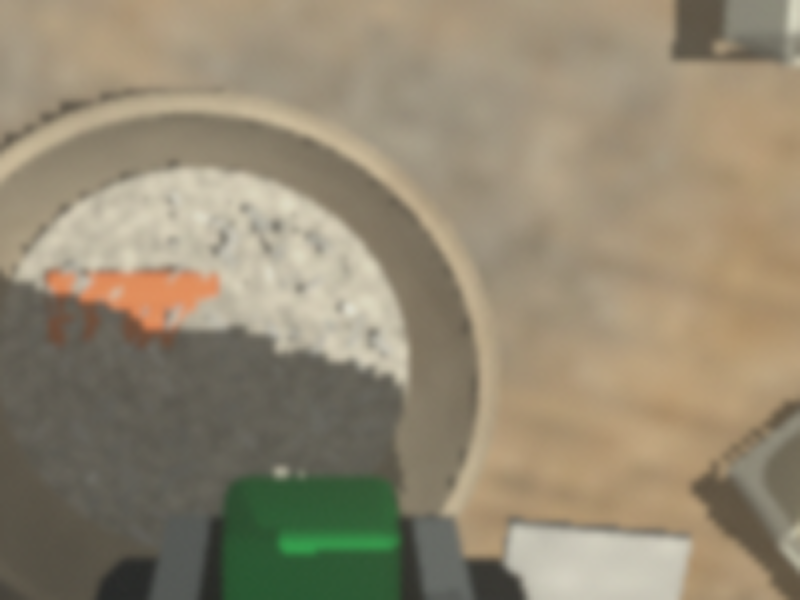

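Call:
drive_tool:
  deltas:
    - [16,[35,0,0],[0,0,0]]
    - [16,[70,0,0],[0,0,0]]
    - [16,[80,0,0],[0,0,0]]
    - [16,[80,0,0],[0,0,0]]
    - [40,[80,0,0],[0,0,0]]
    - [40,[80,0,0],[0,0,0]]
    - [40,[60,0,0],[0,0,0]]
    - [40,[10,0,0],[0,0,0]]

```text
time_s: 29.25
eef_pos: [0.5698, -0.3347, 0.2731]
ee_rot: [1.21, 1.216, -1.212]
ft_force: [-0.7, 0.1, 0.6]
opening: 0.0397
```

```bash
python3 - <<'E'
from h import *
st(); i,p,d=shot('wrist','w37.png')
move([.3988,-.206,.14],down(-1.045)); crop(p,'c22.png',220,150,430,340,4)
E
```

```text
t 29.25 tcp [ 0.5698 -0.3347  0.2731] grasp [ 0.5689 -0.3341  0.1184] open 0.0397 F [-0.6531  0.0786  0.5741] q [ 0.93  0.71 -0.65  1.6   0.49  1.   -1.44]
x [-0.0056  0.0035 -1.    ] z [-0.0006 -1.     -0.0035]
delta [ -11.6 -173.6 -128.9] rot [-0.526  0.004 -0.004] dist 217.0 ang 0.53 rows 6
```

View pics/c22.png

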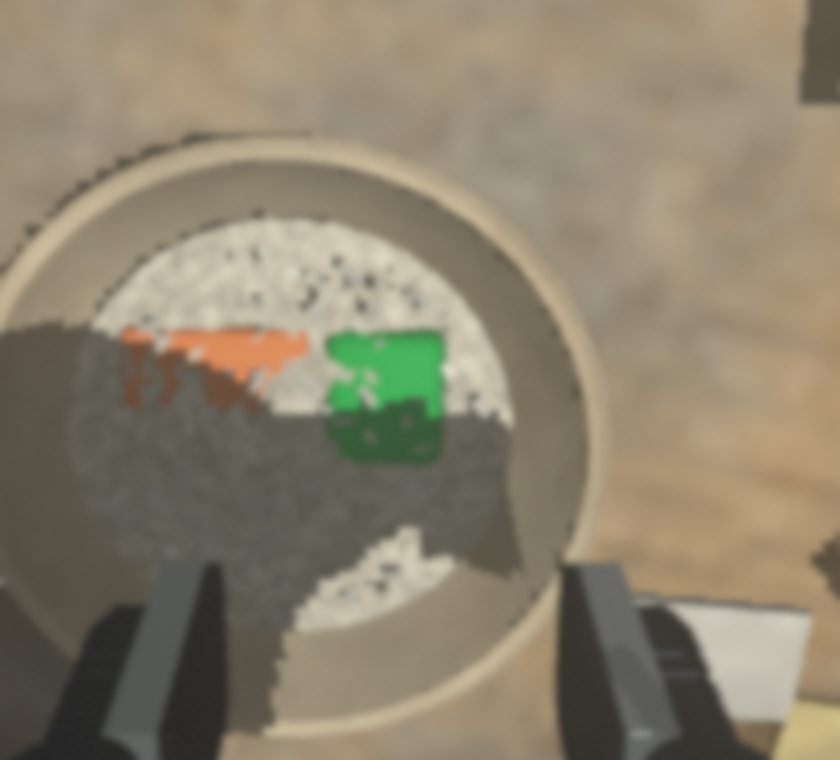

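Call:
drive_tool:
  deltas:
    - [45,[-25,-30,-20],[-0.1,0,0]]
    - [45,[-25,-174,-129],[-0.526,0.004,-0.004]]
    - [45,[-25,-174,-129],[-0.526,0.004,-0.004]]
    - [45,[-12,-174,-129],[-0.526,0.004,-0.004]]
    - [45,[-12,-174,-129],[-0.526,0.004,-0.004]]
    - [45,[-12,-174,-129],[-0.526,0.004,-0.004]]
    - [45,[-12,-174,-129],[-0.526,0.004,-0.004]]
    - [45,[-12,-174,-129],[-0.526,0.004,-0.004]]

```text
time_s: 29.97
eef_pos: [0.3983, -0.2058, 0.2966]
ee_rot: [0.812, 1.41, -0.815]
ft_force: [1.3, 0.6, 0.3]
opening: 0.0448
```

```bash
python3 - <<'E'
from h import *
st(); i,p,d=shot('wrist','w38.png')
print(block(i,p,(5,120,60),(20,255,255),(220,150,400,330),.018))
move([.3988,-.206,.025],down(-1.045))
E
```

```text
t 29.97 tcp [ 0.3983 -0.2058  0.2966] grasp [ 0.3986 -0.2063  0.1419] open 0.0448 F [1.3059 0.553  0.2637] q [ 1.2   0.39 -0.92  2.11  0.43  0.83 -1.03]
x [ 0.0016 -0.0029 -1.    ] z [ 0.5017 -0.865   0.0033]
(array([ 0.3982, -0.2058]), [19.448463439941406, 40.136024475097656], np.float32(0.53865886), (318.0608926497428, 234.87008461921354))
delta [116.8  -0.1  -0.7] rot [-0.001  0.003 -0.001] dist 117.0 ang 0.0 rows 3
```

View pics/w38.png

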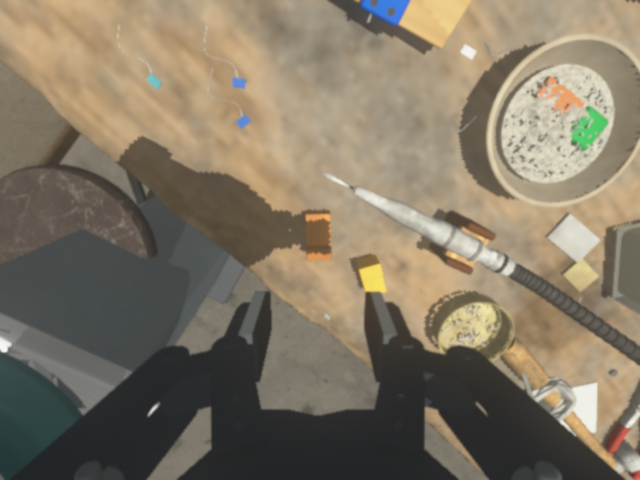

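Call:
drive_tool:
  deltas:
    - [34,[40,0,-1],[0,0,0]]
    - [34,[75,0,-1],[0,0,0]]
    - [34,[95,0,-1],[0,0,0]]
    - [34,[108,0,-1],[0,0,0]]
    - [34,[116,0,-1],[0,0,0]]
    - [34,[116,0,-1],[0,0,0]]

```text
time_s: 30.52
eef_pos: [0.3994, -0.2057, 0.1797]
ee_rot: [0.813, 1.411, -0.814]
ft_force: [-0.4, 0.7, -0.1]
opening: 0.0341
```

```bash
python3 - <<'E'
from h import *
st(); i,p,d=shot('wrist','w39.png')
E
```

```text
t 30.52 tcp [ 0.3994 -0.2057  0.1797] grasp [ 0.3997 -0.206   0.025 ] open 0.0341 F [-0.4414  0.6509 -0.1365] q [ 1.    0.6  -0.71  2.17  0.69  0.61 -1.25]
x [ 0.0017 -0.0016 -1.    ] z [ 0.5015 -0.8652  0.0022]
```

View pics/w39.png

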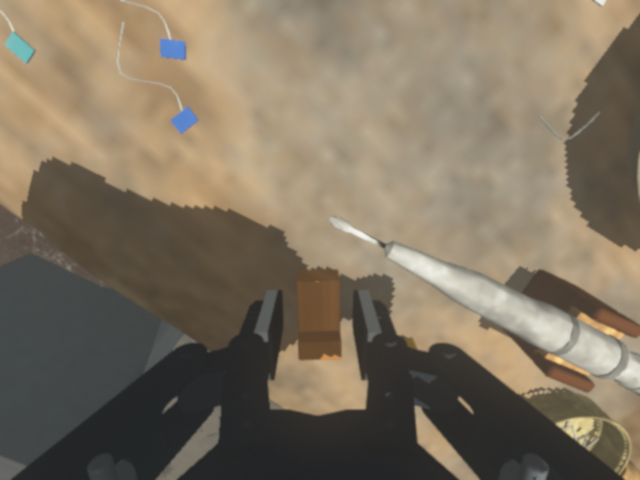

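Call:
drive_tool:
  deltas:
    - [14,[2,0,0],[0,0,0]]
    - [14,[2,0,0],[0,0,0]]
    - [14,[1,0,0],[0,0,0]]
    - [14,[1,0,0],[0,0,0]]
    - [14,[0,0,0],[0,0,0]]
    - [14,[-30,0,0],[0,0,0]]
    - [14,[-70,0,0],[0,0,0]]
    - [14,[-110,0,0],[0,0,0]]
  squeeze: 50

```text
time_s: 31.23
eef_pos: [0.399, -0.205, 0.2917]
ee_rot: [0.814, 1.412, -0.813]
ft_force: [-0.4, -2.1, 0.1]
opening: 0.0189
```

```bash
python3 - <<'E'
from h import *
st(); i,p,d=shot('wrist','w40.png')
move([.543,-.315+.013,.15],down(-np.pi/2))
E
```

```text
t 31.23 tcp [ 0.399  -0.205   0.2917] grasp [ 0.3991 -0.205   0.137 ] open 0.0189 F [-0.3662 -2.0847  0.0592] q [ 1.19  0.4  -0.92  2.12  0.44  0.82 -1.04]
x [ 0.001  -0.0002 -1.    ] z [ 0.5024 -0.8646  0.0007]
delta [ -5.1  74.1 155.2] rot [ 0.527  0.007 -0.005] dist 172.0 ang 0.53 rows 5
```

View pics/w40.png

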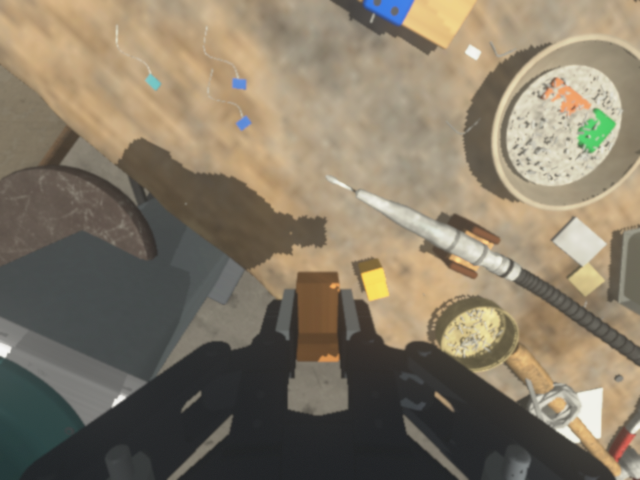

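Call:
drive_tool:
  deltas:
    - [14,[-20,10,10],[0.1,0,0]]
    - [14,[-10,74,155],[0.527,0.007,-0.005]]
    - [14,[-5,74,155],[0.527,0.007,-0.005]]
    - [14,[-5,74,155],[0.527,0.007,-0.005]]
    - [14,[-5,74,155],[0.527,0.007,-0.005]]
    - [14,[-5,74,155],[0.527,0.007,-0.005]]
    - [14,[-5,74,155],[0.527,0.007,-0.005]]
    - [14,[-5,74,155],[0.527,0.007,-0.005]]

```text
time_s: 31.95
eef_pos: [0.5425, -0.3013, 0.3045]
ee_rot: [1.209, 1.21, -1.208]
ft_force: [-0.2, -0.4, 1.1]
opening: 0.018
```

```bash
python3 - <<'E'
from h import *
st(); i,p,d=shot('wrist','w41.png')
move([.543,-.315+.013,.06],down(-np.pi/2)); crop(p,'c23.png',220,150,430,340,4)
E
```

```text
t 31.95 tcp [ 0.5425 -0.3013  0.3045] grasp [ 0.5425 -0.3012  0.1498] open 0.018 F [-0.2441 -0.4494  1.1279] q [ 0.97  0.62 -0.71  1.69  0.46  1.   -1.47]
x [-0.0001  0.0008 -1.    ] z [ 0.0012 -1.     -0.0008]
delta [90.1  0.7  0.8] rot [ 0.001 -0.    -0.   ] dist 90.0 ang 0.0 rows 3
```

View pics/c23.png

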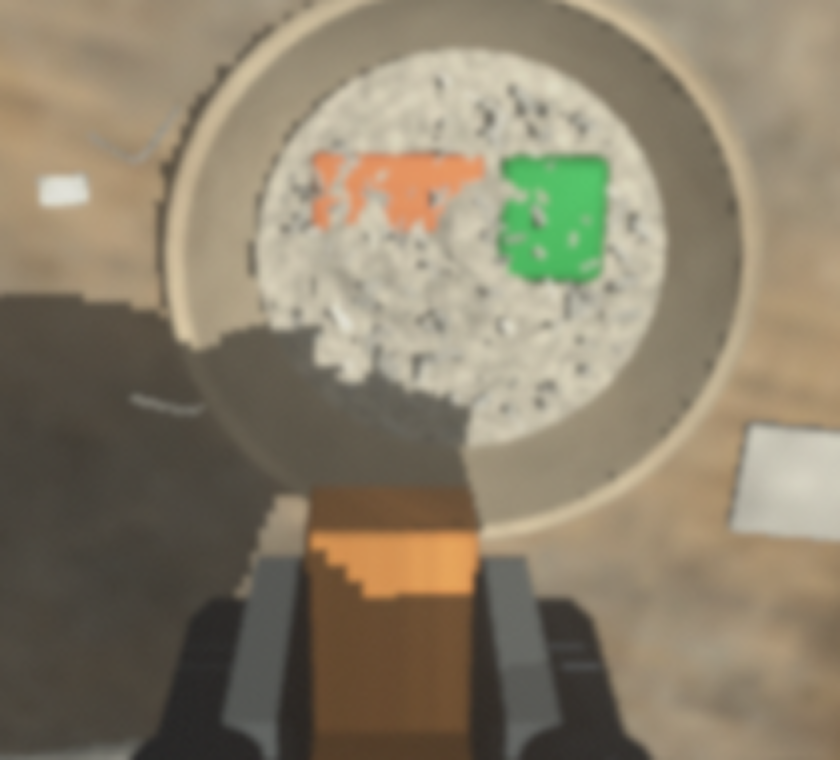

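Call:
drive_tool:
  deltas:
    - [14,[35,0,1],[0,0,0]]
    - [14,[70,0,1],[0,0,0]]
    - [14,[90,0,1],[0,0,0]]
    - [14,[90,0,1],[0,0,0]]
    - [34,[90,0,1],[0,0,0]]
    - [34,[90,0,1],[0,0,0]]
    - [34,[60,0,1],[0,0,0]]
    - [34,[10,0,1],[0,0,0]]

```text
time_s: 32.67
eef_pos: [0.5415, -0.3019, 0.2866]
ee_rot: [1.208, 1.213, -1.209]
ft_force: [0.4, -0.1, 0.7]
opening: 0.0342
```

```bash
python3 - <<'E'
from h import *
st(); i,p,d=shot('wrist','w42.png')
move([.391,-.2609,.15],down(-.70)); crop(p,'c24.png',220,150,430,340,4)
E
```

```text
t 32.67 tcp [ 0.5415 -0.3019  0.2866] grasp [ 0.5412 -0.3016  0.1319] open 0.0342 F [ 0.4483 -0.0837  0.7016] q [ 0.96  0.64 -0.69  1.7   0.48  0.98 -1.48]
x [-0.0024  0.002  -1.    ] z [ 0.0016 -1.     -0.002 ]
delta [  -9.3 -152.9  -41.5] rot [-0.869  0.007 -0.005] dist 159.0 ang 0.87 rows 7
```

View pics/c24.png

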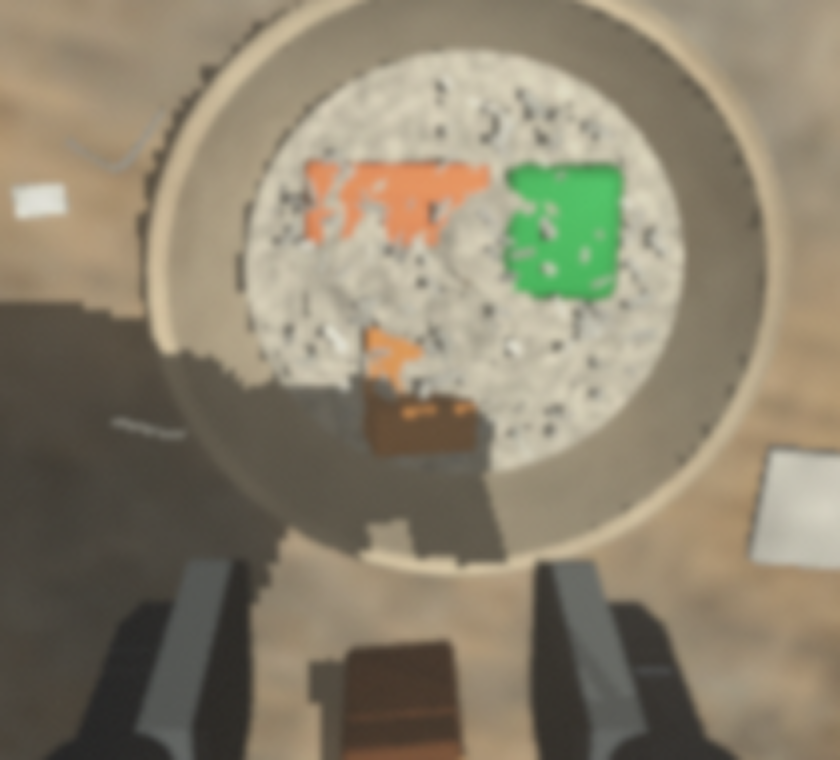

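Call:
drive_tool:
  deltas:
    - [34,[-30,-20,-5],[-0.12,0,0]]
    - [34,[-30,-60,-20],[-0.24,0,0]]
    - [34,[-25,-100,-30],[-0.37,0,0]]
    - [34,[-10,-153,-41],[-0.49,0,0]]
    - [34,[-10,-153,-41],[-0.62,0,0]]
    - [34,[-10,-153,-41],[-0.75,0,0]]
    - [34,[-10,-153,-41],[-0.869,0.005,-0.005]]
    - [34,[-10,-153,-41],[-0.869,0.005,-0.005]]

```text
time_s: 33.38
eef_pos: [0.3908, -0.2616, 0.3069]
ee_rot: [0.54, 1.499, -0.545]
ft_force: [-0.0, -1.0, -0.3]
opening: 0.0339
```

```bash
python3 - <<'E'
from h import *
st(); i,p,d=shot('wrist','w43.png')
print(block(i,p,(18,120,50),(35,255,255),(220,150,420,330),.018))
move([.391,-.261,.026],down(-.70))
E
```

```text
t 33.38 tcp [ 0.3908 -0.2616  0.3069] grasp [ 0.3911 -0.2622  0.1522] open 0.0339 F [-0.031  -0.9985 -0.292 ] q [ 1.36  0.45 -1.    2.05  0.49  0.89 -0.61]
x [ 0.0019 -0.0038 -1.    ] z [ 0.7687 -0.6396  0.0038]
(array([ 0.3898, -0.2624]), [18.703847885131836, 32.63166046142578], np.float32(0.80548704), (317.28307223672755, 233.98955613577024))
delta [125.9   0.5  -0.8] rot [-0.001  0.004  0.001] dist 126.0 ang 0.0 rows 4
```

View pics/w43.png

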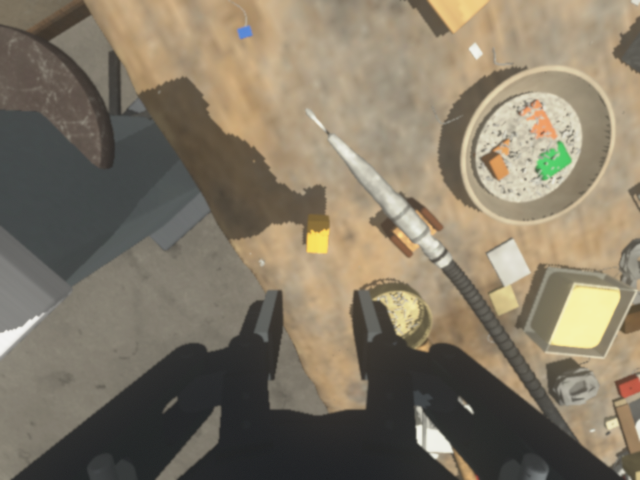

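Call:
drive_tool:
  deltas:
    - [32,[40,0,-1],[0,0.004,0]]
    - [32,[80,0,-1],[0,0.004,0]]
    - [32,[105,0,-1],[0,0.004,0]]
    - [32,[118,0,-1],[0,0.004,0]]
    - [32,[125,0,-1],[0,0.004,0]]
    - [32,[125,0,-1],[0,0.004,0]]

```text
time_s: 33.93
eef_pos: [0.3908, -0.2611, 0.1813]
ee_rot: [0.55, 1.501, -0.551]
ft_force: [-0.2, -0.1, -0.1]
opening: 0.0316
```

```bash
python3 - <<'E'
from h import *
st(); i,p,d=shot('wrist','w44.png')
E
```

```text
t 33.93 tcp [ 0.3908 -0.2611  0.1813] grasp [ 0.3906 -0.2611  0.0266] open 0.0316 F [-0.1858 -0.1434 -0.0946] q [ 1.16  0.65 -0.78  2.11  0.74  0.68 -0.83]
x [-0.0012 -0.0004 -1.    ] z [ 0.7624 -0.647  -0.0006]
```

View pics/w44.png

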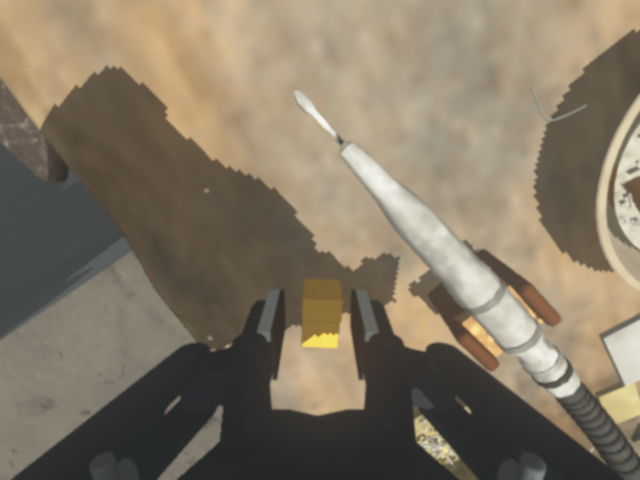

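Call:
drive_tool:
  deltas:
    - [12,[3,0,0],[0,0,0]]
    - [12,[3,0,0],[0,0,0]]
    - [12,[2,0,0],[0,0,0]]
    - [12,[2,0,0],[0,0,0]]
    - [12,[0,0,0],[0,0,0]]
    - [12,[-30,0,0],[0,0,0]]
    - [12,[-70,0,0],[0,0,0]]
    - [12,[-110,0,0],[0,0,0]]
  squeeze: 50

```text
time_s: 34.65
eef_pos: [0.3908, -0.2605, 0.2934]
ee_rot: [0.55, 1.502, -0.55]
ft_force: [0.2, -1.3, 0.1]
opening: 0.0166
```

Call:
drive_tool:
  deltas:
    - [12,[-20,0,0],[0,0,0]]
    - [12,[-20,0,0],[0,0,0]]
    - [12,[-20,0,0],[0,0,0]]

```text
time_s: 34.9
eef_pos: [0.3907, -0.2609, 0.3145]
ee_rot: [0.549, 1.5, -0.552]
ft_force: [0.5, 0.8, -0.9]
opening: 0.0167
```

```bash
python3 - <<'E'
from h import *
st(); i,p,d=shot('wrist','w45.png')
move([.543,-.315-.015,.15],down(-np.pi/2))
E
```

```text
t 34.9 tcp [ 0.3907 -0.2609  0.3145] grasp [ 0.3907 -0.2611  0.1598] open 0.0167 F [ 0.4667  0.7903 -0.9256] q [ 1.37  0.43 -1.01  2.05  0.47  0.91 -0.6 ]
x [-0.0004 -0.0014 -1.    ] z [ 0.7626 -0.6469  0.0006]
delta [  8.5  45.8 161.1] rot [ 0.868 -0.001  0.001] dist 168.0 ang 0.87 rows 7
```

View pics/w45.png

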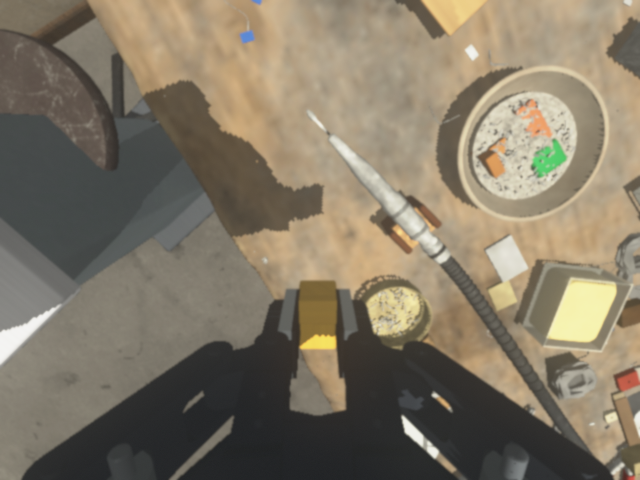

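Call:
drive_tool:
  deltas:
    - [12,[0,10,25],[0.12,0,0]]
    - [12,[0,20,60],[0.24,0,0]]
    - [12,[0,30,100],[0.37,0,0]]
    - [12,[8,46,161],[0.49,0,0]]
    - [12,[8,46,161],[0.62,0,0]]
    - [12,[8,46,161],[0.74,0,0]]
    - [12,[8,46,161],[0.868,0,0]]
    - [12,[8,46,161],[0.868,0,0]]

```text
time_s: 35.62
eef_pos: [0.5433, -0.3291, 0.3033]
ee_rot: [1.213, 1.21, -1.216]
ft_force: [0.7, -0.5, -0.4]
opening: 0.0167
```

```bash
python3 - <<'E'
from h import *
st(); i,p,d=shot('wrist','w46.png')
move([.543,-.315-.015,.062],down(-np.pi/2)); crop(p,'c25.png',220,150,430,340,4)
E
```

```text
t 35.62 tcp [ 0.5433 -0.3291  0.3033] grasp [ 0.5427 -0.329   0.1486] open 0.0167 F [ 0.7235 -0.4797 -0.3567] q [ 0.98  0.64 -0.68  1.65  0.46  1.02 -1.43]
x [-0.0038  0.0013 -1.    ] z [-0.0061 -1.     -0.0012]
delta [87.   0.3  0.8] rot [ 0.002 -0.001  0.004] dist 87.0 ang 0.0 rows 3
```

View pics/c25.png

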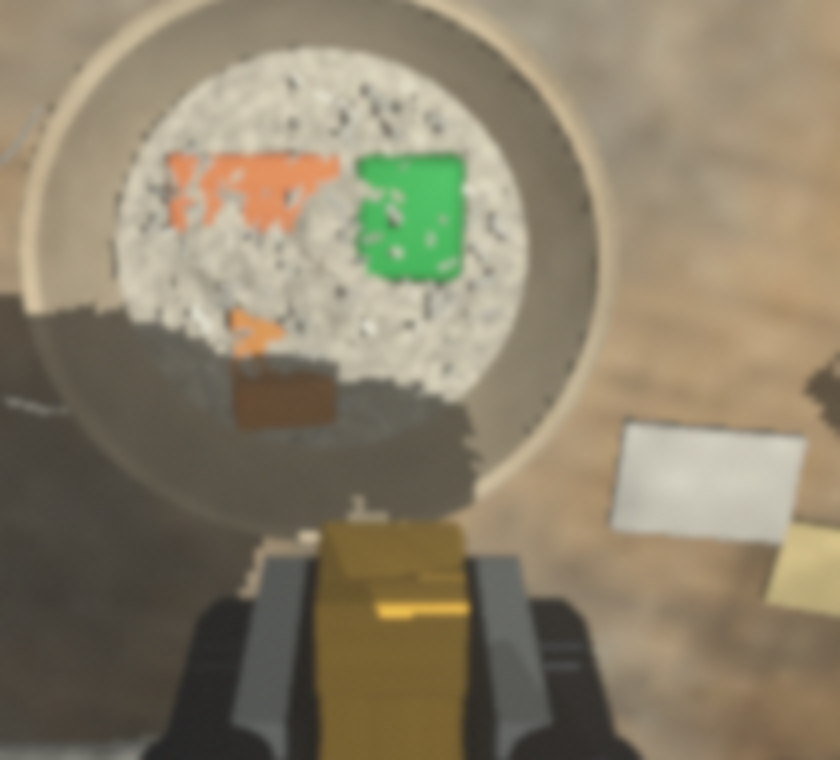

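Call:
drive_tool:
  deltas:
    - [12,[35,0,3],[0,0,0]]
    - [12,[70,0,3],[0,0,0]]
    - [12,[87,0,3],[0,0,0]]
    - [12,[87,0,3],[0,0,0]]
    - [30,[87,0,3],[0,0,0]]
    - [30,[87,0,3],[0,0,0]]
    - [30,[60,0,3],[0,0,0]]
    - [30,[10,0,3],[0,0,0]]

```text
time_s: 36.33
eef_pos: [0.5422, -0.332, 0.2847]
ee_rot: [1.206, 1.218, -1.21]
ft_force: [0.2, -0.5, 0.4]
opening: 0.03
```

```bash
python3 - <<'E'
from h import *
st(); i,p,d=shot('wrist','w47.png'); crop(p,'c26.png',220,150,430,340,4)
move([.40,-.15,.25],down(-np.pi/2))
E
```

```text
t 36.33 tcp [ 0.5422 -0.332   0.2847] grasp [ 0.5412 -0.3315  0.13  ] open 0.03 F [ 0.1631 -0.4506  0.4217] q [ 0.98  0.66 -0.68  1.66  0.48  0.99 -1.43]
x [-0.0068  0.0028 -1.    ] z [ 0.0032 -1.     -0.0029]
delta [-110.6 -143.8 -182.4] rot [ 0.003  0.003 -0.003] dist 257.0 ang 0.01 rows 7
```

View pics/c26.png

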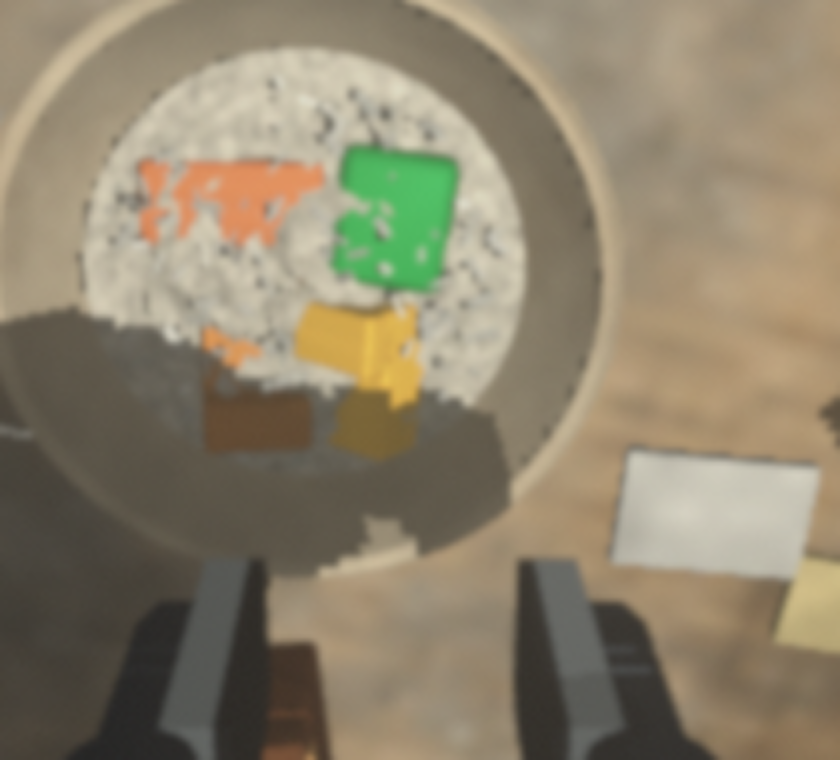

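Call:
drive_tool:
  deltas:
    - [50,[-111,-80,-100],[0,0,0]]
    - [50,[-111,-144,-182],[0,0,0]]
    - [50,[-111,-144,-182],[0,0,0]]
    - [50,[-111,-144,-182],[0,0,0]]
    - [50,[-111,-144,-182],[0,0,0]]
    - [50,[-111,-144,-182],[0,0,0]]
    - [50,[-111,-144,-182],[0,0,0]]
    - [50,[-111,-144,-182],[0,0,0]]

```text
time_s: 37.05
eef_pos: [0.399, -0.1478, 0.4077]
ee_rot: [1.2, 1.202, -1.204]
ft_force: [-0.1, -0.1, 0.4]
opening: 0.0503
```

```bash
python3 - <<'E'
from h import *
st(); i,p,d=shot('wrist','w48.png'); np.save('pics/w48_i.npy',i,allow_pickle=True); np.save('pics/w48_d.npy',d)
move([.2762,-.5605,.25],down(np.radians(-63.8)))
E
```

```text
t 37.05 tcp [ 0.399  -0.1478  0.4077] grasp [ 0.3998 -0.1492  0.253 ] open 0.0503 F [-0.0877 -0.0536  0.3532] q [ 1.16  0.11 -0.92  2.06  0.11  1.02 -1.38]
x [ 0.0055 -0.0095 -0.9999] z [ 0.0071 -0.9999  0.0095]
delta [   5.1 -125.6  410.4] rot [-0.452  0.01  -0.003] dist 429.0 ang 0.45 rows 11
```

View pics/w48.png

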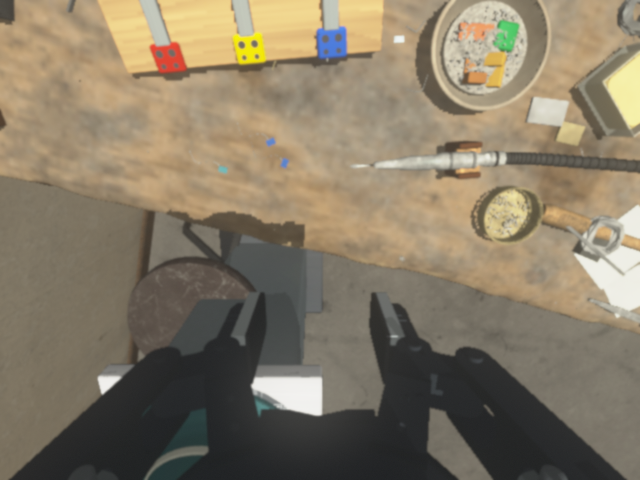

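Call:
drive_tool:
  deltas:
    - [50,[0,-126,410],[-0.452,0,0]]
    - [50,[0,-126,410],[-0.452,0,0]]
    - [50,[0,-126,410],[-0.452,0,0]]
    - [50,[0,-126,410],[-0.452,0,0]]
    - [50,[0,-126,410],[-0.452,0,0]]
    - [50,[0,-126,410],[-0.452,0,0]]
    - [50,[0,-126,410],[-0.452,0,0]]
    - [50,[0,-126,410],[-0.452,0,0]]

```text
time_s: 37.77
eef_pos: [0.309, -0.4506, 0.4084]
ee_rot: [0.861, 1.382, -0.869]
ft_force: [-0.3, -0.5, -0.4]
opening: 0.0502
```

```bash
python3 - <<'E'
from h import *
st(); i,p,d=shot('top','top3.png'); crop(p,'c27.png',260,155,460,300,4); np.save('pics/top3_d.npy',d)
j,q,e=shot('scene','scene3.png'); crop(q,'c28.png',230,160,430,280,4)
c,m=blob(p,(20,100,100),(35,255,255),(310,160,345,200)); print([cv2.boundingRect(a) for a in c])
E
```

```text
t 37.77 tcp [ 0.309  -0.4506  0.4084] grasp [ 0.3098 -0.4521  0.2537] open 0.0502 F [-0.3004 -0.5363 -0.402 ] q [ 1.51  0.35 -0.73  1.79  0.26  1.09 -0.43]
x [ 0.0053 -0.0092 -0.9999] z [ 0.4414 -0.8972  0.0106]
[]
```

View pics/c27.png

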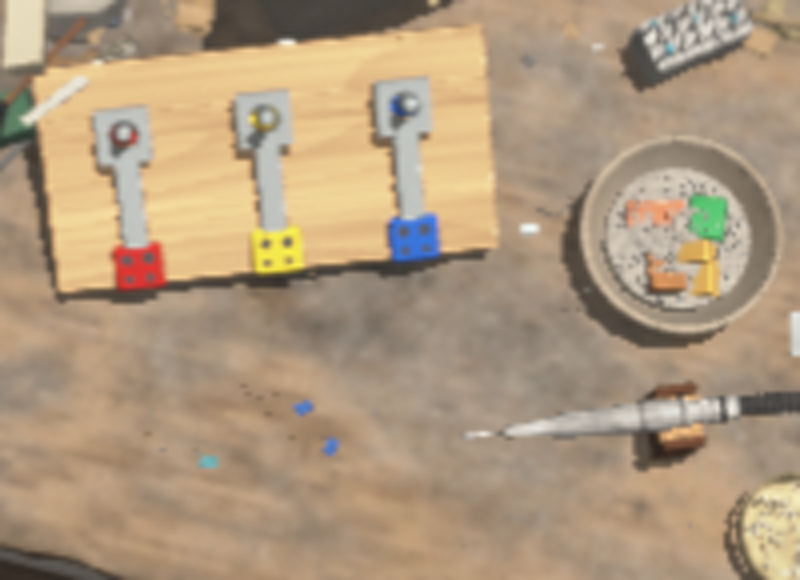

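View pics/c28.png

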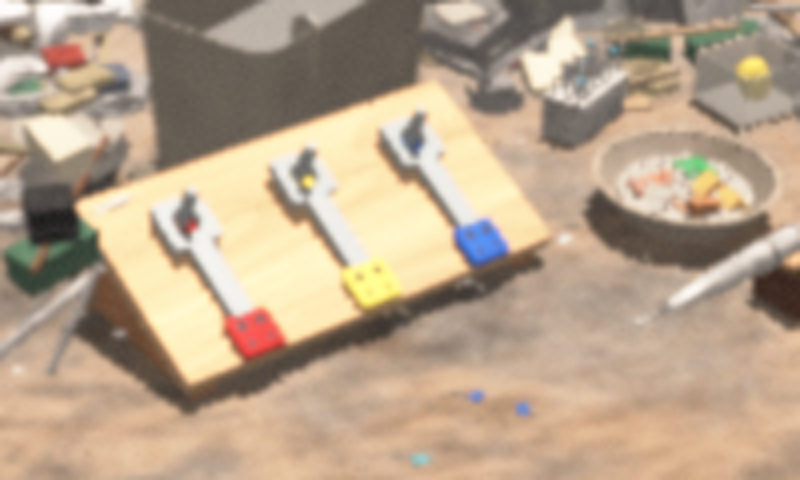

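```bash
python3 - <<'E'
from h import *
i=optics.camera_info('top'); p=cv2.imread('pics/top3.png'); d=np.load('pics/top3_d.npy')
for n,c in(('r',(123,132)),('y',(265,117)),('b',(406,102))):
    u=np.array([260+c[0]/4,155+c[1]/4]).round()
    P=np.array([depthpts(i,d,u+[a,b])[0] for a in(-1,0,1) for b in(-1,0,1)]); Q=(P-S)@BF; print(n,Q[Q[:,2].argmax()],'expected .034')
    # head plate 
for n,c in(('r',(105,120)),('y',(245,103)),('b',(385,88))):
    Q=(depthpts(i,d,np.round([260+c[0]/4,155+c[1]/4]))-S)@BF; print(n,'plate',Q)
C=[.557,-.315]
for n,c in(('cop',(655,212)),('wax',(708,217)),('brass',(705,265)),('wood',(665,275))):
    P=depthpts(i,d,np.round([260+c[0]/4,155+c[1]/4]))[0]; print(n,P,np.linalg.norm(P[:2]-C))
o,pp,_=shot('top'); print('motion',cv2.absdiff(o and pp,p)[150:300,150:480].max())
E
```

```text
r [0.0005 0.0735 0.0351] expected .034
y [ 0.0012 -0.0022  0.0365] expected .034
b [ 0.0014 -0.0784  0.0334] expected .034
r plate [[0.0046 0.0846 0.0084]]
y plate [[0.0064 0.0074 0.0184]]
b plate [[ 0.0058 -0.0705  0.0086]]
cop [ 0.5703 -0.3048  0.0206] 0.016764337421848772
wax [ 0.5673 -0.3343  0.0209] 0.021837091400837727
brass [ 0.538  -0.3287  0.027 ] 0.023463344081102386
wood [ 0.5316 -0.3057  0.0268] 0.027074618318639467
motion 4
```

```bash
python3 - <<'E'
from h import *
i,p,d=shot('top'); 
hsv=cv2.cvtColor(p,cv2.COLOR_BGR2HSV)
for n,loc in PEG.items():
    yl={'red':.078,'yellow':0,'blue':-.078}[n]
    # all pixels in region; classify by reprojected local coords
    us,vs=np.meshgrid(np.arange(280,375),np.arange(170,225)); uv=np.c_[us.ravel(),vs.ravel()]
    Q=(depthpts(i,d,uv)-S)@BF
    sel=(abs(Q[:,1]-yl)<.013)&(abs(Q[:,0])<.013)&(np.hypot(Q[:,0],Q[:,1]-yl)>.009)
    h=(abs(Q[:,1]-yl)<.005)&(Q[:,0]<-.025)&(Q[:,0]>-.06)
    e=(abs(Q[:,1]-yl)<.01)&(Q[:,0]<-.068)&(Q[:,0]>-.084)
    t=np.sort(Q[(abs(Q[:,1]-yl)<.006)&(abs(Q[:,0])<.006)][:,2])[-5:]
    b=(abs(Q[:,1]-yl-.03)<.008)&(abs(Q[:,0])<.05)
    print(n,'plate',np.percentile(Q[sel,2],[10,50,90]),'handle',np.median(Q[h,2]),'end',np.median(Q[e,2]),'tip',t,'board',np.median(Q[b,2]),sel.sum())
E
```

```text
red plate [-0.0006  0.0099  0.0141] handle 0.008828178407573774 end 0.00782008758200747 tip [0.032  0.0323 0.0323 0.0328 0.0329] board 7.996336074634085e-05 93
yellow plate [0.0005 0.0125 0.0149] handle 0.009834105340516378 end 0.007983664723593542 tip [0.0339 0.0347 0.0353 0.0358 0.038 ] board 0.00023364151849531795 96
blue plate [0.0008 0.0103 0.0138] handle 0.0098340998889643 end 0.007828042861547957 tip [0.0331 0.0333 0.0333 0.0342 0.0362] board 8.307903663430302e-05 92
```

```bash
python3 - <<'E'
from h import *
R=tiltR(20)
movept(np.array([.545,-.085,.17]),R,[.1547,0,0])
E
```

```text
delta [  90.9  322.1 -243.3] rot [ 0.365 -0.055  0.342] dist 414.0 ang 0.5
```

Call:
drive_tool:
  deltas:
    - [20,[0,322,-243],[0.365,-0.055,0.342]]
    - [20,[0,322,-243],[0.365,-0.055,0.342]]
    - [20,[0,322,-243],[0.365,-0.055,0.342]]
    - [20,[0,322,-243],[0.365,-0.055,0.342]]
    - [20,[20,322,-243],[0.365,-0.055,0.342]]
    - [20,[40,322,-243],[0.365,-0.055,0.342]]
    - [20,[60,322,-243],[0.365,-0.055,0.342]]
    - [20,[91,322,-243],[0.365,-0.055,0.342]]

```text
time_s: 38.63
eef_pos: [0.4573, -0.1575, 0.364]
ee_rot: [1.3, 0.998, -0.877]
ft_force: [-0.0, -1.4, 0.9]
opening: 0.0202
```

```bash
python3 - <<'E'
from h import *
st();movept(np.array([.545,-.085,.17]),tiltR(20),[.1547,0,0])
E
```

```text
t 38.63 tcp [ 0.4573 -0.1575  0.364 ] grasp [ 0.5105 -0.153   0.2188] open 0.0202 F [-0.0003 -1.4184  0.9097] q [ 1.08  0.24 -0.86  2.08  0.11  0.58 -1.3 ]
x [ 0.3439  0.0293 -0.9386] z [ 0.0909 -0.9959  0.0023]
delta [ 59.7  21.7 -64.5] rot [ 0.003  0.001 -0.003] dist 90.0 ang 0.0
```

Call:
drive_tool:
  deltas:
    - [20,[60,22,-64],[0,0,0]]
    - [20,[60,22,-64],[0,0,0]]
    - [20,[60,22,-64],[0,0,0]]
    - [20,[60,22,-64],[0,0,0]]
    - [20,[60,22,-64],[0,0,0]]

```text
time_s: 39.05
eef_pos: [0.493, -0.0876, 0.3148]
ee_rot: [1.296, 1.002, -0.874]
ft_force: [0.3, -0.3, 0.3]
opening: 0.0198
```

```bash
python3 - <<'E'
from h import *
i,p,d=shot('wrist','w50.png'); np.save('pics/w50_i.npy',i,allow_pickle=True); np.save('pics/w50_d.npy',d)
us,vs=np.meshgrid(np.arange(0,640),np.arange(60,330)); uv=np.c_[us.ravel(),vs.ravel()]
z=d[uv[:,1],uv[:,0]]; uv=uv[z>0]
Q=(depthpts(i,d,uv)-S)@BF
for n,yl in(('red',.078),('yellow',0),('blue',-.078)):
    r=np.hypot(Q[:,0],Q[:,1]-yl)
    sel=(abs(Q[:,1]-yl)<.013)&(abs(Q[:,0])<.013)&(r>.0095)&(Q[:,2]<.02)
    h=(abs(Q[:,1]-yl)<.005)&(Q[:,0]<-.025)&(Q[:,0]>-.05)
    t=np.sort(Q[(r<.008)][:,2])[-40:]
    b=(abs(Q[:,1]-yl-.03)<.008)&(abs(Q[:,0])<.03)
    print(n,'plate',np.percentile(Q[sel,2],[10,50,90]),'handle',np.median(Q[h,2]),'tip',np.percentile(t,[0,50,90,100]),'board',np.median(Q[b,2]),Q[b,2].std(),sel.sum())
crop(p,'c30.png',200,130,440,280,3)
E
```

```text
red plate [0.0006 0.011  0.0122] handle 0.009809922894138247 tip [0.0333 0.0339 0.0347 0.0357] board 0.000534545418125878 0.0038120409569495817 772
yellow plate [0.0079 0.0128 0.0142] handle 0.010713783023059349 tip [0.0349 0.0354 0.0362 0.037 ] board 0.0005561535410176573 0.05739653166174582 805
blue plate [0.0005 0.0113 0.0125] handle 0.009976155720756849 tip [0.0331 0.0338 0.0345 0.0351] board 0.00036360250541695816 0.011452458091099594 757
```

View pics/c30.png

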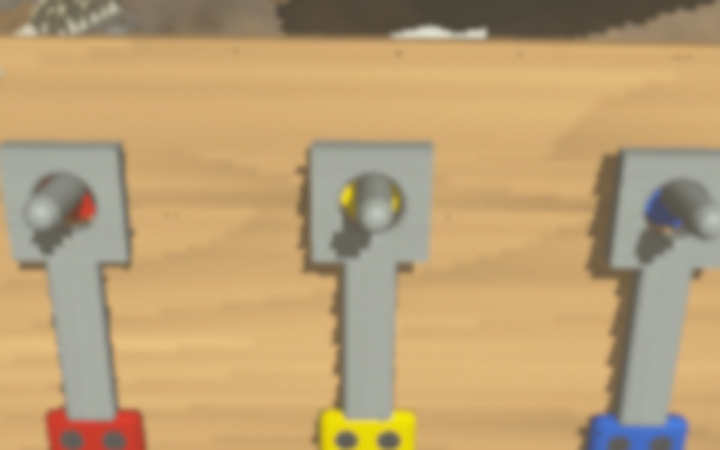

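```bash
python3 - <<'E'
from h import *
st()
for h in(.055,.040,.036): movept(S+BF@[.0008,-.0003,h],tiltR(22),[.173,0,0])
E
```

```text
t 39.1 tcp [ 0.4929 -0.0891  0.3153] grasp [ 0.546  -0.0844  0.1701] open 0.0203 F [ 0.338  -0.7262 -0.0968] q [ 0.77  0.33 -0.73  2.09  0.33  0.47 -1.64]
x [ 0.3437  0.0302 -0.9386] z [ 0.0938 -0.9956  0.0023]
delta [60.8 24.9  2.3] rot [0.005 0.    0.032] dist 66.0 ang 0.03
delta [75.8 26.2  2.3] rot [0.005 0.    0.032] dist 80.0 ang 0.03
delta [79.8 26.5  2.3] rot [0.005 0.    0.032] dist 84.0 ang 0.03
```

Call:
drive_tool:
  deltas:
    - [0,[20,25,2],[0.005,0,0.032]]
    - [0,[45,25,2],[0.005,0,0.032]]
    - [0,[61,25,2],[0.005,0,0.032]]
    - [0,[61,25,2],[0.005,0,0.032]]
    - [0,[61,25,2],[0.005,0,0.032]]
    - [0,[61,25,2],[0.005,0,0.032]]
  squeeze: 60

```text
time_s: 39.6
eef_pos: [0.5372, -0.0876, 0.2679]
ee_rot: [1.315, 0.973, -0.854]
ft_force: [0.1, 0.1, 0.5]
opening: 0.0001
```

```bash
python3 - <<'E'
from h import *
st()
for h in(.045,.038,.034): movept(S+BF@[.0008,-.0003,h],tiltR(22),[.173,0,0])
i,p,d=shot('wrist'); crop(p,'c31.png',240,200,400,320,5)
E
```

```text
t 39.6 tcp [ 0.5372 -0.0876  0.2679] grasp [ 0.5951 -0.0827  0.1245] open 0.0001 F [0.0542 0.1069 0.4668] q [ 0.61  0.46 -0.59  2.03  0.48  0.37 -1.78]
x [ 0.3744  0.0322 -0.9267] z [ 0.0882 -0.9961  0.001 ]
delta [11.   0.2 -0.3] rot [-0.     0.001 -0.001] dist 11.0 ang 0.0
delta [18.   0.5 -0.3] rot [-0.     0.001 -0.001] dist 18.0 ang 0.0
delta [22.   0.7 -0.3] rot [-0.     0.001 -0.001] dist 22.0 ang 0.0
```

View pics/c31.png

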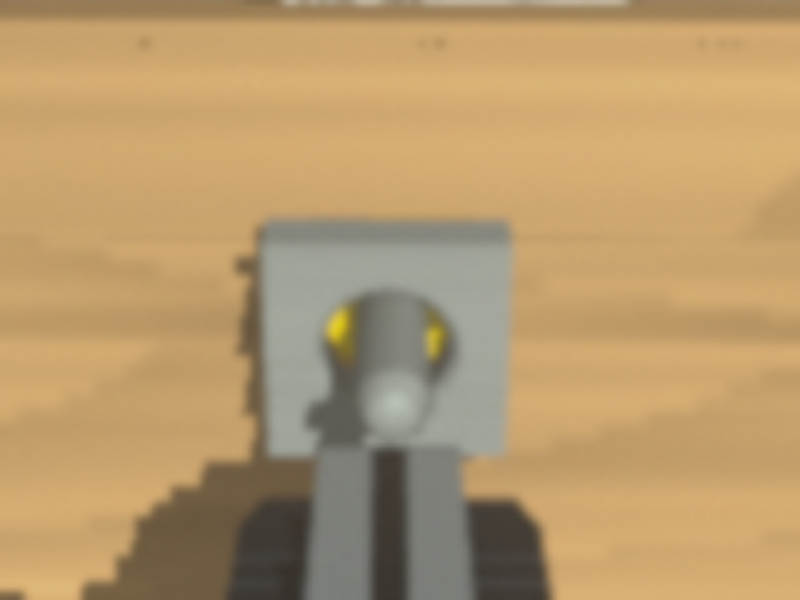

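Call:
drive_tool:
  deltas:
    - [0,[8,0.2,0],[0,0,0]]
    - [0,[14,0.4,0],[0,0,0]]
    - [0,[17,0.5,0],[0,0,0]]
    - [0,[17,0.5,0],[0,0,0]]
  squeeze: 100

```text
time_s: 39.98
eef_pos: [0.5441, -0.087, 0.2518]
ee_rot: [1.315, 0.973, -0.854]
ft_force: [-0.2, 0.2, 0.5]
opening: -0.0
```

```bash
python3 - <<'E'
from h import *
s,R=st(); print('axial',s['ft_force']@N)
for h in(.038,.034): movept(S+BF@[.0008,-.0003,h],tiltR(22),[.173,0,0])
E
```

```text
t 39.98 tcp [ 0.5441 -0.087   0.2518] grasp [ 0.602  -0.082   0.1085] open -0.0 F [-0.1986  0.1623  0.5226] q [ 0.57  0.49 -0.55  2.03  0.51  0.34 -1.81]
x [ 0.3741  0.0323 -0.9268] z [ 0.0883 -0.9961  0.0009]
axial 0.5511266647405869
delta [ 0.5  0.1 -0.2] rot [-0.     0.001 -0.001] dist 1.0 ang 0.0
delta [ 4.5  0.3 -0.2] rot [-0.     0.001 -0.001] dist 5.0 ang 0.0
```

No contact yet at 38 mm. Step on slowly.

Call:
drive_tool:
  deltas:
    - [0,[1,0,0],[0,0,0]]
    - [0,[2,0.1,0],[0,0,0]]
    - [0,[2,0.1,0],[0,0,0]]

```text
time_s: 40.23
eef_pos: [0.545, -0.0868, 0.2499]
ee_rot: [1.315, 0.974, -0.854]
ft_force: [0.4, 0.4, -0.7]
opening: 0.0003
```

Call:
drive_tool:
  deltas:
    - [0,[0.7,0,0],[0,0,0]]
    - [0,[1.5,0,0],[0,0,0]]
    - [0,[1.5,0,0],[0,0,0]]

```text
time_s: 40.48
eef_pos: [0.5456, -0.0868, 0.2486]
ee_rot: [1.315, 0.973, -0.854]
ft_force: [-1.2, -1.0, 2.1]
opening: 0.0
```

```bash
python3 - <<'E'
from h import *
s,R=st(); print('axial',s['ft_force']@N)
for h in(.038,.034): movept(S+BF@[.0008,-.0003,h],tiltR(22),[.173,0,0])
E
```

```text
t 40.48 tcp [ 0.5456 -0.0868  0.2486] grasp [ 0.6034 -0.0818  0.1052] open 0.0 F [-1.2072 -1.0035  2.093 ] q [ 0.56  0.5  -0.54  2.02  0.52  0.34 -1.81]
x [ 0.3741  0.0323 -0.9268] z [ 0.0885 -0.9961  0.001 ]
axial 2.442779183965458
delta [-3.1 -0.  -0.2] rot [-0.     0.001 -0.001] dist 3.0 ang 0.0
delta [ 0.9  0.2 -0.2] rot [-0.     0.001 -0.001] dist 1.0 ang 0.0
```

Call:
drive_tool:
  deltas:
    - [0,[0.5,0,0],[0,0,0]]
    - [0,[1,0,0],[0,0,0]]
    - [0,[1,0,0],[0,0,0]]

```text
time_s: 40.73
eef_pos: [0.546, -0.0868, 0.2476]
ee_rot: [1.315, 0.973, -0.854]
ft_force: [-0.1, 0.4, 2.6]
opening: -0.0001
```

```bash
python3 - <<'E'
from h import *
s,R=st(); print('axial',s['ft_force']@N)
movept(S+BF@[.0008,-.0003,.034],tiltR(22),[.173,0,0])
E
```

```text
t 40.73 tcp [ 0.546  -0.0868  0.2476] grasp [ 0.6039 -0.0818  0.1043] open -0.0001 F [-0.1153  0.405   2.5888] q [ 0.56  0.5  -0.54  2.02  0.52  0.34 -1.82]
x [ 0.3742  0.0322 -0.9268] z [ 0.0884 -0.9961  0.001 ]
axial 2.379594653448343
delta [-0.1  0.2 -0.2] rot [-0.     0.001 -0.001] dist 0.0 ang 0.0
```

Call:
drive_tool:
  deltas:
    - [0,[0.5,0,0],[0,0,0]]
    - [0,[1,0,0],[0,0,0]]
    - [0,[1,0,0],[0,0,0]]

```text
time_s: 40.98
eef_pos: [0.5465, -0.0867, 0.2472]
ee_rot: [1.315, 0.972, -0.854]
ft_force: [-7.7, -0.0, 13.7]
opening: -0.0002
```

Call:
drive_tool:
  deltas:
    - [0,[0.5,0,0],[0,0,0]]
    - [0,[1,0,0],[0,0,0]]
    - [0,[1,0,0],[0,0,0]]

```text
time_s: 41.23
eef_pos: [0.5469, -0.0867, 0.247]
ee_rot: [1.314, 0.971, -0.853]
ft_force: [-14.7, -0.1, 24.7]
opening: -0.0002
```

```bash
python3 - <<'E'
from h import *
s,R=st(); print('axial',s['ft_force']@N)
movept(S+BF@[.0008,-.0003,.034],tiltR(22),[.173,0,0])
i,p,d=shot('wrist'); crop(p,'c32.png',240,200,400,320,5)
E
```

```text
t 41.23 tcp [ 0.5469 -0.0867  0.247 ] grasp [ 0.605  -0.0818  0.1037] open -0.0002 F [-14.7253  -0.0755  24.7479] q [ 0.56  0.5  -0.53  2.02  0.52  0.34 -1.82]
x [ 0.3755  0.0311 -0.9263] z [ 0.0884 -0.9961  0.0024]
axial 28.630610869270363
delta [-1.  -0.5 -0.2] rot [ 0.     0.002 -0.002] dist 1.0 ang 0.0
```

View pics/c32.png

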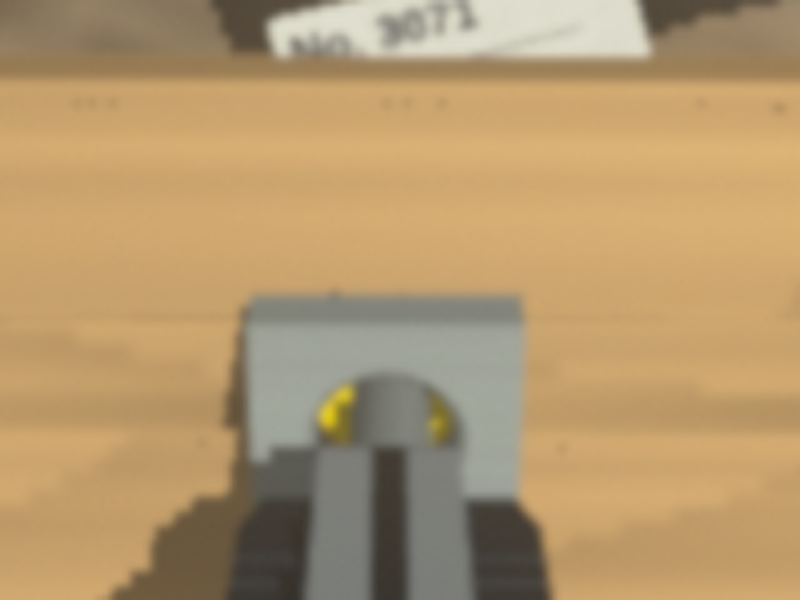

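Call:
drive_tool:
  deltas:
    - [0,[-5,0,0],[0,0,0]]
    - [0,[-30,0,0],[0,0,0]]
    - [0,[-60,0,0],[0,0,0]]
    - [0,[-72,-27,-2],[0,0,-0.03]]
    - [0,[-72,-27,-2],[0,0,-0.03]]
    - [0,[-72,-27,-2],[0,0,-0.03]]

```text
time_s: 41.78
eef_pos: [0.494, -0.0896, 0.3038]
ee_rot: [1.302, 0.992, -0.877]
ft_force: [0.2, -0.5, 0.1]
opening: -0.0002
```

```bash
python3 - <<'E'
from h import *
st()
i,p,d=shot('wrist','w51.png')
us,vs=np.meshgrid(np.arange(0,640),np.arange(60,330)); uv=np.c_[us.ravel(),vs.ravel()]
z=d[uv[:,1],uv[:,0]]; uv=uv[z>0]
Q=(depthpts(i,d,uv)-S)@BF
for n,yl in(('red',.078),('yellow',0),('blue',-.078)):
    r=np.hypot(Q[:,0],Q[:,1]-yl)
    sel=(abs(Q[:,1]-yl)<.013)&(abs(Q[:,0])<.013)&(r>.0095)&(Q[:,2]<.02)
    h=(abs(Q[:,1]-yl)<.005)&(Q[:,0]<-.025)&(Q[:,0]>-.05)
    t=np.sort(Q[(r<.008)][:,2])[-40:]
    b=(abs(Q[:,1]-yl-.03)<.008)&(abs(Q[:,0])<.03)
    print(n,'plate',np.percentile(Q[sel,2],[10,50,90]),'handle',np.median(Q[h,2]),'tip',np.percentile(t,[0,50,90,100]),'board',np.median(Q[b,2]),sel.sum())
crop(p,'c33.png',160,130,480,280,2)
E
```

```text
t 41.78 tcp [ 0.494  -0.0896  0.3038] grasp [ 0.5478 -0.0854  0.1589] open -0.0002 F [ 0.165  -0.4667  0.0619] q [ 0.75  0.35 -0.71  2.1   0.37  0.44 -1.68]
x [ 0.3478  0.0274 -0.9372] z [ 0.0874 -0.9962  0.0033]
red plate [0.0006 0.0111 0.0122] handle 0.009746852601924311 tip [0.0333 0.0338 0.0345 0.0351] board 0.0005401104133460283 828
yellow plate [0.007  0.0114 0.0125] handle 0.009855244384428752 tip [0.0336 0.034  0.0348 0.0354] board 0.0003448397316767255 850
blue plate [0.0007 0.0112 0.0125] handle 0.009969733156910332 tip [0.0334 0.034  0.0347 0.0351] board 0.0003543774523973121 811
```

View pics/c33.png

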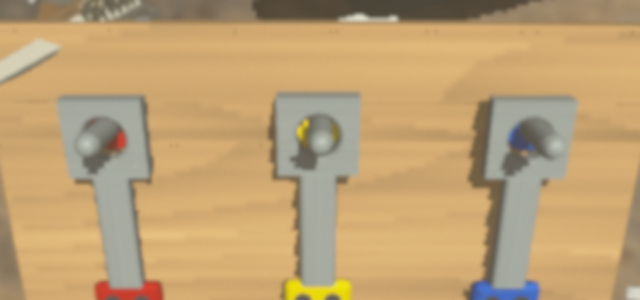

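Call:
drive_tool:
  deltas:
    - [40,[-40,-20,30],[0,0,0]]
    - [40,[-80,-40,60],[0,0,0]]
    - [40,[-80,-40,60],[0,0,0]]
    - [40,[-80,-40,60],[0,0,0]]
    - [40,[-80,-40,60],[0,0,0]]
    - [40,[-80,-40,60],[0,0,0]]

```text
time_s: 42.33
eef_pos: [0.4347, -0.1561, 0.3652]
ee_rot: [1.304, 0.989, -0.879]
ft_force: [0.8, 0.7, -0.9]
opening: 0.0402
```

```bash
python3 - <<'E'
from h import *
s,R=st(); i,p,d=shot('scene','scene9.png'); crop(p,'c34.png',160,150,480,330,2)
print(abs(s['qd']).max()); order.finish_job()
E
```

```text
t 42.33 tcp [ 0.4347 -0.1561  0.3652] grasp [ 0.4888 -0.152   0.2203] open 0.0402 F [ 0.7837  0.7447 -0.9271] q [ 1.18  0.19 -0.93  2.12  0.06  0.56 -1.25]
x [ 0.3492  0.0263 -0.9367] z [ 0.0847 -0.9964  0.0036]
0.062221372348850335
the job is handed in; nothing more can be done
```

View pics/c34.png

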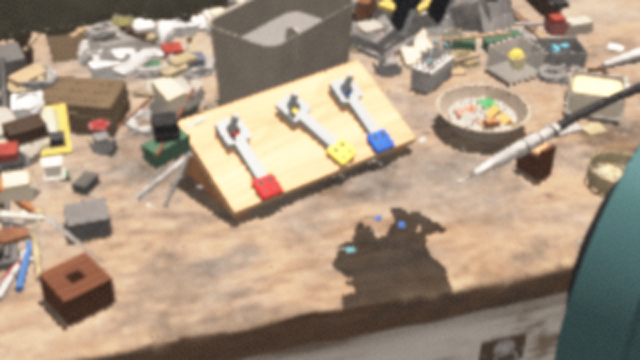

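The bench is in order and the job was handed in at about 42 s: the yellow peg is home, all three gauges are hung, and all four offcuts are in the scrap pan.

- **Yellow peg:** after the gauges were hung, a depth check showed it about 1.6 mm proud. I think I drew it out slightly when letting go after the first push. I pressed its end down to about 29 N with the closed fingertips. The re-check put its end 34.0 mm off the board, within 0.2 mm of the red and blue pegs.
- **Gauges:** each hangs on the peg of its own colour. Their heads read within 0.3 mm of one another in height, and they lie down on the board.
- **Offcuts:** copper, wax, wood and brass all measured within 28 mm of the pan's centre. The filings partly hide them in the pictures. The brass lies slightly turned against the wood, about 27 mm high at its top.
- **Pan, tin, block and loupe:** the pan looks level and undisturbed in the pictures. I never went near the brass tin, steel block or loupe, and I did not measure their final positions.
- **Limits:** the highest wrist force was about 95 N, on the first push of the peg (limit 120 N). The arm was clear of everything at hand-in.

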